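# Pack scent stones through the pedal tipper

## Task

Stand the tin on the black patch under the lip of the tipping pan, and use the scoop, never the fingers, to move every white stone from the grey tray into the pan. Once all of them are in the pan together, press the pedal down to its stop so that they drop into the tin, and let it up again. Finish with the tin and all its stones upright on the middle of the round cork mat and the scoop standing upright on the middle of its tile; leave the amber oil bottle and the beaker where they are.

Things in the scene. Friction and masses are not known exactly. Their poses are not given: they have to be found in the camera images.
- stock_tray: Grey open tray, fixed, holding the stones. Origin: on the table under its centre-line; x runs along it to the far end, y across, z up. Floor 4 mm above the table, flat from x = -135 to +75 mm, 66 mm wide inside. Walls 4 mm thick: sides 65 mm high, near end (x = -137 mm) only 25 mm high. The stones start between x = -42 and +80 mm, clear of the near part
- ramp_foot (a point): Where the tray's flat floor turns up into its far-end ramp (middle of the floor, x = 75 mm, top face). The ramp rises at 52 degrees, 50 mm over 39 mm, up to an end wall 75 mm high at x = 114 mm. Axes as the tray's
- tipper: White stand of the tipping pan, fixed. Origin: middle of the stand on the table; x points away from the pedal, which is on the -x side, y along the pan from lip to rear, z up. Stand 150 x 120 mm, posts 104 mm high beside the pan's lip
- box_spot (a point): Where the tin's centre belongs for catching: on the table in front of the pan's lip, centre of a thin black rubber patch 78 x 142 mm (look only), 130 mm from the tipper's origin along its -y axis. Its axes are the tipper's: the tin's long side lies along y, its end then 7 mm clear of the pan's lip
- pan_mid (a point): Middle of the floor of the steel tipping pan; axes are the pan's: y from lip to rear, x across, z normal to the floor. Floor 50 mm wide, 125 mm long (open lip at y = -65, rear wall at +60 mm, 56 mm high). Side walls 35 mm high, then flared at 45 degrees to 92 mm wide at 55 mm height. At rest it leans back 0.24 rad so that stones stay in
- pan_lip (a point): Middle of the pan's open lip, on the hinge about which it tips: 100 mm above the table, 58 mm from the tipper's origin towards its -y. The pan is linked to the pedal and tips 3 rad for each rad of the pedal; at the stop it slopes 46 degrees down and empties over the lip within about a second, and it swings back when the pedal is let go
- pedal (a joint): Angle of the spring pedal (rad): 0 at rest (raised), grows as pressed, 0.35 at its stop (level). About 10 N on the pad, pressed straight down, takes it there with a full pan; it springs back
- pedal_pad (a point): Pressing point on the top face of the aluminium pedal plate (100 x 60 x 6 mm, hinged at its edge nearest the pan, hinge 21 mm above the table, 75 mm from this point); at rest about 49 mm above the table, at the stop 24 mm. Its x axis points along the plate to the hinge
- tin: Open aluminium tin, loose, 66 mm wide (its x) x 130 mm long (its y) x 65 mm high, walls and floor 3 mm, about 0.18 kg. Origin: centre of its underside. Can be gripped from outside across its 66 mm width
- mat: Round cork mat, fixed, 150 mm across, 4 mm thick: the tin's place. Origin: its centre on the table
- tile: White ceramic tile, fixed, 115 x 85 x 5 mm: the scoop's place. Origin: its centre on the table
- scoop: Steel scoop, loose, 0.16 kg. Origin: on its underside, 40 mm behind the lip; x forward, z up. Blade x = -32 to +40 mm, 56 mm wide, 2 mm thick. Rear wall 34 mm high at x = -6; side walls 24 mm high, ending 11 mm short of the lip. Inside 46 to 51 mm wide: carries 4 to 5 stones. Behind the rear wall an upright wooden handle centred at x = -18.5, 22 mm along x, 14 mm across, up to 108 mm height
- stone0: White ceramic scent stone, a ball 22 mm across, 14 g. Origin: its centre. 6 to 9 stones are present
- stone1: White ceramic scent stone, a ball 22 mm across, 14 g. Origin: its centre. 6 to 9 stones are present
- stone2: White ceramic scent stone, a ball 22 mm across, 14 g. Origin: its centre. 6 to 9 stones are present
- stone3: White ceramic scent stone, a ball 22 mm across, 14 g. Origin: its centre. 6 to 9 stones are present
- stone4: White ceramic scent stone, a ball 22 mm across, 14 g. Origin: its centre. 6 to 9 stones are present
- stone5: White ceramic scent stone, a ball 22 mm across, 14 g. Origin: its centre. 6 to 9 stones are present
- stone6: White ceramic scent stone, a ball 22 mm across, 14 g. Origin: its centre. 6 to 9 stones are present
- stone7: White ceramic scent stone, a ball 22 mm across, 14 g. Origin: its centre. 6 to 9 stones are present
- stone8: White ceramic scent stone, a ball 22 mm across, 14 g. Origin: its centre. 6 to 9 stones are present
- stone9: White ceramic scent stone, a ball 22 mm across, 14 g. Origin: its centre. 6 to 9 stones are present
- oil_bottle: Amber oil bottle, loose bystander, 48 mm across, 115 mm high. Origin: centre of its underside. Leave it alone
- beaker: Glass beaker, loose bystander, 64 mm across, 85 mm high. Origin: centre of its underside. Leave it alone
Things that resemble listed ones, but are neither listed nor needed, are in the scene too. What is shaped like the scoop but pink or turquoise is not meant.

How it is judged:
By the outcome, as a careful person would: the job done as asked, in the order asked, and still so for the second after the job is handed in, with the robot touching nothing.
Of stone0, stone1, stone2, stone3, stone4, stone5, stone6, stone7, stone8, stone9 only 6 to 9 are there at a start; the rules pass over those that are not, and their reading is None.
At some moment in a run one of tin, scoop may be knocked a few centimetres aside while the robot is not near it.
It also fails if it takes over 210 s, if anything falls off the work surface, if the arm or the gripper's body presses on something with over 40 N, if the wrist force passes 120 N, or if a joint passes its speed limit or range.

## Robot

A 7-joint arm with a two-finger parallel gripper is mounted at the origin on the work surface. World frame = base frame: x ahead of the robot, y to its left, z up, the work surface at z = 0. Lengths are in m, angles in rad, forces in N, time in s.
With the tool pointing down it reaches from about 0.4 to 0.85 m from the base axis. Payload 4.5 kg.
Tool frame: the origin (TCP) lies between the finger pads; the fingertips stand r.tip_reach ahead of it and the grasp point (between the pads) lies 3 mm ahead of it (r.tip_reach is the distance from the TCP to the fingertips, in m); z points along the fingers, y is the line along which they close (so a half turn about z gives the same grasp; the last joint's range is limited). The gripper opens to 88 mm and grips with 3 to 60 N. Pads are 18 mm wide; open, the fingers measure 123 mm over their backs; the gripper's body (75 mm by 187 mm) begins 45 mm behind the grasp point.
Start: joints at [-1.158, 0.689, -0.195, 1.565, 0.157, 0.902, -0.215], TCP at [0.231, 0.581, 0.261] pointing down, gripper open.
Joint ranges: [-3.01, 3.01], [-0.46, 2.08], [-1.47, 1.51], [0.13, 2.56], [-1, 4.14], [0.04, 2.09], [-2.66, 2.66]. Speed limits (rad/s): [2.57, 2.57, 3.14, 3.14, 3.14, 3.14, 3.14].

## Interface

Orientations are given as a unit quaternion [x, y, z, w].
In Python, from plant import r gives the robot as it stands.
- The arm moves only by the tool step_arm, never from a script. Its argument "motion" is a list of rows, each an object with "dp": the shift along the tool's x, y, z in mm, a list of three; "twist": the turn, a rotation vector about the tool's x, y, z in rad, a list of three; "hand": the opening, from -1 (shut) to 1 (fully open). In form: [{"dp": [dx, dy, dz], "twist": [rx, ry, rz], "hand": hand}, ...]. A call has 1 to 5 rows; each row is the pose to reach, as a shift and turn from the pose commanded when the call began, along the tool's axes at that moment; what a row does not reach only later rows make up. A row lasts 1/8 s, in which the tool goes at most 62.5 mm and 10.7 degrees, less where a joint would pass 70% of its speed; a pose out of reach is approached as far as the arm can. A call with a gripper value outside its range is refused whole. The fingers move at their own pace and stop on an object; "force" is the grip in N (left out, the last holds). Time passes only in rows, so rows that repeat a pose let the fingers close. It gives the time, the measured TCP pose, the force, the opening and the grip force at its end, in the units of the state.
- r.get_state(): the state, without advancing time (a new reading comes with each control period).
- r.snapshot(name): name is "scene" or "top"; returns a dict with "pixels" (400x640x3 uint8, red, green, blue), "depth" (400x640 float32, m along the optical axis (not along the pixel's ray), 0 where there is no reading), "fx", "fy", "cx", "cy" (pixels), "xyz" and "orientation" of the camera in the world. Camera axes: x right, y down, z forward; pixel columns grow to the right and rows downward; lengths in m; the calibration is good to about 2 mm. A picture is of the moment at which its call begins.
- r.finish_job(): hands the job in; it is judged then, once.
Trained networks look in the newest picture that a camera, given by its name, has taken for a name from the list of things; names that differ only in an ending like _2 or _b are one class to them, and where a whole thing is asked for, a point or a joint stands for the part that bears it (a point fixed in the world has none). Each returns a list of dicts, best first, with "score" (0 to 1); they miss things now and then, are a little off and sometimes report something else, mostly with a low value. They report only what shows in the picture. A call takes as long as a camera call. They do not tell look-alikes from the thing itself.
- r.search_frame(camera, thing): "at" ([x, y, z] in m, in the coordinates of the camera as it stood for that picture, good to about 4 mm: the middle of the surface that is visible of it).
The state is a dict: "clock": time; "q": joint angles; "qd": joint speeds; "joint_torque": joint torques, N m; "tool_pos": TCP position; "eef_rot": TCP orientation; "contact_force": force on the tool from outside, world axes, zero at the start; "moment": the same for the moment, N m; "opening": opening from 0.0 (shut) to 1.0 (fully open); "finger_force": force on a finger pad.
Only numpy, scipy, OpenCV 4.12 (cv2) and the standard library are available. Lean on these libraries where they do the work, as an engineer would, in place of code of your own. Each camera call takes 0.05 s, during which the arm holds its last target. There are 200 camera calls.

## Working session

There is one attempt and no reset: what is moved stays moved. The work goes in short steps, Python scripts to look and compute and a tool call to move; the robot and the scene stay as the last step left them, time stands still between calls to the robot, and variables do not carry over. Pictures are saved under pics/ and viewed, at most 14 in all, crops included, and the job is handed in when it is done.

Besides the shell and the picture viewer there is one more tool, called after ">>>" as name([rows], argument=value, ...), one row to a line, values as JSON. step_arm: Moves the arm, as the interface text tells. Its arguments: {"type":"object","properties":{"motion":{"type":"array"},"force":{"type":"number"}},"required":["motion"]}

```bash
ls; mkdir -p pics
cat > h.py <<'E'
import numpy as np, cv2
from scipy.spatial.transform import Rotation as R
from plant import r
def snap(cam,fn=None):
    s=r.snapshot(cam)
    if fn: cv2.imwrite(f'pics/{fn}.png',s['pixels'][:,:,::-1])
    return s
def w(s,p): return R.from_quat(s['orientation']).apply(p)+np.array(s['xyz'])
def cloud(s):
    v,u=np.mgrid[0:400,0:640]; d=s['depth']
    P=np.stack([(u-s['cx'])/s['fx']*d,(v-s['cy'])/s['fy']*d,d],-1)
    return w(s,P.reshape(-1,3)).reshape(400,640,3)
def px(s,p):
    c=R.from_quat(s['orientation']).inv().apply(np.array(p)-np.array(s['xyz']))
    return np.round([c[0]/c[2]*s['fx']+s['cx'],c[1]/c[2]*s['fy']+s['cy']]).astype(int)
def find(s,cam,thing,n=4):
    for d in r.search_frame(cam,thing)[:n]:
        p=w(s,np.array(d['at'])); print(cam,thing,round(d['score'],2),np.round(p,3),px(s,p))
E
python3 - <<'E'
from h import *
st=r.get_state(); print(st['clock'],st['tool_pos'],st['eef_rot'],st['opening'],r.tip_reach)
for c in ['scene','top']:
    s=snap(c,c+'0'); print(c,s['xyz'],s['orientation'],s['fx'])
    for t in ['stock_tray','tipper','pedal_pad','tin','mat','tile','scoop','stone0','oil_bottle','beaker','pan_mid','box_spot']: find(s,c,t,12 if t=='stone0' else 4)
E
```

```text
pics
0.0 [0.23095512 0.5801426  0.25991645] [ 1.88225250e-01  9.82125471e-01 -8.96581832e-04 -1.06367909e-04] 0.9974742891933511 0.022
scene [1.37744273 0.25293382 0.93700317] [ 0.525207    0.76147882 -0.31048946 -0.21886963] 432.0791682258792
scene stock_tray 0.67 [0.542 0.351 0.029] [457 238]
scene tipper 0.77 [0.595 0.088 0.03 ] [358 226]
scene pedal_pad 0.44 [0.46  0.129 0.053] [386 192]
scene tin 0.58 [ 0.63  -0.261  0.039] [240 199]
scene mat 0.78 [ 0.662 -0.237  0.008] [244 216]
scene tile 0.83 [ 0.476 -0.338  0.001] [243 170]
scene tile 0.54 [0.459 0.128 0.057] [386 190]
scene scoop 0.93 [ 0.447 -0.351  0.02 ] [243 159]
scene scoop 0.71 [ 0.405 -0.502  0.02 ] [209 142]
scene scoop 0.65 [ 0.481 -0.227  0.021] [273 175]
scene stone0 0.53 [0.574 0.38  0.019] [465 252]
scene stone0 0.44 [0.547 0.378 0.021] [466 244]
scene oil_bottle 0.61 [0.76  0.182 0.07 ] [377 273]
scene beaker 0.69 [ 0.776 -0.097  0.057] [269 249]
scene beaker 0.33 [0.579 0.113 0.109] [371 204]
scene beaker 0.26 [0.541 0.354 0.028] [458 238]
scene pan_mid 0.73 [0.577 0.114 0.11 ] [372 204]
scene box_spot 0.87 
[... 237 characters left out ...]
p pedal_pad 0.77 [0.489 0.123 0.042] [268 234]
top tin 0.7 [ 0.625 -0.266  0.009] [401 190]
top mat 0.96 [ 0.588 -0.256  0.006] [397 202]
top tile 0.97 [ 0.437 -0.358  0.006] [432 254]
top tile 0.63 [0.6   0.112 0.11 ] [270 195]
top tile 0.59 [0.565 0.382 0.018] [182 208]
top scoop 0.97 [ 0.459 -0.353  0.006] [430 246]
top scoop 0.59 [ 0.457 -0.227  0.003] [388 246]
top stone0 0.37 [0.542 0.37  0.02 ] [186 216]
top stone0 0.35 [0.735 0.17  0.081] [251 148]
top oil_bottle 0.55 [0.736 0.171 0.078] [251 148]
top beaker 0.86 [ 0.771 -0.098  0.037] [345 139]
top beaker 0.21 [0.599 0.12  0.112] [267 195]
top pan_mid 0.57 [0.598 0.11  0.112] [271 196]
top box_spot 0.92 [0.582 0.085 0.047] [281 203]
```

View pics/top0.png

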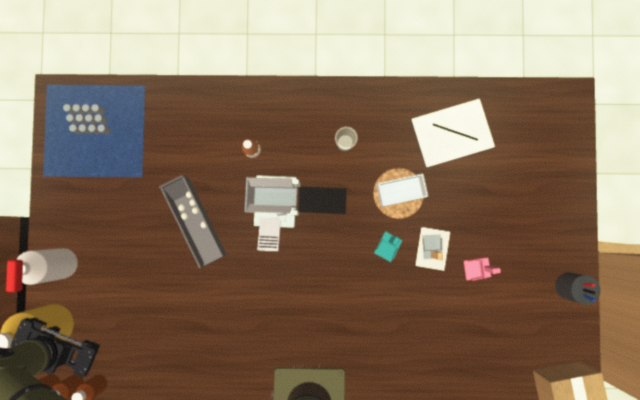

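View pics/scene0.png

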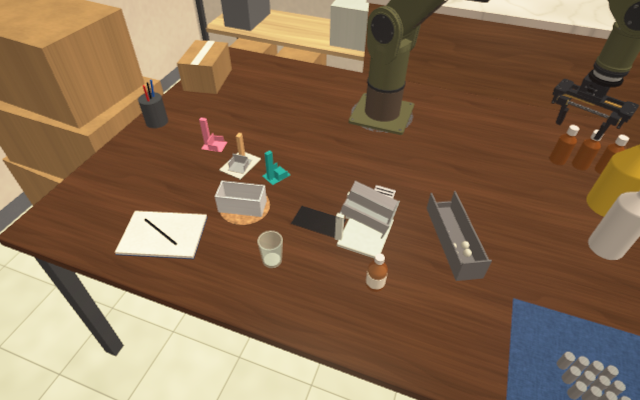

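Top view: steel scoop with a wooden handle on the white tile at (432,245). Look-alikes are turquoise at (388,246) and pink at (480,268). The tin is on the mat at (400,190), black patch at (322,200), pan at (272,195), pedal at (268,235). The tray is at (192,222) with stones near (187,208), bottle at (251,148), beaker at (345,139). The decoy cylinders at (85,118) aren't needed. My choice for the scoop is (432,245).

```bash
cat > m.py <<'E'
from h import *
def rect(P,reg,z0,z1):
    """min-area rect (world xy) of cloud points inside region (x0,x1,y0,y1), heights z0..z1"""
    x0,x1,y0,y1=reg
    m=(P[...,0]>x0)&(P[...,0]<x1)&(P[...,1]>y0)&(P[...,1]<y1)&(P[...,2]>z0)&(P[...,2]<z1)
    Q=P[m]; c,sz,a=cv2.minAreaRect((Q[:,:2]*1000).astype(np.float32))
    if sz[0]<sz[1]: sz=sz[::-1]; a+=90
    return np.round(c,1),np.round(sz,1),round((a+90)%180-90,1),len(Q),np.round(np.median(Q[:,2])*1000,1)
E
python3 - <<'E'
from m import *
s=snap('top'); P=cloud(s)
print('tin rim',rect(P,(.5,.7,-.36,-.15),.055,.075))
print('tin all',rect(P,(.5,.7,-.36,-.15),.012,.075))
print('mat',rect(P,(.5,.7,-.36,-.15),.002,.008))
print('tray hi',rect(P,(.35,.75,.2,.5),.055,.085))
print('tray all',rect(P,(.35,.75,.2,.5),.002,.085))
print('tray end',rect(P,(.35,.75,.2,.5),.07,.085))
print('pan hi',rect(P,(.5,.7,0.0,.25),.11,.2))
print('posts/stand',rect(P,(.45,.7,0.0,.25),.02,.2))
print('pedal',rect(P,(.40,.525,0.0,.25),.015,.08))
print('handle',rect(P,(.38,.52,-.42,-.29),.09,.12))
print('scoop',rect(P,(.38,.52,-.42,-.29),.01,.12))
print('tile+',rect(P,(.36,.53,-.45,-.29),.003,.12))
im=s['pixels']; hsv=cv2.cvtColor(im,cv2.COLOR_RGB2HSV)
m=(im.max(-1)<30)&(P[...,0]>.5)&(P[...,0]<.68)&(P[...,1]>-.14)&(P[...,1]<.08); print('patch dark',m.sum(), cv2.minAreaRect((P[m][:,:2]*1000).astype(np.float32)))
# stones
sm=(P[...,0]>.4)&(P[...,0]<.7)&(P[...,1]>.25)&(P[...,1]<.48)&(im.min(-1)>150)&(P[...,2]<.05)
n,l,st,ce=cv2.connectedComponentsWithStats(sm.astype(np.uint8))
for i in range(1,n): print('stone',st[i,4],ce[i],np.round(np.median(P[l==i],0),3))
a=cv2.resize(im[140:290,150:245][:,:,::-1],None,fx=4,fy=4,interpolation=cv2.INTER_CUBIC)
b=cv2.resize(im[215:290,370:470][:,:,::-1],None,fx=4,fy=4,interpolation=cv2.INTER_CUBIC)
b=cv2.copyMakeBorder(b,0,300,0,0,cv2.BORDER_CONSTANT); cv2.imwrite('pics/crop1.png',np.hstack([a,b]))
E
```

```text
tin rim (array([ 620.7, -261.6]), array([130.9,  66.1]), -77.4, 185, np.float64(67.6))
tin all (array([ 607.3, -269.5]), array([191.8, 159.8]), -3.0, 391, np.float64(52.6))
mat (array([ 599.8, -254.8]), array([208.7, 199.7]), -89.9, 1758, np.float64(4.5))
tray hi (array([525.5, 343.9]), array([259.1,  76.8]), 27.3, 470, np.float64(65.0))
tray all (array([549.9, 349.9]), array([399.9, 299.7]), 0.0, 6218, np.float64(5.2))
tray end (array([531.1, 345.3]), array([247.9,  72.9]), 26.9, 79, np.float64(72.4))
pan hi (array([597.1, 111.7]), array([135.3,  95.6]), 89.3, 850, np.float64(129.3))
posts/stand (array([554. , 109.4]), array([210.4, 142.8]), -2.0, 2526, np.float64(91.0))
pedal (array([483.9, 110.5]), array([115.3,  77.9]), -89.5, 591, np.float64(44.5))
handle (array([ 435.6, -357.1]), array([22.2, 13.5]), 2.7, 55, np.float64(110.8))
scoop (array([ 450.3, -355. ]), array([120.9,  90.9]), -3.1, 299, np.float64(23.1))
tile+ (array([ 445.1, -369.8]), array([169.3, 159.8]), -0.2, 1328, np.float64(6.4))
patch dark 4 ((511.309814453125, -45.317626953125), (0.0, 0.0), 0.0)
stone 25 [187.92 194.68] [0.603 0.364 0.024]
stone 31 [191.29032258 202.41935484] [0.58  0.354 0.022]
stone 31 [180.64516129 207.25806452] [0.567 0.385 0.022]
stone 35 [194.42857143 210.22857143] [0.559 0.343 0.024]
stone 33 [183.63636364 215.78787879] [0.541 0.375 0.024]
stone 30 [202.46666667 224.8       ] [0.515 0.319 0.024]
```

View pics/crop1.png

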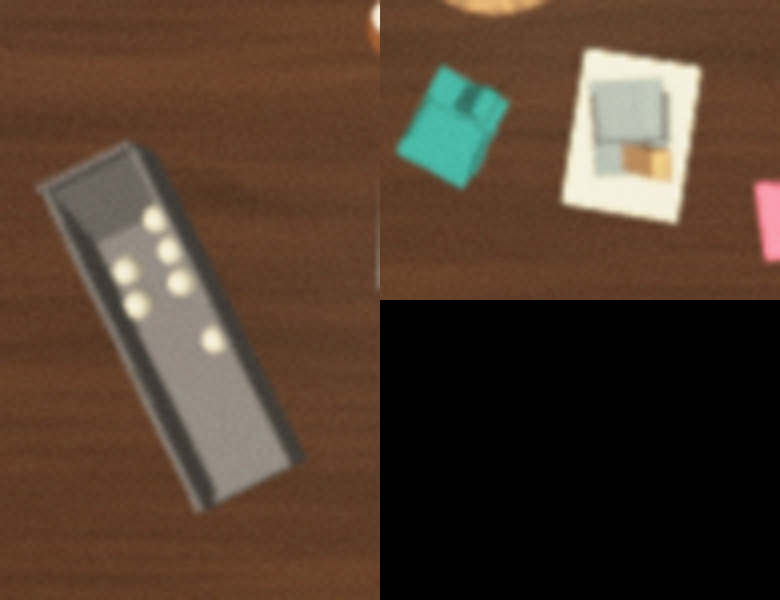

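Crop: the steel scoop with wooden handle is on the tile, blade towards +x; turquoise and pink ones are rejected. Six stones are visible in the tray at (154,218), (168,250), (125,270), (180,282), (137,304) and (213,340) of the crop.

Run:
```python
from m import *
s=snap('top'); P=cloud(s); im=s['pixels'].astype(int)
def plane_px(u,v,z):
    Rm=R.from_quat(s['orientation']); d=Rm.apply([(u-s['cx'])/s['fx'],(v-s['cy'])/s['fy'],1.]); o=np.array(s['xyz']); return (o+d*(z-o[2])/d[2])
def mrect(m,z,u0,v0):
    m=m.astype(np.uint8); n,l,st,ce=cv2.connectedComponentsWithStats(m); i=1+np.argmax(st[1:,4]); v,u=np.nonzero(l==i)
    Q=np.array([plane_px(a+u0,b+v0,z)[:2]*1000 for a,b in zip(u,v)]).astype(np.float32); 
    return [np.round(x,1) for x in cv2.minAreaRect(Q)],np.round(Q.mean(0),1),len(Q)
sub=im[180:220,296:352]; print('patch',mrect(sub.max(-1)<28,0.,296,180), np.percentile(sub.max(-1),[5,20,50,80]))
sub=im[225:275,412:455]; print('tile',mrect(sub.min(-1)>170,.005,412,225))
sub=im[165:222,370:430]; print('mat',mrect((sub[...,0]-sub[...,2]>60)&(sub[...,0]>130),.004,370,165))
# mat circle from image hull
m=((sub[...,0]-sub[...,2]>60)&(sub[...,0]>130)).astype(np.uint8); v,u=np.nonzero(m); Q=np.array([plane_px(a+370,b+165,.004)[:2]*1000 for a,b in zip(u,v)]).astype(np.float32); print('mat circ',cv2.minEnclosingCircle(Q))
# walls of tray
for z0,z1 in [(.05,.07),(.045,.08)]: print(rect(P,(.38,.68,.22,.47),z0,z1))
m=(P[...,0]>.38)&(P[...,0]<.68)&(P[...,1]>.22)&(P[...,1]<.47)&(P[...,2]>.05); Q=P[m][:,:2]*1000
a=np.radians(27.3)
for a in np.radians([26.3,26.8,27.3,27.8]):
    e=np.array([np.cos(a),np.sin(a)]); f=np.array([-e[1],e[0]]); t=Q@f; x=Q@e; c=(t.min()+t.max())/2
    print(np.degrees(a).round(1),'R wall',t[t<c-20].mean().round(1),t[t<c-20].std().round(2),'L',t[t>c+20].mean().round(1),t[t>c+20].std().round(2),'x',np.percentile(x,[0.5,99.5]).round(1))
print('pedal',rect(P,(.40,.55,0.05,.2),.03,.06),'pan',rect(P,(.5,.7,.0,.25),.10,.2),rect(P,(.5,.7,.0,.25),.125,.2))
print('pan posts by lip',rect(P,(.5,.7,.0,.07),.09,.115))
print('stand low',rect(P,(.5,.7,.0,.25),.008,.06))
hm=P[(P[...,0]>.38)&(P[...,0]<.52)&(P[...,1]<-.29)&(P[...,1]>-.42)&(P[...,2]>.018)&(P[...,2]<.05)]; print('rear/side walls',rect(P,(.38,.52,-.42,-.29),.018,.05))
np.save('P.npy',P)
```

```text
Traceback (most recent call last):
ValueError: attempt to get argmax of an empty sequence
```

```bash
cat > q.py <<'E'
from m import *
s=snap('top'); P=cloud(s); im=s['pixels'].astype(int)
def plane_px(u,v,z):
    Rm=R.from_quat(s['orientation']); d=Rm.apply([(u-s['cx'])/s['fx'],(v-s['cy'])/s['fy'],1.]); o=np.array(s['xyz']); return (o+d*(z-o[2])/d[2])
def mrect(m,z,u0,v0):
    n,l,st,ce=cv2.connectedComponentsWithStats(m.astype(np.uint8)); i=1+np.argmax(st[1:,4]); v,u=np.nonzero(l==i)
    Q=np.array([plane_px(a+u0,b+v0,z)[:2]*1000 for a,b in zip(u,v)]).astype(np.float32)
    return [np.round(x,1) for x in cv2.minAreaRect(Q)],np.round(Q.mean(0),1),len(Q)
E
python3 - <<'E'
from q import *
sub=im[180:220,296:352]; mx=sub.max(-1); print(np.percentile(mx,[5,20,50,80,95])); print('patch',mrect(mx<np.percentile(mx,5)+18,0.,296,180))
sub=im[225:275,412:455]; print('tile',mrect(sub.min(-1)>170,.005,412,225))
sub=im[165:222,370:430]; m=((sub[...,0]-sub[...,2]>60)&(sub[...,0]>130)).astype(np.uint8)
n,l,st,ce=cv2.connectedComponentsWithStats(m); print(st[1:,4]); v,u=np.nonzero(m); Q=np.array([plane_px(a+370,b+165,.004)[:2]*1000 for a,b in zip(u,v)]).astype(np.float32); print('mat circ',cv2.minEnclosingCircle(Q))
m=(P[...,0]>.38)&(P[...,0]<.68)&(P[...,1]>.22)&(P[...,1]<.47)&(P[...,2]>.05); Q=P[m][:,:2]*1000
for a in np.radians([26.3,26.8,27.3,27.8]):
    e=np.array([np.cos(a),np.sin(a)]); f=np.array([-e[1],e[0]]); t=Q@f; x=Q@e; c=(t.min()+t.max())/2
    print(np.degrees(a).round(1),'R wall',t[t<c-20].mean().round(1),t[t<c-20].std().round(2),'L',t[t>c+20].mean().round(1),t[t>c+20].std().round(2),'x',np.percentile(x,[0.5,99.5]).round(1))
print('pedal',rect(P,(.40,.55,0.05,.2),.03,.06),'pan',rect(P,(.5,.7,.0,.25),.10,.2),rect(P,(.5,.7,.0,.25),.125,.2))
print('stand low',rect(P,(.5,.7,.0,.25),.008,.06))
print('rear/side walls',rect(P,(.38,.52,-.42,-.29),.018,.05))
np.save('P.npy',P)
E
```

```text
[ 41.   43.   54.5  95.  103. ]
patch ([array([593.7, -32.2]), array([138.9,  75.4]), np.float64(88.1)], array([593.5, -32.5], dtype=float32), 1159)
tile ([array([ 452.1, -358.9]), array([ 83.8, 113.1]), np.float64(81.0)], array([ 453.7, -357.6], dtype=float32), 904)
[993]
mat circ ((615.96142578125, -258.4017639160156), 77.19746398925781)
26.3 R wall 40.4 3.39 L 108.9 2.91 x [495.4 752.2]
26.8 R wall 35.1 3.42 L 103.5 2.56 x [495.8 752.7]
27.3 R wall 29.5 3.14 L 98.1 2.55 x [496.3 753.3]
27.8 R wall 24.1 3.13 L 92.6 2.82 x [497.1 753.9]
pedal (array([497. , 102.7]), array([103.8, 103.3]), 0.9, 573, np.float64(44.6)) pan (array([597.1, 108.7]), array([141.3,  96. ]), 88.5, 1019, np.float64(126.3)) (array([597.5, 113.4]), array([131.2,  95.7]), 88.3, 544, np.float64(135.1))
stand low (array([599. , 124.6]), array([247.6, 194. ]), -89.5, 725, np.float64(16.6))
rear/side walls (array([ 453.9, -356.3]), array([56.9, 56.1]), -86.2, 88, np.float64(29.8))
```

```bash
cat > g.py <<'E'
from h import *
import sys
def rot(psi,th=0):
    a=np.radians(psi); x=np.array([np.cos(a),np.sin(a),0]); z=np.array([0,0,-1.]); y=np.cross(z,x)
    return R.from_matrix(np.stack([x,y,z],1))*R.from_rotvec([0,np.radians(th),0])
def go(*targets):
    """targets (x,y,z mm, psi, pitch up): prints dp,twist of each from the pose now, then chained from each other"""
    s=r.get_state(); p=np.array(s['tool_pos'])*1000; q=R.from_quat(s['eef_rot'])
    e=q.as_matrix(); print('t',round(s['clock'],2),'pos',p.round(1),'psi',np.degrees(np.arctan2(e[1,0],e[0,0])).round(1),'tilt z',e[:,2].round(3),'F',np.round(s['contact_force'],1),'op',round(s['opening'],3),'ff',s['finger_force'],'q',np.round(s['q'],2))
    for t in targets:
        T=rot(*t[3:]); print(t,'dp',q.inv().apply(np.array(t[:3])-p).round(1),'tw',(q.inv()*T).as_rotvec().round(3)); p=np.array(t[:3],float); q=T
if __name__=='__main__': go(*[tuple(map(float,a.split(','))) for a in sys.argv[1:]])
E
python3 g.py 400,400,260,150 620.7,-261.6,200,102.6 620.7,-261.6,45,102.6
```

```text
t 1.45 pos [231.1 580.7 260.8] psi 158.3 tilt z [ 0.  0. -1.] F [-0.4  0.2 -1.3] op 1.0 ff 0.0 q [-1.16  0.69 -0.19  1.57  0.16  0.9  -0.22]
(400.0, 400.0, 260.0, 150.0) dp [-223.7 -105.5    0.8] tw [0.    0.    0.145]
(620.7, -261.6, 200.0, 102.6) dp [-521.9 -462.6   60. ] tw [0.    0.    0.827]
(620.7, -261.6, 45.0, 102.6) dp [  0.   0. 155.] tw [0. 0. 0.]
```

>>> step_arm([
  {"dp": [-224,-105,0],"twist": [0,0,0.145],"hand": 1},
  {"dp": [-224,-105,0],"twist": [0,0,0.145],"hand": 1},
  {"dp": [-224,-105,0],"twist": [0,0,0.145],"hand": 1},
  {"dp": [-224,-105,0],"twist": [0,0,0.145],"hand": 1},
  {"dp": [-224,-105,0],"twist": [0,0,0.145],"hand": 1},
])

```text
clock: 2.08
tool_pos: [0.4054, 0.3947, 0.2607]
eef_rot: [0.264, 0.964, -0.001, 0.002]
contact_force: [-0.6, -0.1, -0.1]
opening: 1.0
finger_force: 0.0
```

```bash
python3 g.py 510,110,250,126 600,-160,240,102.6 620.7,-261.6,120,102.6 620.7,-261.6,45,102.6
```

```text
t 2.08 pos [405.4 394.7 260.7] psi 149.4 tilt z [ 0.003 -0.004 -1.   ] F [-0.6 -0.1 -0.1] op 1.0 ff 0.0 q [-0.75  0.61 -0.18  1.75  0.15  0.8   0.04]
(510.0, 110.0, 250.0, 126.0) dp [-235.  -191.7   12. ] tw [-0.001  0.004  0.408]
(600.0, -160.0, 240.0, 102.6) dp [-271.3  -85.9   10. ] tw [0.    0.    0.408]
(620.7, -261.6, 120.0, 102.6) dp [-103.7   -2.   120. ] tw [0. 0. 0.]
(620.7, -261.6, 45.0, 102.6) dp [ 0.  0. 75.] tw [0. 0. 0.]
```

>>> step_arm([
  {"dp": [-235,-192,10],"twist": [0,0,0.41],"hand": 1},
  {"dp": [-235,-192,10],"twist": [0,0,0.41],"hand": 1},
  {"dp": [-235,-192,10],"twist": [0,0,0.41],"hand": 1},
  {"dp": [-235,-192,10],"twist": [0,0,0.41],"hand": 1},
  {"dp": [-235,-192,10],"twist": [0,0,0.41],"hand": 1},
])

```text
clock: 2.7
tool_pos: [0.5084, 0.1156, 0.2508]
eef_rot: [0.45, 0.893, 0.0, 0.0]
contact_force: [-0.2, 0.1, -0.2]
opening: 0.998
finger_force: 0.0
```

>>> step_arm([
  {"dp": [-271,-86,10],"twist": [0,0,0.408],"hand": 1},
  {"dp": [-271,-86,10],"twist": [0,0,0.408],"hand": 1},
  {"dp": [-271,-86,10],"twist": [0,0,0.408],"hand": 1},
  {"dp": [-271,-86,10],"twist": [0,0,0.408],"hand": 1},
  {"dp": [-271,-86,10],"twist": [0,0,0.408],"hand": 1},
])

```text
clock: 3.32
tool_pos: [0.6008, -0.1555, 0.2406]
eef_rot: [0.623, 0.782, -0.0, 0.001]
contact_force: [-0.1, 0.3, -0.4]
opening: 1.0
finger_force: 0.0
```

>>> step_arm([
  {"dp": [-104,-2,120],"twist": [0,0,0],"hand": 1},
  {"dp": [-104,-2,120],"twist": [0,0,0],"hand": 1},
  {"dp": [-104,-2,120],"twist": [0,0,0],"hand": 1},
  {"dp": [-104,-2,120],"twist": [0,0,0],"hand": 1},
  {"dp": [-104,-2,120],"twist": [0,0,0],"hand": 1},
])

```text
clock: 3.95
tool_pos: [0.6228, -0.2519, 0.1218]
eef_rot: [0.621, 0.784, 0.001, 0.0]
contact_force: [0.2, 0.2, 0.3]
opening: 1.001
finger_force: 0.0
```

```bash
python3 - <<'E'
from m import *
s=snap('top'); P=cloud(s); find(s,'top','tin',2); find(s,'top','scoop',3)
E
python3 g.py 620.7,-261.6,45,102.6
```

```text
top tin 0.85 [ 0.615 -0.221  0.008] [386 193]
top scoop 0.77 [ 0.397 -0.494  0.   ] [478 267]
top scoop 0.74 [ 0.469 -0.216  0.004] [384 242]
t 4.1 pos [ 622.9 -252.4  122.5] psi 103.3 tilt z [ 0.003  0.    -1.   ] F [-0.5 -0.6  0.6] op 1.001 ff 0.0 q [ 0.33  0.92 -0.03  1.52  0.04  0.7   0.52]
(620.7, -261.6, 45.0, 102.6) dp [-8.5 -4.5 77.4] tw [0.003 0.    0.011]
```

>>> step_arm([
  {"dp": [-8.5,-4.5,30],"twist": [0,0,-0.01],"hand": 1},
  {"dp": [-8.5,-4.5,77],"twist": [0,0,-0.01],"hand": 1},
  {"dp": [-8.5,-4.5,77],"twist": [0,0,-0.01],"hand": 1},
  {"dp": [-8.5,-4.5,77],"twist": [0,0,-0.01],"hand": 1},
])

```text
clock: 4.6
tool_pos: [0.6205, -0.2632, 0.0457]
eef_rot: [0.617, 0.787, 0.001, 0.001]
contact_force: [0.4, -0.7, 0.5]
opening: 0.998
finger_force: 0.0
```

>>> step_arm([
  {"dp": [0,0,0],"twist": [0,0,0],"hand": 0.2},
  {"dp": [0,0,0],"twist": [0,0,0],"hand": 0.2},
  {"dp": [0,0,0],"twist": [0,0,0],"hand": 0.2},
  {"dp": [0,0,0],"twist": [0,0,0],"hand": 0.2},
  {"dp": [0,0,0],"twist": [0,0,0],"hand": 0.2},
], force=15)

```text
clock: 5.22
tool_pos: [0.6207, -0.2635, 0.0453]
eef_rot: [0.618, 0.786, 0.001, 0.001]
contact_force: [0.6, 1.5, 5.8]
opening: 0.749
finger_force: 15.0
```

```bash
python3 g.py 620,-261,150,102.6 594,-32,120,88.1 593.7,-32.2,42,88.1
```

```text
t 5.22 pos [ 620.7 -263.5   45.3] psi 103.7 tilt z [ 0.003 -0.    -1.   ] F [0.6 1.5 5.8] op 0.749 ff 14.969678412453504 q [ 0.35  1.03 -0.03  1.53  0.05  0.58  0.53]
(620.0, -261.0, 150.0, 102.6) dp [   2.5    0.3 -104.7] tw [0.003 0.001 0.019]
(594.0, -32.0, 120.0, 88.1) dp [229.2  24.6  30. ] tw [0.    0.    0.253]
(593.7, -32.2, 42.0, 88.1) dp [-0.2 -0.3 78. ] tw [0. 0. 0.]
```

>>> step_arm([
  {"dp": [0,0,-60],"twist": [0,0,0],"hand": 0.2},
  {"dp": [2,0,-105],"twist": [0,0,0.019],"hand": 0.2},
  {"dp": [2,0,-105],"twist": [0,0,0.019],"hand": 0.2},
  {"dp": [2,0,-105],"twist": [0,0,0.019],"hand": 0.2},
])

```text
clock: 5.72
tool_pos: [0.6174, -0.2612, 0.1475]
eef_rot: [0.625, 0.781, -0.001, -0.001]
contact_force: [-0.4, 0.5, -3.2]
opening: 0.748
finger_force: 15.0
```

>>> step_arm([
  {"dp": [55,6,6],"twist": [0,0,0.06],"hand": 0.2},
  {"dp": [110,12,12],"twist": [0,0,0.12],"hand": 0.2},
  {"dp": [165,18,20],"twist": [0,0,0.19],"hand": 0.2},
  {"dp": [210,22,25],"twist": [0,0,0.25],"hand": 0.2},
  {"dp": [227,24,30],"twist": [0,0,0.254],"hand": 0.2},
])

```text
clock: 6.35
tool_pos: [0.5905, -0.0305, 0.1164]
eef_rot: [0.717, 0.697, -0.001, -0.003]
contact_force: [1.3, -0.4, -2.2]
opening: 0.749
finger_force: 15.0
```

```bash
python3 - <<'E'
from h import *
r.snapshot('top'); r.snapshot('top')
E
python3 g.py 593.8,-34,80,88.1 593.8,-34,42,88.1
```

```text
t 6.45 pos [591.2 -32.8 116.8] psi 88.3 tilt z [-0.004  0.001 -1.   ] F [ 0.6  0.3 -2.2] op 0.753 ff 14.964872830314562 q [-0.06  0.85  0.07  1.78 -0.11  0.52  0.05]
(593.8, -34.0, 80.0, 88.1) dp [-1.2  2.8 36.8] tw [-0.004 -0.001  0.003]
(593.8, -34.0, 42.0, 88.1) dp [ 0.  0. 38.] tw [0. 0. 0.]
```

>>> step_arm([
  {"dp": [-1,2.5,35],"twist": [0,0,0],"hand": 0.2},
  {"dp": [-1,2.5,55],"twist": [0,0,0],"hand": 0.2},
  {"dp": [-1,2.5,70],"twist": [0,0,0],"hand": 0.2},
  {"dp": [-1,2.5,75],"twist": [0,0,0],"hand": 0.2},
  {"dp": [-1,2.5,75],"twist": [0,0,0],"hand": 0.2},
])

```text
clock: 7.08
tool_pos: [0.5951, -0.0361, 0.0438]
eef_rot: [0.719, 0.695, 0.0, 0.0]
contact_force: [-0.2, -0.0, -1.6]
opening: 0.746
finger_force: 15.0
```

>>> step_arm([
  {"dp": [0,0,0],"twist": [0,0,0],"hand": 1},
  {"dp": [0,0,0],"twist": [0,0,0],"hand": 1},
  {"dp": [0,0,0],"twist": [0,0,0],"hand": 1},
  {"dp": [0,0,0],"twist": [0,0,0],"hand": 1},
])

```text
clock: 7.58
tool_pos: [0.5952, -0.0358, 0.044]
eef_rot: [0.719, 0.695, 0.0, 0.0]
contact_force: [-0.3, 0.3, 0.5]
opening: 1.002
finger_force: 0.0
```

>>> step_arm([
  {"dp": [0,0,-60],"twist": [0,0,0],"hand": 1},
  {"dp": [0,0,-120],"twist": [0,0,0],"hand": 1},
  {"dp": [0,0,-160],"twist": [0,0,0],"hand": 1},
  {"dp": [0,0,-160],"twist": [0,0,0],"hand": 1},
])

```text
clock: 8.07
tool_pos: [0.5971, -0.0361, 0.2072]
eef_rot: [0.719, 0.695, 0.003, 0.003]
contact_force: [0.2, -0.2, -0.5]
opening: 0.997
finger_force: 0.0
```

```bash
python3 g.py 520,-200,200,45 435.6,-357.1,180,3 435.6,-357.1,95,3
```

```text
t 8.07 pos [597.1 -36.1 207.2] psi 88.0 tilt z [ 0.007 -0.    -1.   ] F [ 0.2 -0.2 -0.5] op 0.997 ff 0.0 q [-0.07  0.72  0.1   1.72 -0.1   0.7   0.04]
(520.0, -200.0, 200.0, 45.0) dp [-166.5  -71.5    6.7] tw [ 0.007 -0.003  0.751]
(435.6, -357.1, 180.0, 3.0) dp [-170.8   51.4   20. ] tw [0.    0.    0.733]
(435.6, -357.1, 95.0, 3.0) dp [ 0.  0. 85.] tw [0. 0. 0.]
```

>>> step_arm([
  {"dp": [-166,-71,7],"twist": [0,0,0.75],"hand": 1},
  {"dp": [-166,-71,7],"twist": [0,0,0.75],"hand": 1},
  {"dp": [-166,-71,7],"twist": [0,0,0.75],"hand": 1},
  {"dp": [-166,-71,7],"twist": [0,0,0.75],"hand": 1},
  {"dp": [-166,-71,7],"twist": [0,0,0.75],"hand": 1},
])

```text
clock: 8.7
tool_pos: [0.5176, -0.1994, 0.1956]
eef_rot: [0.923, 0.384, -0.001, -0.001]
contact_force: [0.9, 0.4, 0.3]
opening: 1.001
finger_force: 0.0
```

>>> step_arm([
  {"dp": [-171,51,20],"twist": [0,0,0.733],"hand": 1},
  {"dp": [-171,51,20],"twist": [0,0,0.733],"hand": 1},
  {"dp": [-171,51,20],"twist": [0,0,0.733],"hand": 1},
  {"dp": [-171,51,20],"twist": [0,0,0.733],"hand": 1},
  {"dp": [-171,51,20],"twist": [0,0,0.733],"hand": 1},
])

```text
clock: 9.32
tool_pos: [0.4341, -0.3554, 0.1758]
eef_rot: [1.0, 0.03, -0.001, -0.001]
contact_force: [0.8, 0.5, -0.6]
opening: 0.996
finger_force: 0.0
```

```bash
python3 - <<'E'
from m import *
s=snap('top'); P=cloud(s); print('tin',rect(P,(.5,.7,-.15,.045),.05,.075)); s=snap('scene','scene1'); find(s,'scene','scoop',3)
P=cloud(s); print('handle',rect(P,(.38,.52,-.42,-.29),.08,.118))
E
python3 g.py 435.6,-357.1,180,3 435.6,-357.1,100,3
```

```text
tin (array([587.7, -29.7]), array([141.3,  86.8]), 88.6, 184, np.float64(64.9))
scene scoop 0.86 [ 0.402 -0.502  0.016] [209 142]
scene scoop 0.83 [ 0.447 -0.351  0.021] [243 159]
scene scoop 0.65 [ 0.48  -0.225  0.022] [273 174]
handle (array([ 439.2, -356.2]), array([25.5, 16.1]), 8.2, 71, np.float64(101.6))
t 9.47 pos [ 434.8 -354.9  176.3] psi 3.5 tilt z [ 0.     0.001 -1.   ] F [-0.1  0.6 -0.3] op 1.002 ff 0.0 q [ 0.37  0.76  0.41  1.86 -0.49  0.62 -0.43]
(435.6, -357.1, 180.0, 3.0) dp [ 0.7  2.3 -3.7] tw [-0.001 -0.     0.008]
(435.6, -357.1, 100.0, 3.0) dp [ 0.  0. 80.] tw [0. 0. 0.]
```

>>> step_arm([
  {"dp": [1.5,2,40],"twist": [0,0,0],"hand": 1},
  {"dp": [1.5,2,76],"twist": [0,0,0],"hand": 0.7},
  {"dp": [1.5,2,76],"twist": [0,0,0],"hand": 0.5},
  {"dp": [1.5,2,76],"twist": [0,0,0],"hand": 0.4},
])

```text
clock: 9.98
tool_pos: [0.4361, -0.3585, 0.1017]
eef_rot: [1.0, 0.028, 0.001, 0.0]
contact_force: [0.6, -0.0, 0.3]
opening: 0.706
finger_force: 0.0
```

>>> step_arm([
  {"dp": [0,0,0],"twist": [0,0,0],"hand": -1},
  {"dp": [0,0,0],"twist": [0,0,0],"hand": -1},
  {"dp": [0,0,0],"twist": [0,0,0],"hand": -1},
  {"dp": [0,0,0],"twist": [0,0,0],"hand": -1},
  {"dp": [0,0,0],"twist": [0,0,0],"hand": -1},
], force=30)

```text
clock: 10.6
tool_pos: [0.4354, -0.3585, 0.1007]
eef_rot: [1.0, 0.027, 0.0, 0.0]
contact_force: [-0.0, 0.9, -1.3]
opening: 0.159
finger_force: 11.8
```

>>> step_arm([
  {"dp": [0,0,0],"twist": [0,0,0],"hand": -1},
  {"dp": [0,0,0],"twist": [0,0,0],"hand": -1},
], force=40)

```text
clock: 10.85
tool_pos: [0.4353, -0.3584, 0.1006]
eef_rot: [1.0, 0.027, -0.0, -0.0]
contact_force: [0.4, 0.5, -0.5]
opening: 0.153
finger_force: 39.9
```

```bash
python3 g.py 435.6,-357.1,180,3
python3 - <<'E'
from m import *
s=snap('top'); im=s['pixels'][:,:,::-1]; cv2.imwrite('pics/c2.png',cv2.resize(im[170:290,290:480],None,fx=4,fy=4,interpolation=cv2.INTER_CUBIC))
E
```

```text
t 10.85 pos [ 435.3 -358.4  100.6] psi 3.1 tilt z [-0.  0. -1.] F [ 0.4  0.5 -0.5] op 0.153 ff 39.94996149558574 q [ 0.43  0.88  0.32  1.89 -0.56  0.47 -0.37]
(435.6, -357.1, 180.0, 3.0) dp [  0.4  -1.3 -79.4] tw [-0.     0.     0.001]
```

View pics/c2.png

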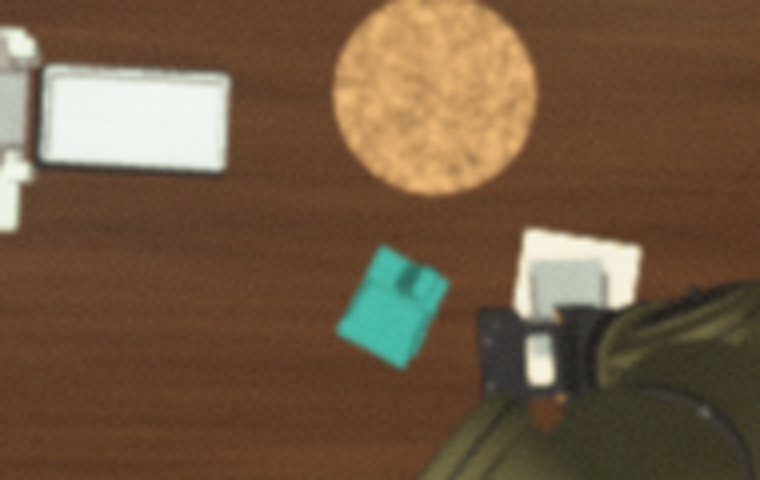

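Crop: fingers hold the steel scoop's handle at about (540,360). The tin sits on the black patch at (135,118), and the mat is free.

```bash
cat > t.py <<'E'
from g import *
O=np.array([535.2,348.1]); A=27.2
G=(13.5,95.6)  # TCP from blade heel in scoop axes
def tray(hx,y,hz,th,psi=A):
    """TCP target for heel (rear blade edge) at tray x=hx, y, height hz above table, pitch up th"""
    a,t=np.radians(A),np.radians(th); X=hx+G[0]*np.cos(t)-G[1]*np.sin(t)
    p=O+X*np.array([np.cos(a),np.sin(a)])+y*np.array([-np.sin(a),np.cos(a)])
    return (*p.round(1),round(hz+G[0]*np.sin(t)+G[1]*np.cos(t),1),psi,th)
E
python3 - <<'E'
from t import *
go((436,-357,240,3),(450,-30,250,15),(434,296,240,27.2),tray(-127,0,60,0),tray(-127,0,5,0))
E
```

```text
t 10.9 pos [ 435.3 -358.4  100.6] psi 3.1 tilt z [-0.  0. -1.] F [ 0.5 -0.1 -0.7] op 0.152 ff 39.95001269504428 q [ 0.43  0.88  0.32  1.89 -0.56  0.47 -0.37]
(436, -357, 240, 3) dp [   0.8   -1.4 -139.4] tw [-0.     0.     0.001]
(450, -30, 250, 15) dp [  31.1 -325.8  -10. ] tw [ 0.     0.    -0.209]
(434, 296, 240, 27.2) dp [  68.9 -319.    10. ] tw [ 0.     0.    -0.213]
(np.float64(434.3), np.float64(296.2), np.float64(155.6), 27.2, 0) dp [ 0.4 -0.  84.4] tw [0. 0. 0.]
(np.float64(434.3), np.float64(296.2), np.float64(100.6), 27.2, 0) dp [ 0.  0. 55.] tw [0. 0. 0.]
```

>>> step_arm([
  {"dp": [1,-1,-50],"twist": [0,0,0],"hand": -1},
  {"dp": [1,-1,-100],"twist": [0,0,0],"hand": -1},
  {"dp": [1,-1,-139],"twist": [0,0,0],"hand": -1},
  {"dp": [1,-1,-139],"twist": [0,0,0],"hand": -1},
], force=55)

```text
clock: 11.4
tool_pos: [0.4374, -0.3585, 0.2423]
eef_rot: [1.0, 0.027, 0.002, 0.002]
contact_force: [0.6, -0.2, -2.3]
opening: 0.154
finger_force: 54.9
```

>>> step_arm([
  {"dp": [31,-280,-10],"twist": [0,0,-0.21],"hand": -1},
  {"dp": [31,-280,-10],"twist": [0,0,-0.21],"hand": -1},
  {"dp": [31,-280,-10],"twist": [0,0,-0.21],"hand": -1},
  {"dp": [31,-280,-10],"twist": [0,0,-0.21],"hand": -1},
  {"dp": [31,-280,-10],"twist": [0,0,-0.21],"hand": -1},
])

```text
clock: 12.02
tool_pos: [0.451, -0.0718, 0.2482]
eef_rot: [0.991, 0.134, -0.002, -0.001]
contact_force: [0.0, -0.4, -1.3]
opening: 0.155
finger_force: 54.9
```

>>> step_arm([
  {"dp": [60,-280,10],"twist": [0,0,-0.21],"hand": -1},
  {"dp": [60,-280,10],"twist": [0,0,-0.21],"hand": -1},
  {"dp": [60,-280,10],"twist": [0,0,-0.21],"hand": -1},
  {"dp": [60,-280,10],"twist": [0,0,-0.21],"hand": -1},
  {"dp": [60,-280,10],"twist": [0,0,-0.21],"hand": -1},
])

```text
clock: 12.65
tool_pos: [0.4352, 0.2135, 0.2379]
eef_rot: [0.971, 0.237, -0.002, -0.0]
contact_force: [0.4, -0.6, -2.0]
opening: 0.157
finger_force: 54.9
```

Run:
```python
from t import *
go((434,296,200,27.2),tray(-127,0,60,0),tray(-127,0,5,0))
```

```text
t 12.65 pos [435.2 213.5 237.9] psi 27.4 tilt z [-0.003 -0.    -1.   ] F [ 0.4 -0.6 -2. ] op 0.157 ff 54.94805638678372 q [-0.86  0.6   0.49  2.02 -0.46  0.64 -1.15]
(434, 296, 200, 27.2) dp [ 37.  -73.8  37.9] tw [-0.001  0.003  0.004]
(np.float64(434.3), np.float64(296.2), np.float64(155.6), 27.2, 0) dp [ 0.4 -0.  44.4] tw [0. 0. 0.]
(np.float64(434.3), np.float64(296.2), np.float64(100.6), 27.2, 0) dp [ 0.  0. 55.] tw [0. 0. 0.]
```

>>> step_arm([
  {"dp": [37,-74,38],"twist": [0,0,0],"hand": -1},
  {"dp": [37,-74,38],"twist": [0,0,0],"hand": -1},
  {"dp": [37,-74,78],"twist": [0,0,0],"hand": -1},
  {"dp": [37,-74,78],"twist": [0,0,0],"hand": -1},
  {"dp": [37,-74,78],"twist": [0,0,0],"hand": -1},
])

```text
clock: 13.28
tool_pos: [0.4368, 0.2914, 0.1622]
eef_rot: [0.972, 0.234, -0.0, 0.0]
contact_force: [-0.3, -0.1, -0.7]
opening: 0.156
finger_force: 54.9
```

Run:
```python
from m import *
s=snap('top','top3'); im=s['pixels'][:,:,::-1]
s2=snap('scene'); im2=s2['pixels'][:,:,::-1]
a=cv2.resize(im[165:285,150:250],None,fx=4,fy=4,interpolation=cv2.INTER_CUBIC); b=cv2.resize(im2[140:290,405:505],(400,600),interpolation=cv2.INTER_CUBIC)[60:540]
cv2.imwrite('pics/c3.png',np.hstack([a,b]))
from t import *
go(tray(-127,0,60,0),tray(-127,0,5,0))
```

```text
t 13.38 pos [437.2 292.1 163. ] psi 27.1 tilt z [ 0.002  0.001 -1.   ] F [ 0.2 -0.3 -2. ] op 0.155 ff 54.94890723377466 q [-0.92  0.75  0.41  1.97 -0.57  0.53 -1.21]
(np.float64(434.3), np.float64(296.2), np.float64(155.6), 27.2, 0) dp [-0.7 -4.9  7.4] tw [ 0.    -0.002 -0.002]
(np.float64(434.3), np.float64(296.2), np.float64(100.6), 27.2, 0) dp [ 0.  0. 55.] tw [0. 0. 0.]
```

View pics/c3.png

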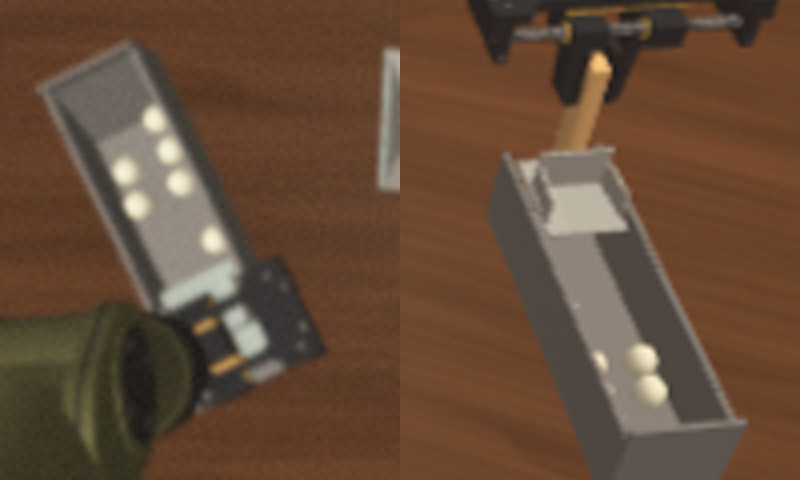

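Crop: the scoop hangs level over the tray's near end, aligned along it, with six stones ahead of it at left-crop (154,120) to (213,240).

>>> step_arm([
  {"dp": [-1,-5,30],"twist": [0,0,0],"hand": -1},
  {"dp": [-1,-5,50],"twist": [0,0,0],"hand": -1},
  {"dp": [-1,-5,59],"twist": [0,0,0],"hand": -1},
  {"dp": [-1,-5,62],"twist": [0,0,0],"hand": -1},
  {"dp": [-1,-5,62],"twist": [0,0,0],"hand": -1},
])

```text
clock: 14.0
tool_pos: [0.4336, 0.2967, 0.1004]
eef_rot: [0.972, 0.235, 0.001, -0.0]
contact_force: [1.0, 0.3, -1.2]
opening: 0.152
finger_force: 54.9
```

Run:
```python
from t import *
go(tray(-127,0,4.5,0),tray(-3,0,4.5,0),tray(6,0,5,6),tray(18,0,5,16),tray(27,0,6,26))
```

```text
t 14.0 pos [433.6 296.7 100.4] psi 27.1 tilt z [ 0.001  0.001 -1.   ] F [ 1.   0.3 -1.2] op 0.152 ff 54.94895623996854 q [-0.86  0.85  0.3   2.   -0.64  0.38 -1.15]
(np.float64(434.3), np.float64(296.2), np.float64(100.1), 27.2, 0) dp [0.4 0.7 0.3] tw [-0.    -0.001 -0.001]
(np.float64(544.5), np.float64(352.9), np.float64(100.1), 27.2, 0) dp [ 1.239e+02 -1.000e-01  0.000e+00] tw [0. 0. 0.]
(np.float64(543.6), np.float64(352.4), np.float64(101.5), 27.2, 6) dp [-1.   0.  -1.4] tw [ 0.     0.105 -0.   ]
(np.float64(539.3), np.float64(350.2), np.float64(100.6), 27.2, 16) dp [-4.9 -0.   0.4] tw [ 0.     0.175 -0.   ]
(np.float64(532.7), np.float64(346.8), np.float64(97.8), 27.2, 26) dp [-7.9  0.   0.6] tw [ 0.     0.175 -0.   ]
```

>>> step_arm([
  {"dp": [25,0,0.5],"twist": [0,0,0],"hand": -1},
  {"dp": [50,0,0.5],"twist": [0,0,0],"hand": -1},
  {"dp": [75,0,0.5],"twist": [0,0,0],"hand": -1},
  {"dp": [95,0,0.5],"twist": [0,0,0],"hand": -1},
  {"dp": [110,0,0.5],"twist": [0,0,0],"hand": -1},
])

```text
clock: 14.62
tool_pos: [0.5313, 0.347, 0.0999]
eef_rot: [0.972, 0.235, -0.0, 0.0]
contact_force: [-1.8, -1.6, -0.6]
opening: 0.159
finger_force: 54.9
```

>>> step_arm([
  {"dp": [7,0,0],"twist": [0,0,0],"hand": -1},
  {"dp": [14,0,0],"twist": [0,0,0],"hand": -1},
  {"dp": [14,0,0],"twist": [0,0,0],"hand": -1},
])

```text
clock: 15.0
tool_pos: [0.5443, 0.3535, 0.0996]
eef_rot: [0.972, 0.235, 0.001, -0.0]
contact_force: [0.6, 1.0, -0.7]
opening: 0.153
finger_force: 55.0
```

Run:
```python
from m import *
s=snap('top'); im=s['pixels'][:,:,::-1]
s2=snap('scene'); im2=s2['pixels'][:,:,::-1]
a=cv2.resize(im[165:285,150:250],None,fx=4,fy=4,interpolation=cv2.INTER_CUBIC); b=cv2.resize(im2[140:290,405:505],(400,600),interpolation=cv2.INTER_CUBIC)[60:540]
cv2.imwrite('pics/c4.png',np.hstack([a,b]))
from t import *
go(tray(-3,0,4.5,0),tray(6,0,5,6),tray(18,0,5,16),tray(27,0,6,26))
```

```text
t 15.1 pos [544.  353.4  99.6] psi 27.1 tilt z [ 0.002  0.001 -1.   ] F [ 1.2 -0.1 -0.5] op 0.154 ff 54.952071122825146 q [-0.86  0.97  0.42  1.62 -0.57  0.67 -1.25]
(np.float64(544.5), np.float64(352.9), np.float64(100.1), 27.2, 0) dp [ 0.2  0.7 -0.5] tw [ 0.    -0.002 -0.001]
(np.float64(543.6), np.float64(352.4), np.float64(101.5), 27.2, 6) dp [-1.   0.  -1.4] tw [ 0.     0.105 -0.   ]
(np.float64(539.3), np.float64(350.2), np.float64(100.6), 27.2, 16) dp [-4.9 -0.   0.4] tw [ 0.     0.175 -0.   ]
(np.float64(532.7), np.float64(346.8), np.float64(97.8), 27.2, 26) dp [-7.9  0.   0.6] tw [ 0.     0.175 -0.   ]
```

View pics/c4.png

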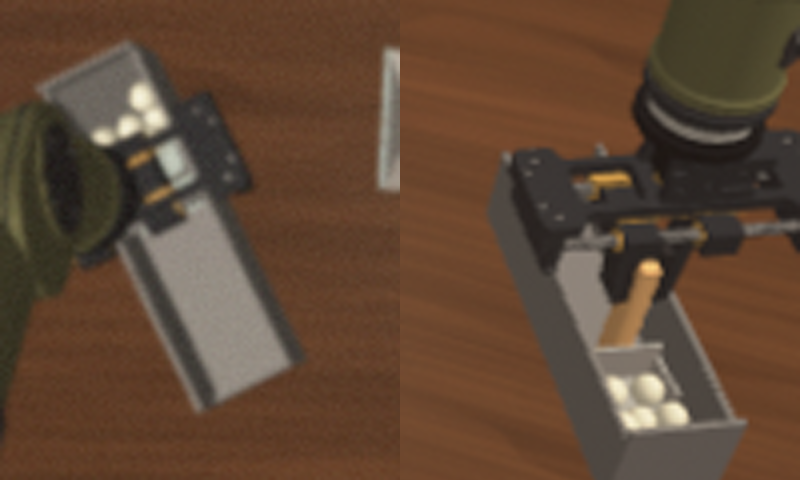

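Crop: stones are bunched between the blade and ramp — two in the scoop mouth (650,385), the rest on the ramp foot.

>>> step_arm([
  {"dp": [0,0.5,-2],"twist": [0,0.1,0],"hand": -1},
  {"dp": [-2,0.5,-1.5],"twist": [0,0.19,0],"hand": -1},
  {"dp": [-5,0.5,-1],"twist": [0,0.28,0],"hand": -1},
  {"dp": [-9,0.5,0],"twist": [0,0.37,0],"hand": -1},
  {"dp": [-12,0.5,1.5],"twist": [0,0.45,0],"hand": -1},
])

```text
clock: 15.72
tool_pos: [0.5529, 0.3622, 0.1224]
eef_rot: [0.956, 0.23, 0.18, -0.038]
contact_force: [-5.8, -4.3, -3.8]
opening: 0.152
finger_force: 55.0
```

>>> step_arm([
  {"dp": [0,0,0],"twist": [0,0,0],"hand": -1},
  {"dp": [0,0,0],"twist": [0,0,0],"hand": -1},
  {"dp": [0,0,0],"twist": [0,0,0],"hand": -1},
])

```text
clock: 16.1
tool_pos: [0.5559, 0.3647, 0.124]
eef_rot: [0.955, 0.229, 0.183, -0.039]
contact_force: [-3.7, -3.6, -3.6]
opening: 0.153
finger_force: 54.9
```

Run:
```python
from m import *
s=snap('top'); im=s['pixels'][:,:,::-1]
s2=snap('scene'); im2=s2['pixels'][:,:,::-1]
a=cv2.resize(im[165:285,150:250],None,fx=4,fy=4,interpolation=cv2.INTER_CUBIC); b=cv2.resize(im2[140:290,405:505],(400,600),interpolation=cv2.INTER_CUBIC)[60:540]
cv2.imwrite('pics/c5.png',np.hstack([a,b]))
from t import *
go(tray(27,0,6,26),tray(25,0,60,26),tray(10,0,150,26))
```

```text
t 16.2 pos [555.9 364.7 124. ] psi 27.1 tilt z [ 0.332  0.158 -0.93 ] F [-3.2 -4.4 -3.6] op 0.152 ff 54.933965262025595 q [-0.79  0.85  0.17  1.91 -1.    0.04 -0.81]
(np.float64(532.7), np.float64(346.8), np.float64(97.8), 27.2, 26) dp [-36.4   5.2  13.8] tw [ 0.011  0.077 -0.001]
(np.float64(531.0), np.float64(345.9), np.float64(151.8), 27.2, 26) dp [ 21.9   0.  -49.4] tw [0. 0. 0.]
(np.float64(517.6), np.float64(339.1), np.float64(241.8), 27.2, 26) dp [ 25.9  -0.1 -87.5] tw [0. 0. 0.]
```

View pics/c5.png

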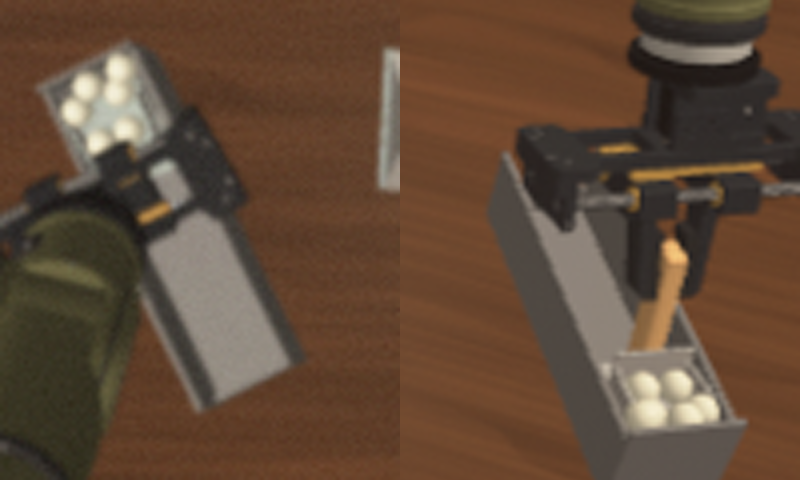

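Crop: all six stones lie on the tilted scoop on the ramp, with none left on the tray floor. Now a gentle lift.

>>> step_arm([
  {"dp": [2,0,-5],"twist": [0,0,0],"hand": -1},
  {"dp": [5,0,-12],"twist": [0,0,0],"hand": -1},
])

```text
clock: 16.45
tool_pos: [0.5578, 0.3658, 0.1383]
eef_rot: [0.955, 0.229, 0.185, -0.039]
contact_force: [-1.2, -3.0, -2.6]
opening: 0.154
finger_force: 54.9
```

```bash
python3 g.py
```

```text
t 16.45 pos [557.8 365.8 138.3] psi 27.1 tilt z [ 0.335  0.16  -0.928] F [-1.2 -3.  -2.6] op 0.154 ff 54.940416952595115 q [-0.82  0.83  0.23  1.9  -1.    0.09 -0.82]
```

>>> step_arm([
  {"dp": [4,0,-10],"twist": [0,0,0],"hand": -1},
  {"dp": [8,0,-20],"twist": [0,0,0],"hand": -1},
  {"dp": [12,0,-30],"twist": [0,0,0],"hand": -1},
  {"dp": [16,0,-40],"twist": [0,0,0],"hand": -1},
  {"dp": [18,0,-46],"twist": [0,0,0],"hand": -1},
])

```text
clock: 17.08
tool_pos: [0.5585, 0.3685, 0.19]
eef_rot: [0.954, 0.23, 0.188, -0.041]
contact_force: [-0.4, 1.0, -2.4]
opening: 0.152
finger_force: 54.9
```

Run:
```python
from m import *
s=snap('top'); im=s['pixels'][:,:,::-1]
s2=snap('scene'); im2=s2['pixels'][:,:,::-1]
a=cv2.resize(im[165:285,150:250],None,fx=4,fy=4,interpolation=cv2.INTER_CUBIC); b=cv2.resize(im2[140:290,405:505],(400,600),interpolation=cv2.INTER_CUBIC)[60:540]
cv2.imwrite('pics/c6.png',np.hstack([a,b]))
from t import *
go()
```

```text
t 17.18 pos [558.1 367.9 189.4] psi 27.2 tilt z [ 0.338  0.163 -0.927] F [-0.4  1.  -1.5] op 0.152 ff 54.914260637015104 q [-0.93  0.77  0.41  1.88 -0.95  0.24 -0.88]
```

View pics/c6.png

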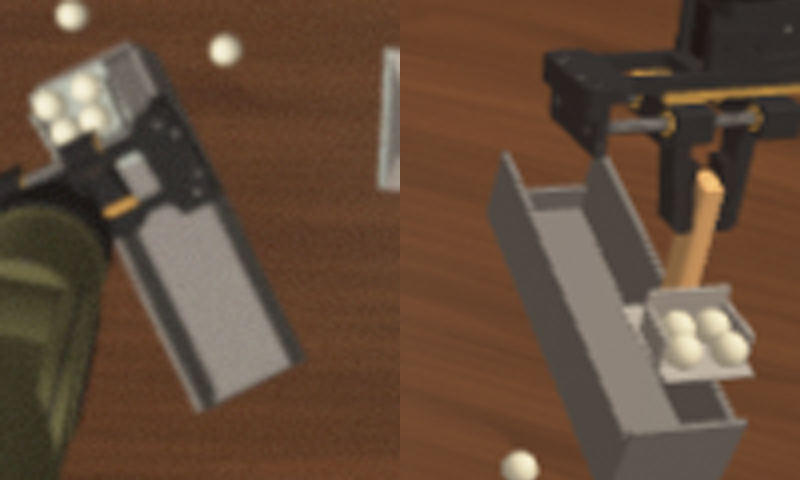

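Crop: four stones sit well in the scoop. Two spilled over the end wall onto the table at left-crop (70,15) and (225,50). I'll check whether they're still rolling.

```bash
cat > st.py <<'E'
from q import *
def stones():
    """white round blobs at table height in top image -> world mm"""
    mn=im.min(-1); sat=im.max(-1)-mn
    m=((mn>125)&(sat<75)).astype(np.uint8); n,l,sx,ce=cv2.connectedComponentsWithStats(m); o=[]
    for i in range(1,n):
        if 12<sx[i,4]<70 and 120<ce[i][0]<500 and 60<ce[i][1]<290:
            z=np.median(P[l==i][:,2]); o.append((*np.round(plane_px(*ce[i],min(max(z-.003,.011),.3))*1000,1),sx[i,4]))
    return o
if __name__=='__main__':
    print(r.get_state()['clock'])
    for a in stones(): print([float(v) for v in a])
E
python3 st.py; python3 st.py
```

```text
17.225
[742.5, 178.3, 110.3, 66.0]
[687.3, 432.5, 16.2, 35.0]
[657.6, 313.5, 16.7, 37.0]
[565.5, 379.2, 11.0, 42.0]
17.275
[742.4, 178.1, 111.0, 66.0]
[688.2, 432.8, 17.0, 35.0]
[657.7, 313.8, 15.2, 37.0]
[565.2, 378.7, 11.0, 41.0]
```

```bash
cat >> t.py <<'E'
TO=np.array([598.,97.7]); TA=-1.9
def pan(ly,lz,th,x=0,psi=None):
    """TCP for scoop lip at tipper (x, ly), height lz, scoop pointing to pan's rear, pitch up th"""
    a,t=np.radians(TA),np.radians(th); Y=ly-58.5*np.cos(t)-G[1]*np.sin(t)
    p=TO+Y*np.array([-np.sin(a),np.cos(a)])+x*np.array([np.cos(a),np.sin(a)])
    return (*p.round(1),round(lz-58.5*np.sin(t)+G[1]*np.cos(t),1),90+TA,th)
E
python3 - <<'E'
from t import *
go((556,366,290,27.2,22),(575,230,300,50,22),(590,110,300,72,22),pan(0,205,22),pan(0,160,15),pan(0,140,-35))
E
python3 st.py
```

```text
t 17.27 pos [557.2 367.1 188. ] psi 27.2 tilt z [ 0.336  0.162 -0.928] F [-0.3  0.1 -2.6] op 0.154 ff 54.91432995535433 q [-0.93  0.78  0.41  1.88 -0.95  0.24 -0.88]
(556, 366, 290, 27.2, 22) dp [ 36.6   1.4 -95.2] tw [ 0.01   0.002 -0.001]
(575, 230, 300, 50, 22) dp [-38.2 129.6 -26.2] tw [ 0.149  0.    -0.369]
(590, 110, 300, 72, 22) dp [-76.3  88.6 -30.8] tw [ 0.144 -0.    -0.356]
(np.float64(595.0), np.float64(7.7), np.float64(271.7), 88.1, 22) dp [-99.4  36.4  -9.6] tw [ 0.105  0.    -0.261]
(np.float64(595.3), np.float64(16.5), np.float64(237.2), 88.1, 15) dp [-4.8  0.  35.3] tw [ 0.    -0.122  0.   ]
(np.float64(598.2), np.float64(104.6), np.float64(251.9), 88.1, -35) dp [88.9 -0.   8.6] tw [ 0.    -0.873  0.   ]
17.325
[742.4, 178.1, 111.2, 66.0]
[688.3, 433.1, 16.2, 35.0]
[657.6, 313.5, 16.5, 37.0]
[564.6, 377.6, 11.0, 45.0]
```

>>> step_arm([
  {"dp": [6,0,-16],"twist": [0,0,0],"hand": -1},
  {"dp": [14,0,-36],"twist": [0,0,0],"hand": -1},
  {"dp": [23,0,-60],"twist": [0,0,0],"hand": -1},
  {"dp": [31,1,-80],"twist": [0,0,0],"hand": -1},
  {"dp": [37,1,-95],"twist": [0,0,0],"hand": -1},
])

```text
clock: 17.95
tool_pos: [0.5562, 0.366, 0.2901]
eef_rot: [0.955, 0.229, 0.185, -0.04]
contact_force: [0.9, 0.1, -1.9]
opening: 0.158
finger_force: 54.9
```

>>> step_arm([
  {"dp": [-5,16,-3],"twist": [0.019,0,-0.046],"hand": -1},
  {"dp": [-14,48,-10],"twist": [0.055,0,-0.137],"hand": -1},
  {"dp": [-24,80,-16],"twist": [0.092,0,-0.228],"hand": -1},
  {"dp": [-33,112,-23],"twist": [0.129,0,-0.319],"hand": -1},
  {"dp": [-38,130,-26],"twist": [0.149,0,-0.369],"hand": -1},
])

```text
clock: 18.58
tool_pos: [0.5758, 0.2264, 0.301]
eef_rot: [0.891, 0.413, 0.172, -0.075]
contact_force: [-0.0, 0.7, -2.2]
opening: 0.154
finger_force: 54.9
```

Run:
```python
from t import *
go((590,110,300,72,22),pan(0,205,22),pan(0,160,15),pan(0,140,-35))
```

```text
t 18.57 pos [575.8 226.4 301. ] psi 49.8 tilt z [ 0.245  0.276 -0.93 ] F [-0.   0.7 -2.2] op 0.154 ff 54.91367896087468 q [-0.58  0.55  0.35  1.87 -0.77  0.54 -0.38]
(590, 110, 300, 72, 22) dp [-74.5  86.2 -27.7] tw [ 0.153  0.008 -0.36 ]
(np.float64(595.0), np.float64(7.7), np.float64(271.7), 88.1, 22) dp [-99.4  36.4  -9.6] tw [ 0.105  0.    -0.261]
(np.float64(595.3), np.float64(16.5), np.float64(237.2), 88.1, 15) dp [-4.8  0.  35.3] tw [ 0.    -0.122  0.   ]
(np.float64(598.2), np.float64(104.6), np.float64(251.9), 88.1, -35) dp [88.9 -0.   8.6] tw [ 0.    -0.873  0.   ]
```

>>> step_arm([
  {"dp": [-15,17,-6],"twist": [0.03,0,-0.07],"hand": -1},
  {"dp": [-33,38,-12],"twist": [0.066,0,-0.16],"hand": -1},
  {"dp": [-50,58,-19],"twist": [0.1,0,-0.245],"hand": -1},
  {"dp": [-65,75,-24],"twist": [0.13,0,-0.32],"hand": -1},
  {"dp": [-75,86,-28],"twist": [0.15,0,-0.36],"hand": -1},
])

```text
clock: 19.2
tool_pos: [0.5893, 0.1107, 0.2993]
eef_rot: [0.795, 0.578, 0.151, -0.109]
contact_force: [0.2, 0.1, -1.7]
opening: 0.154
finger_force: 54.9
```

>>> step_arm([
  {"dp": [-18,7,-2],"twist": [0.02,0,-0.05],"hand": -1},
  {"dp": [-42,16,-4],"twist": [0.045,0,-0.11],"hand": -1},
  {"dp": [-67,25,-6],"twist": [0.07,0,-0.175],"hand": -1},
  {"dp": [-88,32,-8],"twist": [0.093,0,-0.23],"hand": -1},
  {"dp": [-99,36,-10],"twist": [0.105,0,-0.26],"hand": -1},
])

```text
clock: 19.82
tool_pos: [0.5937, 0.0088, 0.2719]
eef_rot: [0.707, 0.683, 0.133, -0.13]
contact_force: [-0.5, 0.4, -1.5]
opening: 0.157
finger_force: 54.9
```

Run:
```python
from m import *
s=snap('top'); im=s['pixels'][:,:,::-1]
s2=snap('scene'); im2=s2['pixels'][:,:,::-1]
a=cv2.resize(im[120:240,150:350],None,fx=3,fy=3,interpolation=cv2.INTER_CUBIC); b=cv2.resize(im2[130:250,330:430],None,fx=3,fy=3,interpolation=cv2.INTER_CUBIC)
b=cv2.resize(b,(200,360)) if 0 else b[:,:200]
cv2.imwrite('pics/c7.png',np.hstack([a,b]))
from t import *
go(pan(0,205,22),pan(0,160,15),pan(0,140,-35))
```

```text
t 19.93 pos [593.9   9.1 272.2] psi 87.9 tilt z [ 0.011  0.366 -0.93 ] F [-0.9  0.6 -3.1] op 0.153 ff 54.91385688073933 q [ 0.02  0.67  0.13  1.67 -0.57  0.93  0.46]
(np.float64(595.0), np.float64(7.7), np.float64(271.7), 88.1, 22) dp [-1.4  1.2 -0. ] tw [-0.001  0.009 -0.003]
(np.float64(595.3), np.float64(16.5), np.float64(237.2), 88.1, 15) dp [-4.8  0.  35.3] tw [ 0.    -0.122  0.   ]
(np.float64(598.2), np.float64(104.6), np.float64(251.9), 88.1, -35) dp [88.9 -0.   8.6] tw [ 0.    -0.873  0.   ]
```

>>> step_arm([
  {"dp": [-3,1,12],"twist": [0,-0.04,0],"hand": -1},
  {"dp": [-6,1,25],"twist": [0,-0.08,0],"hand": -1},
  {"dp": [-6,1,35],"twist": [0,-0.11,0],"hand": -1},
  {"dp": [-6,1,35],"twist": [0,-0.11,0],"hand": -1},
])

```text
clock: 20.42
tool_pos: [0.594, 0.021, 0.2373]
eef_rot: [0.711, 0.69, 0.094, -0.094]
contact_force: [0.7, -0.2, -1.7]
opening: 0.155
finger_force: 54.9
```

>>> step_arm([
  {"dp": [16,0,-2],"twist": [0,-0.16,0],"hand": -1},
  {"dp": [35,0,-3],"twist": [0,-0.34,0],"hand": -1},
  {"dp": [53,0,-2],"twist": [0,-0.52,0],"hand": -1},
  {"dp": [71,0,2],"twist": [0,-0.7,0],"hand": -1},
  {"dp": [88,0,8],"twist": [0,-0.87,0],"hand": -1},
])

```text
clock: 21.05
tool_pos: [0.5982, 0.1078, 0.2545]
eef_rot: [0.685, 0.664, -0.214, 0.208]
contact_force: [1.4, -0.1, -2.9]
opening: 0.153
finger_force: 54.9
```

>>> step_arm([
  {"dp": [0,0,0],"twist": [0,0,0],"hand": -1},
  {"dp": [0,0,0],"twist": [0,-0.1,0],"hand": -1},
  {"dp": [0,0,0],"twist": [0,-0.1,0],"hand": -1},
  {"dp": [0,0,0],"twist": [0,-0.1,0],"hand": -1},
])

```text
clock: 21.55
tool_pos: [0.5977, 0.1042, 0.254]
eef_rot: [0.675, 0.653, -0.247, 0.238]
contact_force: [0.2, -0.4, -2.0]
opening: 0.153
finger_force: 54.9
```

Run:
```python
from m import *
s=snap('top'); im=s['pixels'][:,:,::-1]
s2=snap('scene'); im2=s2['pixels'][:,:,::-1]
a=cv2.resize(im[120:240,150:290],None,fx=3,fy=3,interpolation=cv2.INTER_CUBIC); b=cv2.resize(im2[130:250,310:430],None,fx=3,fy=3,interpolation=cv2.INTER_CUBIC)
cv2.imwrite('pics/c7.png',np.hstack([a,b]))
from t import *
go(pan(-10,170,-20),pan(-40,220,0),(585,60,320,88,0))
```

```text
t 21.65 pos [597.7 103.9 254.4] psi 88.0 tilt z [-0.023 -0.645 -0.764] F [ 0.8 -0.  -1.8] op 0.154 ff 54.91416787728667 q [-0.89  0.98  0.78  1.5   0.04  1.09 -0.35]
(np.float64(596.9), np.float64(65.4), np.float64(279.8), 88.1, -20) dp [-45.8   0.5   5.4] tw [-0.002  0.352 -0.001]
(np.float64(594.7), np.float64(-0.7), np.float64(315.6), 88.1, 0) dp [-74.4  -0.  -11. ] tw [0.    0.349 0.   ]
(585, 60, 320, 88, 0) dp [ 60.3 -11.7  -4.4] tw [0.    0.    0.002]
```

View pics/c7.png

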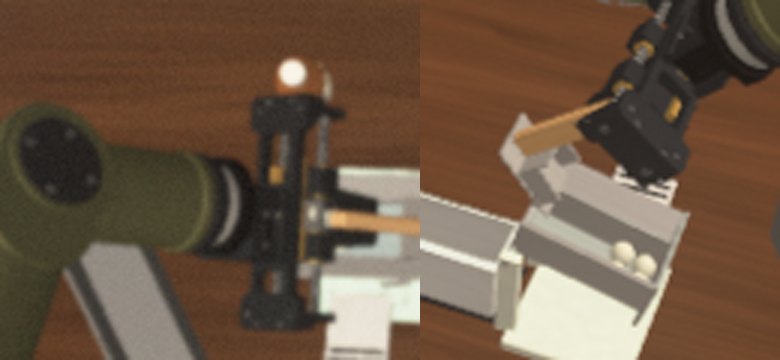

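Crop: the stones were poured; two show at the pan's rear at (625,252) and (648,268), and the scoop is empty. Next I'll recover the two spilled stones with the scoop.

```bash
cat >> t.py <<'E'
def lip(x,y,z,psi,th):
    """TCP for scoop lip (underside) at world x,y,z, heading psi, pitch up th"""
    a,t=np.radians(psi),np.radians(th); d=-58.5*np.cos(t)-G[1]*np.sin(t)
    return (round(x+d*np.cos(a),1),round(y+d*np.sin(a),1),round(z-58.5*np.sin(t)+G[1]*np.cos(t),1),psi,th)
def tw(x,y):
    a=np.radians(A); return O+np.array([x*np.cos(a)-y*np.sin(a),x*np.sin(a)+y*np.cos(a)])
def tinv(x,y):
    a=np.radians(A); d=np.array([x,y])-O; return np.array([d[0]*np.cos(a)+d[1]*np.sin(a),-d[0]*np.sin(a)+d[1]*np.cos(a)]).round(1)
E
python3 - <<'E'
from t import *
B=tinv(657.6,313.5); print('B',B, 'A',tinv(688.3,433))
s=lip(*tw(92,-104),60,117.2,0); d=lip(*tw(92,-104),1,117.2,0)
go(pan(-40,200,-20),(640,60,300,88,0),(s[0],s[1],280,117.2,0),s,d)
E
```

```text
B [ 93.  -86.7] A [175.    5.5]
t 21.65 pos [597.7 103.9 254.4] psi 88.0 tilt z [-0.023 -0.645 -0.764] F [ 0.8 -0.  -1.8] op 0.154 ff 54.91416787728667 q [-0.89  0.98  0.78  1.5   0.04  1.09 -0.35]
(np.float64(595.9), np.float64(35.5), np.float64(309.8), 88.1, -20) dp [-88.    0.5   1.8] tw [-0.002  0.352 -0.001]
(640, 60, 300, 88, 0) dp [27.7 43.3  0.3] tw [0.    0.349 0.002]
(np.float64(691.3), np.float64(245.6), 280, 117.2, 0) dp [187.3  44.8  20. ] tw [ 0.    0.   -0.51]
(np.float64(691.3), np.float64(245.6), np.float64(155.6), 117.2, 0) dp [  0.    0.  124.4] tw [0. 0. 0.]
(np.float64(691.3), np.float64(245.6), np.float64(96.6), 117.2, 0) dp [ 0.  0. 59.] tw [0. 0. 0.]
```

>>> step_arm([
  {"dp": [-45,0,1],"twist": [0,0.17,0],"hand": -1},
  {"dp": [-88,0,2],"twist": [0,0.35,0],"hand": -1},
  {"dp": [-88,0,2],"twist": [0,0.35,0],"hand": -1},
  {"dp": [-88,0,2],"twist": [0,0.35,0],"hand": -1},
])

```text
clock: 22.15
tool_pos: [0.5952, 0.0361, 0.3094]
eef_rot: [0.708, 0.684, -0.126, 0.121]
contact_force: [0.1, -0.0, -2.3]
opening: 0.148
finger_force: 54.9
```

>>> step_arm([
  {"dp": [28,43,0],"twist": [0,0.349,0],"hand": -1},
  {"dp": [28,43,0],"twist": [0,0.349,0],"hand": -1},
  {"dp": [28,43,0],"twist": [0,0.349,0],"hand": -1},
  {"dp": [28,43,0],"twist": [0,0.349,0],"hand": -1},
])

```text
clock: 22.65
tool_pos: [0.6385, 0.0642, 0.2978]
eef_rot: [0.717, 0.697, -0.004, 0.0]
contact_force: [-0.2, 0.9, -1.2]
opening: 0.157
finger_force: 54.9
```

>>> step_arm([
  {"dp": [187,45,20],"twist": [0,0,-0.51],"hand": -1},
  {"dp": [187,45,20],"twist": [0,0,-0.51],"hand": -1},
  {"dp": [187,45,20],"twist": [0,0,-0.51],"hand": -1},
  {"dp": [187,45,20],"twist": [0,0,-0.51],"hand": -1},
  {"dp": [187,45,20],"twist": [0,0,-0.51],"hand": -1},
])

```text
clock: 23.28
tool_pos: [0.6889, 0.2498, 0.2766]
eef_rot: [0.518, 0.855, -0.004, -0.0]
contact_force: [0.2, -1.0, -1.8]
opening: 0.152
finger_force: 54.9
```

```bash
python3 st.py
python3 - <<'E'
from t import *
s=lip(*tw(92,-104),60,117.2,0); d=lip(*tw(92,-104),1,117.2,0)
go((s[0],s[1],280,117.2,0),s,d)
E
```

```text
23.325
[742.4, 178.2, 110.1, 67.0]
[659.1, 268.2, 173.9, 67.0]
t 23.32 pos [689.4 247.6 277.3] psi 117.4 tilt z [-0.003 -0.007 -1.   ] F [ 0.4 -0.2 -0.9] op 0.151 ff 54.938380513340235 q [-0.54  0.86  0.3   1.17 -0.24  1.16  0.24]
(np.float64(691.3), np.float64(245.6), 280, 117.2, 0) dp [-2.7  0.7 -2.7] tw [-0.006  0.005  0.004]
(np.float64(691.3), np.float64(245.6), np.float64(155.6), 117.2, 0) dp [  0.    0.  124.4] tw [0. 0. 0.]
(np.float64(691.3), np.float64(245.6), np.float64(96.6), 117.2, 0) dp [ 0.  0. 59.] tw [0. 0. 0.]
```

Run:
```python
from m import *
s=snap('top'); im=s['pixels'][:,:,::-1]
s2=snap('scene'); im2=s2['pixels'][:,:,::-1]
a=cv2.resize(im[120:240,140:310],None,fx=2.4,fy=2.4,interpolation=cv2.INTER_CUBIC); b=cv2.resize(im2[170:310,330:510],(370,288),interpolation=cv2.INTER_CUBIC)
cv2.imwrite('pics/c8.png',np.hstack([a,b]))
```

```text
(no output)
```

View pics/c8.png

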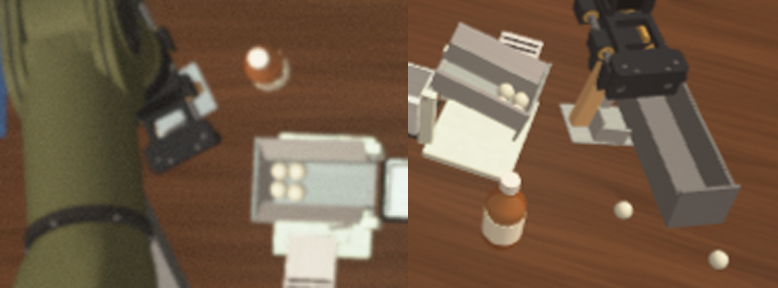

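Crop: four stones are in the pan at left (278–298,170–190). The spilled two are still at right (623,210) and (718,260).

```bash
cat > sc.py <<'E'
from t import *
from h import *
def scst():
    s=snap('scene'); im=s['pixels'].astype(int); mn=im.min(-1); sat=im.max(-1)-mn; P=cloud(s)
    m=((mn>135)&(sat<70)).astype(np.uint8); n,l,sx,ce=cv2.connectedComponentsWithStats(m)
    for i in range(1,n):
        if 10<sx[i,4]<160 and 380<ce[i][0]<560 and 150<ce[i][1]<390:
            z=np.median(P[l==i][:,2])
            d=R.from_quat(s['orientation']).apply([(ce[i][0]-s['cx'])/s['fx'],(ce[i][1]-s['cy'])/s['fy'],1.]); o=np.array(s['xyz']); p=(o+d*(.012-o[2])/d[2])*1000
            print('st',ce[i].round(0),sx[i,4],'z',(z*1000).round(),'on table',p[:2].round(1),'tray',tinv(*p[:2]))
if __name__=='__main__': scst()
E
python3 sc.py
```

```text
st [411. 232.] 100 z 186.0 on table [548.1 229.5] tray [ -42.7 -111.4]
st [429. 227.] 113 z 177.0 on table [514.4 272.9] tray [-52.8 -57.3]
st [435. 271.] 39 z 19.0 on table [657.9 315.2] tray [ 94.1 -85.3]
st [381. 283.] 63 z 39.0 on table [742.5 193. ] tray [ 113.5 -232.7]
st [482. 295.] 42 z 18.0 on table [689.1 435.4] tray [176.8   7.4]
```

>>> step_arm([
  {"dp": [-3,1,50],"twist": [0,0,0],"hand": -1},
  {"dp": [-3,1,110],"twist": [0,0,0],"hand": -1},
  {"dp": [-3,1,121],"twist": [0,0,0],"hand": -1},
  {"dp": [-3,1,121],"twist": [0,0,0],"hand": -1},
])

```text
clock: 23.98
tool_pos: [0.693, 0.2437, 0.1581]
eef_rot: [0.52, 0.854, -0.002, 0.001]
contact_force: [-0.1, 0.2, -1.0]
opening: 0.153
finger_force: 54.9
```

Run:
```python
from t import *
d=lip(*tw(92,-104),1,117.2,0)
go(d,lip(*tw(92,-39),1,117.2,0))
```

```text
t 23.98 pos [693.  243.7 158.1] psi 117.3 tilt z [-0.001 -0.005 -1.   ] F [-0.1  0.2 -1. ] op 0.153 ff 54.938681395724416 q [-0.52  0.97  0.26  1.28 -0.27  0.93  0.27]
(np.float64(691.3), np.float64(245.6), np.float64(96.6), 117.2, 0) dp [ 2.7 -0.4 61.4] tw [-0.003  0.004  0.002]
(np.float64(661.6), np.float64(303.4), np.float64(96.6), 117.2, 0) dp [65.  0.  0.] tw [0. 0. 0.]
```

>>> step_arm([
  {"dp": [2,0,40],"twist": [0,0,0],"hand": -1},
  {"dp": [2,0,58],"twist": [0,0,0],"hand": -1},
  {"dp": [2,0,61],"twist": [0,0,0],"hand": -1},
  {"dp": [2,0,61],"twist": [0,0,0],"hand": -1},
])

```text
clock: 24.48
tool_pos: [0.6952, 0.2428, 0.1019]
eef_rot: [0.521, 0.854, -0.001, 0.004]
contact_force: [-1.5, -4.1, 11.8]
opening: 0.153
finger_force: 55.0
```

>>> step_arm([
  {"dp": [9,0,0],"twist": [0,0,0],"hand": -1},
  {"dp": [18,0,0],"twist": [0,0,0],"hand": -1},
  {"dp": [27,0,0],"twist": [0,0,0],"hand": -1},
  {"dp": [36,0,0],"twist": [0,0,0],"hand": -1},
  {"dp": [42,0,0],"twist": [0,0,0],"hand": -1},
])

```text
clock: 25.1
tool_pos: [0.6779, 0.281, 0.1023]
eef_rot: [0.521, 0.854, 0.001, 0.006]
contact_force: [3.1, -5.1, 9.8]
opening: 0.154
finger_force: 55.0
```

```bash
python3 sc.py
python3 - <<'E'
from t import *
go(lip(*tw(92,-39),1,117.2,0),lip(*tw(92,-39),20,117.2,12))
E
```

```text
st [416. 276.] 93 z 10.0 on table [692.3 272. ] tray [ 105.  -139.5]
st [432. 274.] 70 z 4.0 on table [670.2 308.8] tray [102.2 -96.6]
st [442. 272.] 21 z 16.0 on table [654.3 333. ] tray [ 99.  -67.8]
st [381. 283.] 63 z 39.0 on table [742.5 193. ] tray [ 113.5 -232.7]
st [482. 295.] 42 z 18.0 on table [689.1 435.4] tray [176.8   7.3]
t 25.15 pos [677.3 282.2 102.2] psi 117.3 tilt z [ 0.01  -0.004 -1.   ] F [ 2.5 -4.1  9.5] op 0.152 ff 54.9804924800992 q [-0.58  1.04  0.25  1.32 -0.29  0.82  0.23]
(np.float64(661.6), np.float64(303.4), np.float64(96.6), 117.2, 0) dp [26.1 -4.3  5.4] tw [0.007 0.009 0.002]
(np.float64(670.1), np.float64(286.9), np.float64(101.3), 117.2, 12) dp [-18.6   0.   -4.7] tw [0.    0.209 0.   ]
```

Run:
```python
from t import *
s=snap('scene'); im=s['pixels'][:,:,::-1]; P=cloud(s)*1000
cv2.imwrite('pics/c9.png',cv2.resize(im[225:305,380:480],None,fx=7,fy=7,interpolation=cv2.INTER_CUBIC))
# project predicted scoop corners (assuming nominal grasp) into image, print crop px
st=r.get_state(); T=np.array(st['tool_pos']); q=R.from_quat(st['eef_rot']).as_matrix(); x,up=q[:,0],-q[:,2]; y=np.cross(up,x)
for n,c in {'lipL':(40,28,2),'lipR':(40,-28,2),'heelL':(-32,28,2),'heelR':(-32,-28,2),'handletop':(-18.5,0,108),'rearwallTopL':(-6,24,34),'rearwallTopR':(-6,-24,34)}.items():
    w_=T+((c[0]+18.5)*x+c[1]*y+(c[2]-95.6)*up)/1000; u=px(s,w_); print(n,(u-[380,225])*7, w_.round(3))
```

```text
lipL [413 266] [0.627 0.321 0.008]
lipR [462 392] [0.676 0.346 0.008]
heelL [224 287] [0.66  0.257 0.008]
heelR [266 413] [0.709 0.282 0.009]
handletop [336 161] [0.677 0.282 0.115]
rearwallTopL [315 238] [0.651 0.282 0.04 ]
rearwallTopR [350 343] [0.694 0.304 0.041]
```

View pics/c9.png

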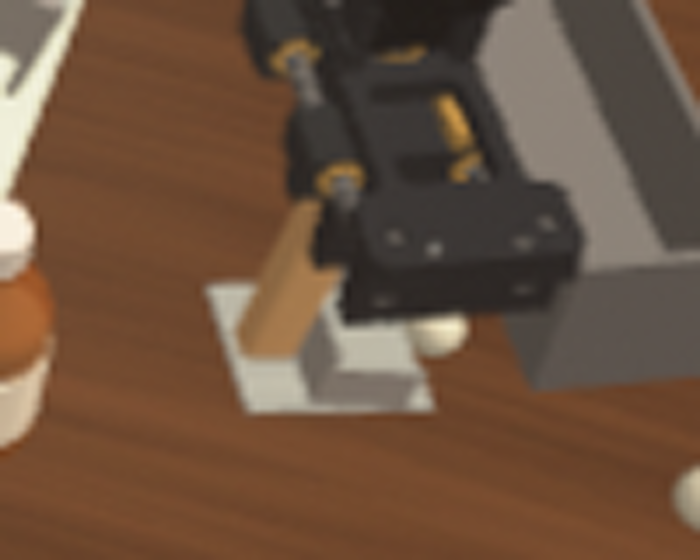

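Crop: the scoop's blade has slipped nose-down by about 5° in the grip (lip corner at (435,412), predicted (462,392)). Stone B is ahead of the lip at (440,335). I'll compensate with the tool pitch.

```bash
sed -i 's/,psi,th)$/,psi,th+D)/; s/,90+TA,th)$/,90+TA,th+D)/; s/^G=/D=5.5\nG=/' t.py; grep -n 'th+D' t.py
python3 - <<'E'
from t import *
go(lip(*tw(93,-64),2,117.2,0),lip(*tw(93,-38.5),1.5,117.2,0),lip(*tw(93,-44),22,117.2,14))
E
```

```text
9:    return (*p.round(1),round(hz+G[0]*np.sin(t)+G[1]*np.cos(t),1),psi,th+D)
15:    return (*p.round(1),round(lz-58.5*np.sin(t)+G[1]*np.cos(t),1),90+TA,th+D)
19:    return (round(x+d*np.cos(a),1),round(y+d*np.sin(a),1),round(z-58.5*np.sin(t)+G[1]*np.cos(t),1),psi,th+D)
t 25.2 pos [677.4 281.9 102.1] psi 117.3 tilt z [ 0.01  -0.004 -1.   ] F [ 1.5 -3.2  9.5] op 0.155 ff 54.97825026512146 q [-0.58  1.04  0.25  1.32 -0.29  0.82  0.23]
(np.float64(673.9), np.float64(281.7), np.float64(97.6), 117.2, 5.5) dp [ 1.4 -3.2  4.5] tw [0.007 0.105 0.002]
(np.float64(662.3), np.float64(304.3), np.float64(97.1), 117.2, 5.5) dp [25.2  0.   2.9] tw [0. 0. 0.]
(np.float64(674.5), np.float64(280.4), np.float64(100.6), 117.2, 19.5) dp [-26.4  -0.1  -6.1] tw [ 0.     0.244 -0.   ]
```

>>> step_arm([
  {"dp": [1,-2,-1],"twist": [0,0.05,0],"hand": -1},
  {"dp": [1,-3,-1],"twist": [0,0.1,0],"hand": -1},
  {"dp": [1,-3,-1],"twist": [0,0.1,0],"hand": -1},
  {"dp": [1,-3,-1],"twist": [0,0.1,0],"hand": -1},
])

```text
clock: 25.7
tool_pos: [0.6695, 0.2831, 0.0982]
eef_rot: [0.519, 0.853, 0.024, -0.042]
contact_force: [0.3, 0.1, -1.7]
opening: 0.155
finger_force: 55.0
```

```bash
python3 sc.py
python3 - <<'E'
from t import *
go(lip(*tw(93,-64),2,117.2,0),lip(*tw(93,-38.5),1.5,117.2,0),lip(*tw(93,-44),22,117.2,14))
E
```

```text
st [421. 275.] 93 z 4.0 on table [683.1 283.4] tray [ 102.  -125.1]
st [450. 270.] 27 z 18.0 on table [640.7 351.5] tray [ 95.3 -45.2]
st [437. 273.] 63 z 3.0 on table [661.4 321.7] tray [100.2 -81.2]
st [381. 283.] 64 z 39.0 on table [742.7 192.9] tray [ 113.6 -232.9]
st [482. 295.] 42 z 18.0 on table [689.1 435.4] tray [176.8   7.3]
t 25.75 pos [669.1 283.5  97.8] psi 117.4 tilt z [-0.047  0.084 -0.995] F [ 0.6  0.3 -1.2] op 0.154 ff 54.977987408638 q [-0.5   1.03  0.17  1.32 -0.33  0.83  0.3 ]
(np.float64(673.9), np.float64(281.7), np.float64(97.6), 117.2, 5.5) dp [-3.8  3.5 -0.2] tw [-0.003 -0.001  0.003]
(np.float64(662.3), np.float64(304.3), np.float64(97.1), 117.2, 5.5) dp [25.2  0.   2.9] tw [0. 0. 0.]
(np.float64(674.5), np.float64(280.4), np.float64(100.6), 117.2, 19.5) dp [-26.4  -0.1  -6.1] tw [ 0.     0.244 -0.   ]
```

>>> step_arm([
  {"dp": [6,1,0.6],"twist": [0,0,0],"hand": -1},
  {"dp": [12,2,1.2],"twist": [0,0,0],"hand": -1},
  {"dp": [17,3,1.8],"twist": [0,0,0],"hand": -1},
  {"dp": [21,3,2.2],"twist": [0,0,0],"hand": -1},
  {"dp": [21,3,2.2],"twist": [0,0,0],"hand": -1},
])

```text
clock: 26.38
tool_pos: [0.6616, 0.3037, 0.0969]
eef_rot: [0.519, 0.853, 0.024, -0.043]
contact_force: [-0.1, 0.5, 0.6]
opening: 0.158
finger_force: 55.0
```

```bash
python3 sc.py
python3 - <<'E'
from t import *
go(lip(*tw(93,-38.5),1.5,117.2,0),lip(*tw(93,-40),12,117.2,8),lip(*tw(93,-44),22,117.2,15),lip(*tw(93,-70),90,117.2,16),lip(*tw(93,-130),200,117.2,18))
E
```

```text
st [425. 267.] 20 z 3.0 on table [654.8 287.7] tray [  78.8 -108.4]
st [447. 273.] 51 z 17.0 on table [653.1 344.8] tray [103.4 -56.8]
st [432. 278.] 69 z 3.0 on table [682.8 310.4] tray [ 114. -101.]
st [381. 283.] 63 z 40.0 on table [742.5 193. ] tray [ 113.5 -232.7]
st [482. 295.] 43 z 18.0 on table [689.  435.2] tray [176.6   7.2]
t 26.43 pos [661.6 303.6  96.8] psi 117.3 tilt z [-0.048  0.085 -0.995] F [-0.3  0.9  0.5] op 0.151 ff 54.98299369588494 q [-0.53  1.04  0.18  1.32 -0.34  0.83  0.27]
(np.float64(662.3), np.float64(304.3), np.float64(97.1), 117.2, 5.5) dp [ 0.3  1.  -0.3] tw [-0.004 -0.002  0.003]
(np.float64(668.8), np.float64(291.7), np.float64(98.5), 117.2, 13.5) dp [-14.    0.   -2.8] tw [ 0.    0.14 -0.  ]
(np.float64(675.2), np.float64(279.2), np.float64(99.2), 117.2, 20.5) dp [-13.5  -0.   -4. ] tw [-0.     0.122  0.   ]
(np.float64(687.7), np.float64(254.9), np.float64(165.8), 117.2, 21.5) dp [ -2.3   0.  -72. ] tw [ 0.     0.017 -0.   ]
(np.float64(716.3), np.float64(199.2), np.float64(272.8), 117.2, 23.5) dp [ -19.    -0.  -122.5] tw [-0.     0.035  0.   ]
```

>>> step_arm([
  {"dp": [-6,1,-1.2],"twist": [0,0.06,0],"hand": -1},
  {"dp": [-13,1,-2.8],"twist": [0,0.13,0],"hand": -1},
  {"dp": [-20,1,-4],"twist": [0,0.19,0],"hand": -1},
  {"dp": [-28,1,-5.5],"twist": [0,0.26,0],"hand": -1},
  {"dp": [-28,1,-5.5],"twist": [0,0.26,0],"hand": -1},
])

```text
clock: 27.05
tool_pos: [0.6768, 0.274, 0.0983]
eef_rot: [0.514, 0.839, 0.089, -0.152]
contact_force: [-0.5, 0.5, -1.2]
opening: 0.155
finger_force: 55.0
```

>>> step_arm([
  {"dp": [0,0,-8],"twist": [0,0,0],"hand": -1},
  {"dp": [-1,0,-24],"twist": [0,0.005,0],"hand": -1},
  {"dp": [-1,0,-42],"twist": [0,0.01,0],"hand": -1},
  {"dp": [-2,0,-60],"twist": [0,0.017,0],"hand": -1},
  {"dp": [-2,0,-70],"twist": [0,0.017,0],"hand": -1},
])

```text
clock: 27.68
tool_pos: [0.6893, 0.2536, 0.1664]
eef_rot: [0.512, 0.839, 0.096, -0.159]
contact_force: [-1.4, 0.2, -2.1]
opening: 0.156
finger_force: 55.0
```

```bash
python3 sc.py
python3 - <<'E'
from t import *
s=snap('scene'); im=s['pixels'][:,:,::-1]
cv2.imwrite('pics/c10.png',cv2.resize(im[200:320,360:510],None,fx=5,fy=5,interpolation=cv2.INTER_CUBIC))
go((688,255,290,117,22),(650,130,310,100,22),pan(0,205,18))
E
```

```text
st [441. 255.] 115 z 89.0 on table [601.3 320.6] tray [ 46.2 -54.7]
st [425. 263.] 70 z 75.0 on table [642.9 284.8] tray [  66.8 -105.5]
st [381. 283.] 63 z 39.0 on table [742.5 193. ] tray [ 113.5 -232.7]
st [482. 295.] 42 z 18.0 on table [689.1 435.4] tray [176.8   7.3]
t 27.77 pos [689.3 254.  166.1] psi 117.3 tilt z [-0.168  0.323 -0.931] F [ 0.5 -0.8 -1.1] op 0.153 ff 54.97819550335407 q [-0.27  1.    0.01  1.19 -0.43  1.07  0.44]
(688, 255, 290, 117, 22) dp [  46.5   -0.9 -114.8] tw [-0.003  0.011  0.004]
(650, 130, 310, 100, 22) dp [-79.8 -90.6 -53.8] tw [-0.111 -0.     0.275]
(np.float64(595.2), np.float64(12.6), np.float64(277.8), 88.1, 23.5) dp [-110.4  -74.4   -9.9] tw [-0.08   0.026  0.192]
```

View pics/c10.png

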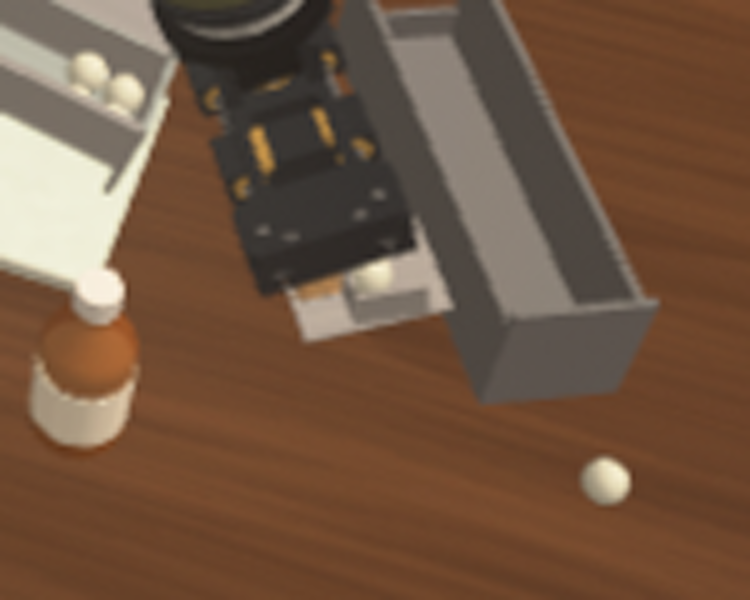

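Crop: stone B rests in the scoop at (373,275), the pan's stones are in place at (90,75), and stone A is still at (605,480).

>>> step_arm([
  {"dp": [8,0,-20],"twist": [0,0,0],"hand": -1},
  {"dp": [18,0,-45],"twist": [0,0,0],"hand": -1},
  {"dp": [30,0,-75],"twist": [0,0,0],"hand": -1},
  {"dp": [41,0,-102],"twist": [0,0,0],"hand": -1},
  {"dp": [46,0,-115],"twist": [0,0,0],"hand": -1},
])

```text
clock: 28.4
tool_pos: [0.6885, 0.2564, 0.291]
eef_rot: [0.511, 0.839, 0.096, -0.159]
contact_force: [0.3, 0.4, -1.6]
opening: 0.15
finger_force: 55.0
```

>>> step_arm([
  {"dp": [-12,-14,-8],"twist": [-0.017,0,0.04],"hand": -1},
  {"dp": [-30,-34,-20],"twist": [-0.041,0,0.103],"hand": -1},
  {"dp": [-48,-55,-33],"twist": [-0.067,0,0.167],"hand": -1},
  {"dp": [-68,-77,-45],"twist": [-0.094,0,0.234],"hand": -1},
  {"dp": [-80,-90,-54],"twist": [-0.111,0,0.275],"hand": -1},
])

```text
clock: 29.02
tool_pos: [0.6509, 0.1288, 0.3096]
eef_rot: [0.631, 0.754, 0.118, -0.143]
contact_force: [0.0, 0.7, -1.4]
opening: 0.149
finger_force: 55.0
```

>>> step_arm([
  {"dp": [-20,-13,-2],"twist": [-0.014,0.005,0.035],"hand": -1},
  {"dp": [-45,-30,-4],"twist": [-0.033,0.01,0.078],"hand": -1},
  {"dp": [-72,-49,-7],"twist": [-0.052,0.016,0.125],"hand": -1},
  {"dp": [-97,-65,-9],"twist": [-0.07,0.022,0.168],"hand": -1},
  {"dp": [-110,-74,-10],"twist": [-0.08,0.026,0.192],"hand": -1},
])

```text
clock: 29.65
tool_pos: [0.5973, 0.0117, 0.2786]
eef_rot: [0.703, 0.683, 0.142, -0.138]
contact_force: [-0.5, 0.4, -1.9]
opening: 0.155
finger_force: 55.0
```

Run:
```python
from t import *
go(pan(0,205,18),pan(0,165,15),pan(0,142,-35),pan(-40,200,-20))
```

```text
t 29.65 pos [597.3  11.7 278.6] psi 88.3 tilt z [ 0.011  0.388 -0.921] F [-0.5  0.4 -1.9] op 0.155 ff 54.97827937826514 q [ 0.05  0.67  0.09  1.65 -0.57  0.95  0.46]
(np.float64(595.2), np.float64(12.6), np.float64(277.8), 88.1, 23.5) dp [ 0.4 -2.1  1.1] tw [-0.001  0.011  0.003]
(np.float64(595.3), np.float64(16.5), np.float64(242.2), 88.1, 20.5) dp [-10.6  -0.   34.2] tw [ 0.    -0.052 -0.   ]
(np.float64(598.2), np.float64(104.6), np.float64(253.9), 88.1, -29.5) dp [86.7 -0.  19.9] tw [ 0.    -0.873 -0.   ]
(np.float64(595.9), np.float64(35.5), np.float64(309.8), 88.1, -14.5) dp [-87.7  -0.  -14.6] tw [0.    0.262 0.   ]
```

>>> step_arm([
  {"dp": [-5,-1,15],"twist": [0,-0.02,0],"hand": -1},
  {"dp": [-10,-2,34],"twist": [0,-0.04,0],"hand": -1},
  {"dp": [-10,-2,35],"twist": [0,-0.04,0],"hand": -1},
])

```text
clock: 30.02
tool_pos: [0.5954, 0.0195, 0.242]
eef_rot: [0.704, 0.687, 0.128, -0.126]
contact_force: [0.1, 0.9, -0.7]
opening: 0.155
finger_force: 55.0
```

>>> step_arm([
  {"dp": [16,0,0],"twist": [0,-0.16,0],"hand": -1},
  {"dp": [34,0,1],"twist": [0,-0.34,0],"hand": -1},
  {"dp": [52,0,5],"twist": [0,-0.52,0],"hand": -1},
  {"dp": [70,0,11],"twist": [0,-0.7,0],"hand": -1},
  {"dp": [87,0,20],"twist": [0,-0.88,0],"hand": -1},
])

```text
clock: 30.65
tool_pos: [0.5992, 0.1087, 0.2563]
eef_rot: [0.692, 0.674, -0.184, 0.182]
contact_force: [-0.7, -0.9, -2.5]
opening: 0.151
finger_force: 55.0
```

>>> step_arm([
  {"dp": [0,0,0],"twist": [0,0,0],"hand": -1},
  {"dp": [0,0,0],"twist": [0,-0.07,0],"hand": -1},
  {"dp": [0,0,0],"twist": [0,-0.07,0],"hand": -1},
  {"dp": [0,0,0],"twist": [0,-0.07,0],"hand": -1},
])

```text
clock: 31.15
tool_pos: [0.5985, 0.1046, 0.2552]
eef_rot: [0.687, 0.666, -0.208, 0.203]
contact_force: [-0.2, -0.0, -0.7]
opening: 0.155
finger_force: 55.0
```

Run:
```python
from t import *
a=tw(175.5,6.5); print(a)
# rake: heading 207.2, lip down 25, lip start beyond stone
H=207.2
go(pan(-40,200,-20),(650,40,310,88,0+D),(690,230,310,150,0+D),(*lip(*tw(192,6.5),80,H,-25)[:2],300,H,-19.5),lip(*tw(192,6.5),80,H,-25),lip(*tw(192,6.5),2,H,-25))
```

```text
[688.32143699 434.10189263]
t 31.15 pos [598.5 104.6 255.2] psi 88.3 tilt z [-0.015 -0.556 -0.831] F [-0.2 -0.  -0.7] op 0.155 ff 54.97794600203633 q [-0.84  0.91  0.71  1.52  0.02  1.05 -0.34]
(np.float64(595.9), np.float64(35.5), np.float64(309.8), 88.1, -14.5) dp [-87.8  -0.5  -6.9] tw [0.003 0.337 0.003]
(650, 40, 310, 88, 5.5) dp [ 6.  53.9 -1.8] tw [0.    0.349 0.002]
(690, 230, 310, 150, 5.5) dp [190.4  33.3  18.3] tw [ 0.104 -0.    -1.077]
(np.float64(714.2), np.float64(447.4), 300, 207.2, -19.5) dp [ 86.4 200.4  18.4] tw [-0.123 -0.399 -0.998]
(np.float64(714.2), np.float64(447.4), np.float64(191.4), 207.2, -19.5) dp [ 36.3  -0.  102.4] tw [0. 0. 0.]
(np.float64(714.2), np.float64(447.4), np.float64(113.4), 207.2, -19.5) dp [26.  -0.  73.5] tw [0. 0. 0.]
```

>>> step_arm([
  {"dp": [-44,0,-4],"twist": [0,0.17,0],"hand": -1},
  {"dp": [-88,0,-7],"twist": [0,0.34,0],"hand": -1},
  {"dp": [-88,0,-7],"twist": [0,0.34,0],"hand": -1},
  {"dp": [-88,0,-7],"twist": [0,0.34,0],"hand": -1},
])

```text
clock: 31.65
tool_pos: [0.5962, 0.0352, 0.3103]
eef_rot: [0.712, 0.691, -0.089, 0.087]
contact_force: [-1.0, 1.6, -2.4]
opening: 0.153
finger_force: 55.0
```

>>> step_arm([
  {"dp": [6,54,-2],"twist": [0,0.35,0],"hand": -1},
  {"dp": [6,54,-2],"twist": [0,0.35,0],"hand": -1},
  {"dp": [6,54,-2],"twist": [0,0.35,0],"hand": -1},
  {"dp": [6,54,-2],"twist": [0,0.35,0],"hand": -1},
])

```text
clock: 32.15
tool_pos: [0.6498, 0.0443, 0.3089]
eef_rot: [0.715, 0.698, 0.034, -0.035]
contact_force: [-0.1, 0.5, -1.2]
opening: 0.148
finger_force: 55.0
```

>>> step_arm([
  {"dp": [190,33,18],"twist": [0.09,0,-0.9],"hand": -1},
  {"dp": [190,33,18],"twist": [0.09,0,-0.9],"hand": -1},
  {"dp": [190,33,18],"twist": [0.09,0,-0.9],"hand": -1},
  {"dp": [190,33,18],"twist": [0.09,0,-0.9],"hand": -1},
  {"dp": [190,33,18],"twist": [0.09,0,-0.9],"hand": -1},
])

```text
clock: 32.78
tool_pos: [0.6867, 0.2375, 0.3096]
eef_rot: [0.333, 0.942, 0.016, -0.047]
contact_force: [0.4, 0.1, -1.8]
opening: 0.154
finger_force: 55.0
```

```bash
python3 sc.py
cat > pc.py <<'E'
from q import *
def pancount():
    """white circles on pan floor, top view: local maxima of height above the floor"""
    m=((im.min(-1)>150)&(P[...,0]>.565)&(P[...,0]<.63)&(P[...,1]>.03)&(P[...,1]<.175)&(P[...,2]>.06)).astype(np.uint8)
    sub=cv2.resize(s['pixels'][175:220,240:305],None,fx=8,fy=8,interpolation=cv2.INTER_CUBIC); g=cv2.cvtColor(sub,cv2.COLOR_RGB2GRAY)
    c=cv2.HoughCircles(g,cv2.HOUGH_GRADIENT,1,45,param1=80,param2=18,minRadius=24,maxRadius=42)
    for a in ([] if c is None else c[0]):
        u,v=240+a[0]/8,175+a[1]/8; p=P[int(v+.5),int(u+.5)]; col=im[int(v+.5),int(u+.5)]
        print('circ',np.round([u,v,a[2]/8],1),p.round(3),col)
pancount()
E
python3 pc.py
python3 - <<'E'
from t import *
H=207.2
go((690,230,310,150,0+D),(*lip(*tw(192,6.5),80,H,-25)[:2],300,H,-19.5))
E
```

```text
st [433. 210.] 107 z 215.0 on table [442.2 270.6] tray [-118.1  -26.4]
st [417. 220.] 132 z 216.0 on table [497.1 236.6] tray [-84.8 -81.7]
st [381. 283.] 62 z 39.0 on table [742.4 193.2] tray [ 113.5 -232.5]
st [482. 295.] 42 z 18.0 on table [689.1 435.4] tray [176.8   7.3]
t 32.88 pos [687.2 235.8 309.8] psi 140.6 tilt z [-0.078  0.062 -0.995] F [ 0.  -0.5 -1.6] op 0.155 ff 54.97694056481123 q [-0.41  0.84  0.12  1.08 -0.18  1.29  0.62]
(690, 230, 310, 150, 5.5) dp [-5.8 -2.7 -0.8] tw [ 0.014 -0.004 -0.163]
(np.float64(714.2), np.float64(447.4), 300, 207.2, -19.5) dp [ 86.4 200.4  18.4] tw [-0.123 -0.399 -0.998]
```

>>> step_arm([
  {"dp": [65,140,10],"twist": [-0.05,-0.15,-0.85],"hand": -1},
  {"dp": [65,140,10],"twist": [-0.05,-0.15,-0.85],"hand": -1},
  {"dp": [65,140,10],"twist": [-0.05,-0.15,-0.85],"hand": -1},
  {"dp": [65,140,10],"twist": [-0.05,-0.15,-0.85],"hand": -1},
  {"dp": [65,140,10],"twist": [-0.05,-0.15,-0.85],"hand": -1},
])

```text
clock: 33.5
tool_pos: [0.7257, 0.3841, 0.3065]
eef_rot: [-0.079, 0.996, 0.032, 0.041]
contact_force: [-0.6, 0.3, -1.6]
opening: 0.156
finger_force: 55.0
```

```bash
python3 - <<'E'
from t import *
H=207.2
go((*lip(*tw(192,6.5),80,H,-25)[:2],300,H,-19.5),lip(*tw(192,6.5),80,H,-25),lip(*tw(192,6.5),2,H,-25))
E
python3 - <<'E'
from q import *
sub=s['pixels'][182:212,245:300]; m=(P[182:212,245:300,2]*1000).round().astype(int); g=sub.min(-1)
for rr in range(4,26,2): print(' '.join('%3d'%v for v in g[rr,4:50:2]))
E
```

```text
t 33.5 pos [725.7 384.1 306.5] psi -171.1 tilt z [ 0.076  0.07  -0.995] F [-0.6  0.3 -1.6] op 0.156 ff 54.97806837782264 q [-0.53  0.93 -0.03  0.85  0.    1.25  1.19]
(np.float64(714.2), np.float64(447.4), 300, 207.2, -19.5) dp [ 2.1 63.9 10. ] tw [-0.011 -0.242 -0.32 ]
(np.float64(714.2), np.float64(447.4), np.float64(191.4), 207.2, -19.5) dp [ 36.3  -0.  102.4] tw [0. 0. 0.]
(np.float64(714.2), np.float64(447.4), np.float64(113.4), 207.2, -19.5) dp [26.  -0.  73.5] tw [0. 0. 0.]
 99 131 144 145 144 147 150 156 150 156 151 152 155 155 153 150 148 151 155 157 151 153 125
 95  95 122 168 163 144 167 173 147 161 179 175 173 169 170 169 166 166 162 161 158 158 153
 94 105 157 191 189 160 196 212 186 154 190 193 191 192 189 193 189 188 187 190 189 189 185
 96 158 190 170 155 156 200 218 190 159 187 191 188 188 189 191 187 186 183 188 184 185 185
112 200 218 194 140 163 187 190 170 177 187 188 186 186 186 185 184 183 185 184 185 182 181
100 175 207 182 147 153 185 171 169 184 187 188 188 186 185 184 189 182 184 183 185 182 185
 95 111 180 195 190 152 192 192 157 167 190 188 187 187 185 184 184 186 184 184 187 182 180
 93  96 173 213 192 164 215 215 178 162 187 187 189 189 189 187 187 185 188 188 184 184 175
 94  98 123 188 176 178 202 204 172 168 187 187 185 187 186 185 187 184 183 187 185 185 176
119 129 140 168 174 171 175 168 168 176 175 178 178 177 176 179 180 182 181 183 180 183 171
131 137 139 134 140 137 141 136 135 136 139 141 141 140 143 140 143 144 149 144 146 141 129
```

Pan brightness shows five stones in it (one newly nested). Now stone A.

>>> step_arm([
  {"dp": [2,64,10],"twist": [-0.01,-0.24,-0.32],"hand": -1},
  {"dp": [2,64,10],"twist": [-0.01,-0.24,-0.32],"hand": -1},
  {"dp": [2,64,10],"twist": [-0.01,-0.24,-0.32],"hand": -1},
  {"dp": [2,64,10],"twist": [-0.01,-0.24,-0.32],"hand": -1},
])

```text
clock: 34.05
tool_pos: [0.7177, 0.4437, 0.3018]
eef_rot: [-0.227, 0.959, 0.039, 0.164]
contact_force: [-0.2, -0.0, -0.5]
opening: 0.153
finger_force: 55.0
```

>>> step_arm([
  {"dp": [20,0,55],"twist": [0,0,0],"hand": -1},
  {"dp": [36,0,102],"twist": [0,0,0],"hand": -1},
  {"dp": [36,0,102],"twist": [0,0,0],"hand": -1},
  {"dp": [36,0,102],"twist": [0,0,0],"hand": -1},
])

```text
clock: 34.55
tool_pos: [0.7192, 0.445, 0.1959]
eef_rot: [-0.228, 0.959, 0.04, 0.166]
contact_force: [0.2, 0.5, -0.7]
opening: 0.158
finger_force: 55.0
```

```bash
python3 sc.py
python3 - <<'E'
from t import *
H=207.2
go(lip(*tw(192,6.5),80,H,-25),lip(*tw(194,6.5),3,H,-25))
E
```

```text
st [535. 204.] 15 z 346.0 on table [309.6 551.4] tray [-107.7  283.9]
st [381. 283.] 63 z 40.0 on table [742.5 193. ] tray [ 113.5 -232.7]
st [482. 295.] 43 z 18.0 on table [689.  435.2] tray [176.6   7.2]
st [503. 299.] 124 z 112.0 on table [681.8 486.3] tray [193.6  55.9]
t 34.6 pos [719.4 445.4 197. ] psi -153.2 tilt z [ 0.302  0.154 -0.941] F [ 0.3 -0.2 -1.2] op 0.154 ff 54.97807189822197 q [-0.61  0.95 -0.04  1.22  0.15  0.64  1.31]
(np.float64(714.2), np.float64(447.4), np.float64(191.4), 207.2, -19.5) dp [5.4 4.1 4. ] tw [-0.001  0.005 -0.007]
(np.float64(716.0), np.float64(448.3), np.float64(114.4), 207.2, -19.5) dp [23.8 -0.  73.3] tw [0. 0. 0.]
```

>>> step_arm([
  {"dp": [18,4,45],"twist": [0,0,-0.007],"hand": -1},
  {"dp": [25,4,66],"twist": [0,0,-0.007],"hand": -1},
  {"dp": [28,4,76],"twist": [0,0,-0.007],"hand": -1},
  {"dp": [28,4,76],"twist": [0,0,-0.007],"hand": -1},
])

```text
clock: 35.1
tool_pos: [0.715, 0.4479, 0.1133]
eef_rot: [-0.232, 0.958, 0.039, 0.165]
contact_force: [0.7, -0.1, -1.2]
opening: 0.152
finger_force: 55.0
```

```bash
python3 sc.py
python3 - <<'E'
from t import *
H=207.2
go(lip(*tw(194,6.5),3,H,-25),lip(*tw(150,6.5),3,H,-25),lip(*tw(150,6.5),2.5,H,0),lip(*tw(119.5,6.5),2,H,0),lip(*tw(124,6.5),20,H,12))
E
```

```text
st [381. 283.] 63 z 40.0 on table [742.5 193. ] tray [ 113.5 -232.7]
st [482. 295.] 42 z 19.0 on table [689.1 435.4] tray [176.8   7.3]
st [488. 317.] 66 z 28.0 on table [745.4 456. ] tray [ 2.363e+02 -1.000e-01]
st [503. 317.] 35 z 31.0 on table [731.9 489.7] tray [239.7  36. ]
t 35.15 pos [714.9 448.  113.7] psi -152.7 tilt z [ 0.298  0.152 -0.942] F [ 1.1  0.7 -1.2] op 0.152 ff 54.97813671827316 q [-0.62  1.04 -0.03  1.27  0.16  0.5   1.29]
(np.float64(716.0), np.float64(448.3), np.float64(114.4), 207.2, -19.5) dp [-1.3 -0.2 -0.3] tw [-0.001  0.001  0.002]
(np.float64(676.9), np.float64(428.2), np.float64(114.4), 207.2, -19.5) dp [ 41.4  -0.  -14.7] tw [0. 0. 0.]
(np.float64(717.7), np.float64(449.2), np.float64(98.1), 207.2, 5.5) dp [-37.8   0.   30.7] tw [ 0.     0.436 -0.   ]
(np.float64(690.5), np.float64(435.2), np.float64(97.6), 207.2, 5.5) dp [30.4 -0.   3.4] tw [0. 0. 0.]
(np.float64(711.1), np.float64(445.8), np.float64(101.3), 207.2, 17.5) dp [-22.7   0.   -5.9] tw [ 0.     0.209 -0.   ]
```

>>> step_arm([
  {"dp": [8,0,-3],"twist": [0,0,0],"hand": -1},
  {"dp": [16,0,-6],"twist": [0,0,0],"hand": -1},
  {"dp": [24,0,-8.5],"twist": [0,0,0],"hand": -1},
  {"dp": [32,0,-11.5],"twist": [0,0,0],"hand": -1},
  {"dp": [40,0,-14],"twist": [0,0,0],"hand": -1},
])

```text
clock: 35.78
tool_pos: [0.6756, 0.428, 0.112]
eef_rot: [-0.233, 0.958, 0.039, 0.164]
contact_force: [0.7, -0.3, -1.0]
opening: 0.155
finger_force: 55.0
```

>>> step_arm([
  {"dp": [-8,0,7],"twist": [0,0.1,0],"hand": -1},
  {"dp": [-17,0,14],"twist": [0,0.2,0],"hand": -1},
  {"dp": [-26,0,21],"twist": [0,0.3,0],"hand": -1},
  {"dp": [-34,0,27],"twist": [0,0.39,0],"hand": -1},
  {"dp": [-38,0,30],"twist": [0,0.436,0],"hand": -1},
])

```text
clock: 36.4
tool_pos: [0.7174, 0.4492, 0.0965]
eef_rot: [-0.235, 0.971, -0.013, -0.047]
contact_force: [-0.3, 0.1, 1.1]
opening: 0.16
finger_force: 55.0
```

```bash
python3 sc.py
python3 - <<'E'
from t import *
H=207.2
go(lip(*tw(150,6.5),2.5,H,0),lip(*tw(119.5,6.5),2,H,0),lip(*tw(124,6.5),20,H,12))
E
python3 st.py
```

```text
st [381. 283.] 63 z 40.0 on table [742.5 193. ] tray [ 113.5 -232.7]
st [481. 294.] 84 z 2.0 on table [686.4 433.9] tray [173.7   7.2]
st [485. 310.] 122 z 3.0 on table [728.3 446.8] tray [216.9  -0.5]
t 36.45 pos [718.2 449.6  95.9] psi -152.7 tilt z [-0.085 -0.046 -0.995] F [-0.1 -0.4  5.8] op 0.153 ff 55.00154402107 q [-0.59  1.31 -0.1   0.54  0.08  1.39  1.41]
(np.float64(717.7), np.float64(449.2), np.float64(98.1), 207.2, 5.5) dp [ 0.8 -0.1 -2.1] tw [-0.002 -0.001  0.001]
(np.float64(690.5), np.float64(435.2), np.float64(97.6), 207.2, 5.5) dp [30.4 -0.   3.4] tw [0. 0. 0.]
(np.float64(711.1), np.float64(445.8), np.float64(101.3), 207.2, 17.5) dp [-22.7   0.   -5.9] tw [ 0.     0.209 -0.   ]
36.5
[742.2, 178.0, 112.2, 66.0]
[702.3, 460.0, 29.8, 21.0]
```

>>> step_arm([
  {"dp": [6,0,0],"twist": [0,0,0],"hand": -1},
  {"dp": [13,0,0.7],"twist": [0,0,0],"hand": -1},
  {"dp": [20,0,1.4],"twist": [0,0,0],"hand": -1},
  {"dp": [27,0,2],"twist": [0,0,0],"hand": -1},
  {"dp": [31,0,2.4],"twist": [0,0,0],"hand": -1},
])

```text
clock: 37.12
tool_pos: [0.6892, 0.435, 0.097]
eef_rot: [-0.236, 0.971, -0.012, -0.046]
contact_force: [3.6, 1.6, 2.2]
opening: 0.154
finger_force: 55.0
```

```bash
python3 sc.py
python3 - <<'E'
from t import *
H=207.2
s=snap('scene'); im=s['pixels'][:,:,::-1]; cv2.imwrite('pics/c11.png',cv2.resize(im[220:340,420:570],None,fx=5,fy=5,interpolation=cv2.INTER_CUBIC))
go(lip(*tw(119.5,6.5),2,H,0),lip(*tw(124,6.5),20,H,12))
E
```

```text
st [381. 283.] 63 z 40.0 on table [742.5 193. ] tray [ 113.5 -232.7]
st [476. 283.] 90 z 9.0 on table [656.4 418.5] tray [140.    7.2]
st [480. 299.] 116 z 3.0 on table [700.7 433.2] tray [1.861e+02 1.000e-01]
t 37.23 pos [689.3 435.   97.2] psi -152.7 tilt z [-0.084 -0.046 -0.995] F [ 1.2  0.6 -1.6] op 0.15 ff 54.99996738508344 q [-0.59  1.22 -0.1   0.77  0.09  1.25  1.39]
(np.float64(690.5), np.float64(435.2), np.float64(97.6), 207.2, 5.5) dp [-1.1 -0.4 -0.5] tw [-0.002 -0.     0.002]
(np.float64(711.1), np.float64(445.8), np.float64(101.3), 207.2, 17.5) dp [-22.7   0.   -5.9] tw [ 0.     0.209 -0.   ]
```

Run:
```python
from t import *
s=snap('scene'); P=cloud(s)*1000; im=s['pixels'].astype(int)
T=P[270:300,455:500]; a=np.array([tinv(*p) for p in T.reshape(-1,3)[:,:2]]).reshape(30,45,2)
for i in range(2,30,2): print(270+i,' '.join('%3d/%2d'%(im[270+i,455+j].min(),min(99,max(0,T[i,j,2]))) for j in range(4,40,3)))
i,j=np.nonzero((T[...,2]>12)&(T[...,2]<40)&(im[270:300,455:500].min(-1)>150)); print(len(i), a[i,j].mean(0), T[i,j,2].mean())
```

```text
272  73/33  71/36  32/99  38/99  53/99  52/99  52/99  59/99  55/99  75/99  60/99  52/99
274  78/31  78/30  32/99  33/99  42/99  40/99  37/99  87/99 100/99  88/99  49/99  52/99
276  77/20  77/21  36/99  32/99  34/99  63/99  99/99  65/99  49/99  35/99  40/99  41/99
278  78/ 9  77/ 8  57/ 9  34/99  35/99 167/20 208/21 118/ 4  30/89  32/99  33/99  33/99
280  68/ 0 114/ 2 114/ 0  32/99  52/99 161/22 191/19 167/ 3  30/87  35/97  35/99  61/93
282  45/ 0  60/ 0  87/ 9  55/99 105/99 135/17 162/16 167/ 2  41/82  32/87  57/81  76/85
284  42/ 0  43/ 0  93/ 3 101/19 164/ 2 132/ 9 162/ 0 165/ 1  53/51  48/73  72/80  75/78
286  43/ 1  44/ 0  89/ 3  87/13 161/24 162/ 1 158/ 3 155/ 0  63/47  62/63  76/70  83/68
288  40/ 0  41/ 0  78/ 0  87/ 9 124/25 107/33 109/33  94/29  63/45  65/59  76/61  66/23
290  41/ 0  42/ 0  40/ 0  93/ 7  89/19 108/24 107/19  69/22  64/38  72/50  76/54  42/ 0
292  42/ 0  43/ 0  42/ 0 128/ 2 100/17 107/16 106/14  64/25  64/38  75/46  90/43  43/ 0
294  44/ 0  43/ 0  42/ 1 110/ 0 115/ 9 121/ 6 116/ 3  63/17  65/34  77/36 147/ 1  42/ 0
296  44/ 1  44/ 0  43/ 3  50/ 0 161/ 1 159/ 1 163/ 3  64/10  70/27  76/28 164/ 3  96/ 0
298  47/ 0  45/ 0  44/ 0  44/ 0 155/ 4 160/ 4 163/ 3  73/ 7  74/17 105/17 165/ 2 146/ 4
29 [137.99655172   4.76551724] 20.70419979659278
```

Run:
```python
from t import *
H=207.2
go(lip(*tw(120,6.5),11,H,7),lip(*tw(122,6.5),18,H,11),lip(*tw(122,6.5),105,H,11),lip(*tw(60,6.5),150,H,14))
```

```text
t 37.27 pos [689.4 435.   97. ] psi -152.7 tilt z [-0.085 -0.046 -0.995] F [ 1.3  0.6 -1.4] op 0.154 ff 55.000045504420996 q [-0.59  1.22 -0.1   0.77  0.09  1.25  1.39]
(np.float64(701.0), np.float64(440.6), np.float64(98.8), 207.2, 12.5) dp [-12.6  -0.4  -3. ] tw [-0.002  0.122  0.001]
(np.float64(708.0), np.float64(444.2), np.float64(100.7), 207.2, 16.5) dp [-7.3  0.  -3.6] tw [0.   0.07 0.  ]
(np.float64(708.0), np.float64(444.2), np.float64(187.7), 207.2, 16.5) dp [ 24.7   0.  -83.4] tw [0. 0. 0.]
(np.float64(656.6), np.float64(417.8), np.float64(228.6), 207.2, 19.5) dp [ 67.    0.  -22.8] tw [0.    0.052 0.   ]
```

>>> step_arm([
  {"dp": [-4,0,-1],"twist": [0,0.04,0],"hand": -1},
  {"dp": [-8,0,-2],"twist": [0,0.08,0],"hand": -1},
  {"dp": [-12.5,0,-3],"twist": [0,0.12,0],"hand": -1},
  {"dp": [-12.5,0,-3],"twist": [0,0.12,0],"hand": -1},
])

```text
clock: 37.78
tool_pos: [0.7005, 0.4409, 0.096]
eef_rot: [-0.234, 0.966, -0.027, -0.106]
contact_force: [0.2, -0.4, -2.4]
opening: 0.154
finger_force: 55.0
```

```bash
python3 - <<'E'
from t import *
H=207.2
go(lip(*tw(120,6.5),11,H,7),lip(*tw(122,6.5),18,H,11),lip(*tw(122,6.5),105,H,11),lip(*tw(60,6.5),150,H,14))
E
python3 sc.py
```

```text
t 37.77 pos [700.5 440.9  96. ] psi -152.7 tilt z [-0.191 -0.101 -0.976] F [ 0.2 -0.4 -2.4] op 0.154 ff 54.999845679849386 q [-0.59  1.38 -0.1   0.37  0.06  1.61  1.42]
(np.float64(701.0), np.float64(440.6), np.float64(98.8), 207.2, 12.5) dp [ 0.2 -0.5 -2.8] tw [-0.002 -0.     0.001]
(np.float64(708.0), np.float64(444.2), np.float64(100.7), 207.2, 16.5) dp [-7.3  0.  -3.6] tw [0.   0.07 0.  ]
(np.float64(708.0), np.float64(444.2), np.float64(187.7), 207.2, 16.5) dp [ 24.7   0.  -83.4] tw [0. 0. 0.]
(np.float64(656.6), np.float64(417.8), np.float64(228.6), 207.2, 19.5) dp [ 67.    0.  -22.8] tw [0.    0.052 0.   ]
st [381. 283.] 63 z 40.0 on table [742.5 193. ] tray [ 113.5 -232.7]
st [480. 287.] 12 z 8.0 on table [667.  428.7] tray [154.   11.4]
st [480. 300.] 117 z 3.0 on table [703.1 433.1] tray [188.2  -1.2]
```

>>> step_arm([
  {"dp": [1,0,-5],"twist": [0,0,0],"hand": -1},
  {"dp": [2,0,-11],"twist": [0,0,0],"hand": -1},
  {"dp": [4,0,-20],"twist": [0,0,0],"hand": -1},
  {"dp": [5,0,-26],"twist": [0,0,0],"hand": -1},
])

```text
clock: 38.33
tool_pos: [0.7015, 0.4413, 0.1267]
eef_rot: [-0.234, 0.966, -0.026, -0.104]
contact_force: [0.5, 1.0, -1.5]
opening: 0.156
finger_force: 55.0
```

```bash
python3 g.py; python3 sc.py
python3 - <<'E'
from t import *
s=snap('scene'); im=s['pixels'][:,:,::-1]; cv2.imwrite('pics/c12.png',cv2.resize(im[220:340,420:570],None,fx=5,fy=5,interpolation=cv2.INTER_CUBIC))
E
```

```text
t 38.33 pos [701.5 441.3 126.7] psi -152.7 tilt z [-0.189 -0.1   -0.977] F [ 0.5  1.  -1.5] op 0.156 ff 54.99989127740264 q [-0.6   1.35 -0.09  0.34  0.06  1.66  1.42]
st [381. 283.] 63 z 39.0 on table [742.5 193. ] tray [ 113.5 -232.7]
st [483. 280.] 26 z 57.0 on table [641.9 433.9] tray [134.1  27.5]
st [479. 293.] 80 z 33.0 on table [685.5 428.1] tray [170.3   2.5]
st [493. 294.] 41 z 33.0 on table [674.  461.9] tray [175.5  37.8]
```

View pics/c12.png

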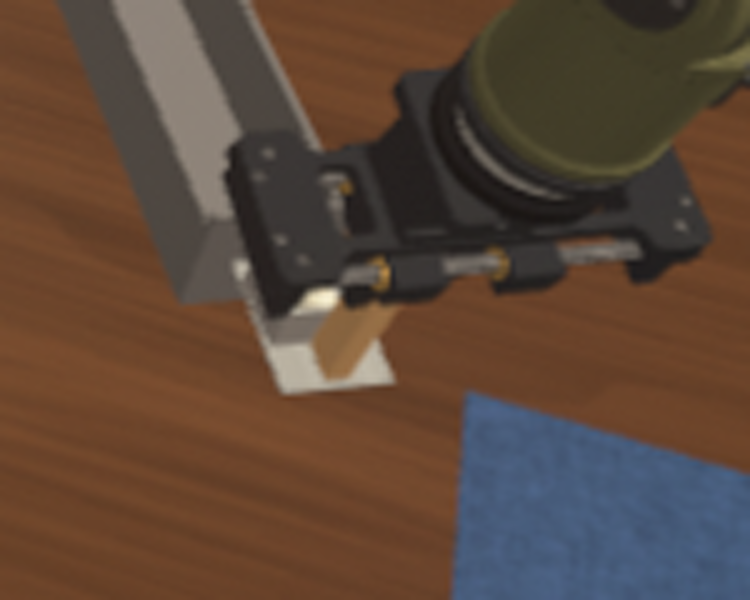

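Crop: the stone sits in the scoop against the rear wall, its top visible at (320,297). Lifting on.

>>> step_arm([
  {"dp": [2,0,-10],"twist": [0,0,0],"hand": -1},
  {"dp": [5,0,-24],"twist": [0,0,0],"hand": -1},
  {"dp": [9,0,-40],"twist": [0,0,0],"hand": -1},
  {"dp": [13,0,-58],"twist": [0,0,0],"hand": -1},
  {"dp": [16,0,-70],"twist": [0,0,0],"hand": -1},
])

```text
clock: 39.05
tool_pos: [0.701, 0.4413, 0.1991]
eef_rot: [-0.234, 0.966, -0.026, -0.104]
contact_force: [0.6, 0.4, -2.0]
opening: 0.151
finger_force: 55.0
```

```bash
python3 sc.py
python3 - <<'E'
from t import *
H=207.2
go(lip(*tw(60,6.5),150,H,14),(645,380,290,180,23),(660,230,300,150,23),(630,110,310,120,23),pan(0,205,18))
E
```

```text
st [492. 261.] 52 z 128.0 on table [571.6 449.9] tray [78.9 73.9]
st [493. 276.] 132 z 106.0 on table [621.3 456.1] tray [126.   56.7]
st [381. 283.] 63 z 40.0 on table [742.5 193. ] tray [ 113.5 -232.7]
t 39.1 pos [701.3 441.6 200.4] psi -152.7 tilt z [-0.187 -0.098 -0.977] F [ 0.3  0.9 -0.2] op 0.151 ff 54.99992899596691 q [-0.6   1.33 -0.09  0.19  0.05  1.83  1.42]
(np.float64(656.6), np.float64(417.8), np.float64(228.6), 207.2, 19.5) dp [ 55.4  -0.7 -16.8] tw [-0.002  0.128  0.001]
(645, 380, 290, 180, 23) dp [ 46.5 -28.3 -48.7] tw [-0.172  0.06   0.443]
(660, 230, 300, 150, 23) dp [  -9.9 -150.   -15.1] tw [-0.205  0.     0.482]
(630, 110, 310, 120, 23) dp [ -27.4 -118.9  -22.5] tw [-0.205 -0.     0.482]
(np.float64(595.2), np.float64(12.6), np.float64(277.8), 88.1, 23.5) dp [-74.2 -78.8   3.5] tw [-0.22   0.009  0.512]
```

>>> step_arm([
  {"dp": [4,0,-1],"twist": [0,0.02,0],"hand": -1},
  {"dp": [14,0,-4],"twist": [0,0.05,0],"hand": -1},
  {"dp": [28,0,-8],"twist": [0,0.08,0],"hand": -1},
  {"dp": [42,0,-12],"twist": [0,0.115,0],"hand": -1},
  {"dp": [54,0,-16],"twist": [0,0.13,0],"hand": -1},
])

```text
clock: 39.72
tool_pos: [0.6565, 0.4183, 0.2236]
eef_rot: [-0.232, 0.957, -0.042, -0.168]
contact_force: [0.4, -0.1, -1.5]
opening: 0.153
finger_force: 55.0
```

>>> step_arm([
  {"dp": [10,-6,-10],"twist": [-0.035,0.012,0.09],"hand": -1},
  {"dp": [19,-12,-20],"twist": [-0.07,0.024,0.18],"hand": -1},
  {"dp": [30,-18,-31],"twist": [-0.11,0.038,0.28],"hand": -1},
  {"dp": [40,-24,-42],"twist": [-0.15,0.05,0.38],"hand": -1},
  {"dp": [46,-28,-49],"twist": [-0.172,0.06,0.443],"hand": -1},
])

```text
clock: 40.35
tool_pos: [0.6463, 0.3807, 0.2869]
eef_rot: [0.002, 0.979, -0.002, -0.202]
contact_force: [-0.6, -0.4, -1.7]
opening: 0.152
finger_force: 55.0
```

>>> step_arm([
  {"dp": [-1,-20,-2],"twist": [-0.027,0,0.064],"hand": -1},
  {"dp": [-3,-50,-5],"twist": [-0.068,0,0.16],"hand": -1},
  {"dp": [-6,-85,-8],"twist": [-0.115,0,0.27],"hand": -1},
  {"dp": [-8,-120,-12],"twist": [-0.164,0,0.385],"hand": -1},
  {"dp": [-10,-150,-15],"twist": [-0.205,0,0.482],"hand": -1},
])

```text
clock: 40.98
tool_pos: [0.6615, 0.2296, 0.2969]
eef_rot: [0.256, 0.946, 0.049, -0.194]
contact_force: [-0.2, 0.2, -0.9]
opening: 0.15
finger_force: 55.0
```

>>> step_arm([
  {"dp": [-6,-28,-5],"twist": [-0.048,0,0.113],"hand": -1},
  {"dp": [-12,-55,-10],"twist": [-0.095,0,0.223],"hand": -1},
  {"dp": [-18,-80,-15],"twist": [-0.138,0,0.325],"hand": -1},
  {"dp": [-24,-104,-20],"twist": [-0.18,0,0.42],"hand": -1},
  {"dp": [-27,-119,-22],"twist": [-0.205,0,0.482],"hand": -1},
])

```text
clock: 41.6
tool_pos: [0.6307, 0.1096, 0.3075]
eef_rot: [0.492, 0.848, 0.096, -0.173]
contact_force: [0.1, 0.8, -1.7]
opening: 0.157
finger_force: 55.0
```

```bash
python3 - <<'E'
from t import *
go((630,110,310,120,23),pan(0,205,18),pan(0,165,15),pan(0,142,-35),pan(-40,200,-20))
s=snap('scene'); im=s['pixels'][:,:,::-1]; cv2.imwrite('pics/c13.png',im)
T=cloud(s)*1000; m=(im.min(-1)>175)&(T[...,2]>170)&(T[...,2]<300)&(T[...,0]>500); print(m.sum(), T[m].mean(0) if m.any() else '')
E
python3 sc.py
```

```text
t 41.6 pos [630.7 109.6 307.5] psi 119.6 tilt z [-0.198  0.334 -0.922] F [ 0.1  0.8 -1.7] op 0.157 ff 54.99963389709592 q [-0.24  0.78  0.34  1.33 -0.59  1.34  0.77]
(630, 110, 310, 120, 23) dp [ 1.6 -0.4 -2.1] tw [-0.005  0.003 -0.006]
(np.float64(595.2), np.float64(12.6), np.float64(277.8), 88.1, 23.5) dp [-74.2 -78.8   3.5] tw [-0.22   0.009  0.512]
(np.float64(595.3), np.float64(16.5), np.float64(242.2), 88.1, 20.5) dp [-10.6  -0.   34.2] tw [ 0.    -0.052 -0.   ]
(np.float64(598.2), np.float64(104.6), np.float64(253.9), 88.1, -29.5) dp [86.7 -0.  19.9] tw [ 0.    -0.873 -0.   ]
(np.float64(595.9), np.float64(35.5), np.float64(309.8), 88.1, -14.5) dp [-87.7  -0.  -14.6] tw [0.    0.262 0.   ]
23 [615.03142806 158.31002158 243.86048165]
st [381. 283.] 63 z 39.0 on table [742.5 193. ] tray [ 113.5 -232.7]
```

>>> step_arm([
  {"dp": [-14,-15,0],"twist": [-0.042,0,0.098],"hand": -1},
  {"dp": [-31,-33,1],"twist": [-0.092,0,0.215],"hand": -1},
  {"dp": [-49,-52,2],"twist": [-0.145,0,0.34],"hand": -1},
  {"dp": [-65,-69,2],"twist": [-0.195,0,0.45],"hand": -1},
  {"dp": [-73,-79,2],"twist": [-0.22,0.01,0.51],"hand": -1},
])

```text
clock: 42.32
tool_pos: [0.5954, 0.0147, 0.2771]
eef_rot: [0.704, 0.681, 0.144, -0.142]
contact_force: [0.2, 0.5, -1.6]
opening: 0.15
finger_force: 55.0
```

>>> step_arm([
  {"dp": [-5,0,15],"twist": [0,-0.02,0],"hand": -1},
  {"dp": [-10,0,32],"twist": [0,-0.05,0],"hand": -1},
  {"dp": [-10,0,34],"twist": [0,-0.05,0],"hand": -1},
])

```text
clock: 42.7
tool_pos: [0.5955, 0.0214, 0.2412]
eef_rot: [0.705, 0.686, 0.126, -0.127]
contact_force: [0.3, 0.4, -1.5]
opening: 0.154
finger_force: 55.0
```

Run:
```python
from t import *
go(pan(0,165,15),pan(0,142,-35))
```

```text
t 42.7 pos [595.5  21.4 241.2] psi 88.3 tilt z [ 0.004  0.352 -0.936] F [ 0.3  0.4 -1.5] op 0.154 ff 54.999864008277655 q [-0.17  0.74  0.42  1.7  -0.79  0.98  0.67]
(np.float64(595.3), np.float64(16.5), np.float64(242.2), 88.1, 20.5) dp [-4.3 -0.1 -2.7] tw [-0.008 -0.001  0.004]
(np.float64(598.2), np.float64(104.6), np.float64(253.9), 88.1, -29.5) dp [86.7 -0.  19.9] tw [ 0.    -0.873 -0.   ]
```

Pour, pull out, lift, then head toward the tile.

>>> step_arm([
  {"dp": [14,0,0],"twist": [0,-0.16,0],"hand": -1},
  {"dp": [31,0,0],"twist": [0,-0.34,0],"hand": -1},
  {"dp": [49,0,3],"twist": [0,-0.52,0],"hand": -1},
  {"dp": [66,0,9],"twist": [0,-0.7,0],"hand": -1},
  {"dp": [83,0,18],"twist": [0,-0.88,0],"hand": -1},
])

```text
clock: 43.32
tool_pos: [0.5991, 0.1056, 0.2554]
eef_rot: [0.692, 0.673, -0.187, 0.18]
contact_force: [0.9, -0.1, -2.2]
opening: 0.156
finger_force: 55.0
```

>>> step_arm([
  {"dp": [0,0,0],"twist": [0,0,0],"hand": -1},
  {"dp": [0,0,0],"twist": [0,-0.07,0],"hand": -1},
  {"dp": [0,0,0],"twist": [0,-0.07,0],"hand": -1},
  {"dp": [0,0,0],"twist": [0,-0.07,0],"hand": -1},
])

```text
clock: 43.82
tool_pos: [0.5984, 0.1022, 0.2547]
eef_rot: [0.687, 0.666, -0.21, 0.201]
contact_force: [0.9, -0.7, -1.2]
opening: 0.153
finger_force: 55.0
```

>>> step_arm([
  {"dp": [-44,0,-4],"twist": [0,0.17,0],"hand": -1},
  {"dp": [-88,0,-7],"twist": [0,0.34,0],"hand": -1},
  {"dp": [-88,0,-7],"twist": [0,0.34,0],"hand": -1},
  {"dp": [-88,0,-7],"twist": [0,0.34,0],"hand": -1},
])

```text
clock: 44.32
tool_pos: [0.5961, 0.0332, 0.3098]
eef_rot: [0.713, 0.69, -0.091, 0.086]
contact_force: [0.6, 0.3, -2.4]
opening: 0.153
finger_force: 55.0
```

Run:
```python
from t import *
go((520,-150,280,45,D),(452-58*0,-340,260,3,D))
```

```text
t 44.33 pos [596.1  33.2 309.8] psi 88.1 tilt z [-0.012 -0.248 -0.969] F [ 0.6  0.3 -2.4] op 0.153 ff 55.00014390796423 q [-0.68  0.76  0.85  1.6  -0.35  1.02  0.16]
(520, -150, 280, 45, 5.5) dp [-172.4  -69.8   75.2] tw [0.055 0.332 0.754]
(452, -340, 260, 3, 5.5) dp [-183.5   86.3    2.4] tw [-0.07  0.    0.73]
```

>>> step_arm([
  {"dp": [-172,-70,75],"twist": [0.055,0.33,0.75],"hand": -1},
  {"dp": [-172,-70,75],"twist": [0.055,0.33,0.75],"hand": -1},
  {"dp": [-172,-70,75],"twist": [0.055,0.33,0.75],"hand": -1},
  {"dp": [-172,-70,75],"twist": [0.055,0.33,0.75],"hand": -1},
  {"dp": [-172,-70,75],"twist": [0.055,0.33,0.75],"hand": -1},
])

```text
clock: 44.95
tool_pos: [0.5199, -0.1494, 0.2791]
eef_rot: [0.922, 0.384, 0.042, -0.018]
contact_force: [0.7, -0.1, -3.0]
opening: 0.155
finger_force: 55.0
```

>>> step_arm([
  {"dp": [-180,86,2],"twist": [-0.07,0,0.73],"hand": -1},
  {"dp": [-180,86,2],"twist": [-0.07,0,0.73],"hand": -1},
  {"dp": [-180,86,2],"twist": [-0.07,0,0.73],"hand": -1},
  {"dp": [-180,86,2],"twist": [-0.07,0,0.73],"hand": -1},
  {"dp": [-180,86,2],"twist": [-0.07,0,0.73],"hand": -1},
])

```text
clock: 45.58
tool_pos: [0.4573, -0.3351, 0.2602]
eef_rot: [0.998, 0.032, 0.046, -0.0]
contact_force: [0.2, 0.8, -1.2]
opening: 0.153
finger_force: 55.0
```

Run:
```python
from t import *
from m import rect
from q import s,P,im,mrect,plane_px
g=s['pixels'].min(-1)[182:212,245:300]
for rr in range(4,26,2): print(' '.join('%3d'%v for v in g[rr,2:30:2]))
print('tin',rect(P,(.5,.7,-.15,.04),.055,.075))
sub=im[165:222,370:430]; m=((sub[...,0]-sub[...,2]>60)&(sub[...,0]>130)); print('mat',mrect(m,.004,370,165))
v,u=np.nonzero(m); Q=np.array([plane_px(a+370,b+165,.004)[:2]*1000 for a,b in zip(u,v)]).astype(np.float32); print(cv2.minEnclosingCircle(Q))
# scoop pitch within the grip, from the blade's predicted/actual edges: blade cloud
sc=snap('scene'); C=cloud(sc)*1000; st=r.get_state(); T=np.array(st['tool_pos'])*1000; q=R.from_quat(st['eef_rot'])
L=q.inv().apply(C.reshape(-1,3)-T); i4=sc['pixels'].reshape(-1,3).astype(int)
k=(np.abs(L[:,1])<32)&(L[:,0]>-30)&(L[:,0]<80)&(L[:,2]>35)&(L[:,2]<115)
print('n',k.sum()); B=L[k&(L[:,2]>78)&(L[:,0]>5)]; print('blade pts',len(B),np.polyfit(B[:,0],B[:,2],1), np.percentile(B[:,0],[2,98]))
go((452-20,-358,180,3,D))
```

```text
135 103 136 146 145 140 144 151 153 154 150 157 151 157
137  95  94 121 166 162 144 168 173 149 155 180 178 173
130  98 105 153 196 194 158 193 210 185 154 191 192 194
127 100 157 187 168 155 169 175 168 178 158 185 188 187
116 109 194 217 189 155 205 205 173 147 179 187 190 188
119 101 174 207 182 162 217 215 178 150 186 190 187 186
116  92 109 179 195 188 184 192 168 147 174 184 187 186
112  96  99 174 215 196 165 209 209 175 160 188 187 190
111  94  98 124 182 178 182 209 210 173 170 185 184 184
107 122 128 142 167 175 173 176 172 157 174 177 178 177
116 131 135 134 138 135 138 135 136 141 138 138 141 140
tin (array([600.5, -47.8]), array([172.7,  66.2]), 87.4, 165, np.float64(64.5))
mat ([array([ 615.7, -259.2]), array([149.2, 151.6]), np.float64(0.4)], array([ 615.9, -258.6], dtype=float32), 2084)
((615.7991333007812, -259.0371398925781), 77.1932373046875)
n 457
blade pts 227 [ 0.23709134 88.28622491] [ 5.79537309 46.28994383]
t 45.67 pos [ 457.8 -334.   260.5] psi 3.8 tilt z [ 0.093  0.005 -0.996] F [ 0.2  0.2 -1. ] op 0.153 ff 55.00004131346941 q [ 0.08  0.77  0.93  1.84 -0.88  0.93 -0.08]
(432, -358, 180, 3, 5.5) dp [-34.8  22.1  77.7] tw [-0.     0.003  0.015]
```

Run:
```python
from t import *
from m import rect
s=snap('top'); P=cloud(s)
for reg in [(.5,.7,-.15,.04),(.5,.7,-.2,.04)]:
    x0,x1,y0,y1=reg; m=(P[...,0]>x0)&(P[...,0]<x1)&(P[...,1]>y0)&(P[...,1]<y1)&(P[...,2]>.05)&(P[...,2]<.075); Q=P[m]*1000
    print(reg,rect(P,reg,.05,.075),np.percentile(Q[:,1],[0,2,10,50,90,98,100]).round(),np.percentile(Q[:,0],[0,2,50,98,100]).round())
find(s,'top','tin',3)
sc=snap('scene'); C=cloud(sc)*1000; st=r.get_state(); T=np.array(st['tool_pos'])*1000; q=R.from_quat(st['eef_rot'])
L=q.inv().apply(C.reshape(-1,3)-T)
for x in range(-30,80,6):
    k=(np.abs(L[:,1])<15)&(L[:,0]>x)&(L[:,0]<x+6)&(L[:,2]>25)&(L[:,2]<130); 
    if k.any(): print(x+3,k.sum(),np.percentile(L[k,2],[5,50,95]).round(1))
k=(np.abs(L[:,1])<32)&(np.abs(L[:,0])<80)&(L[:,2]>80)&(L[:,2]<130); print('y range',np.percentile(L[k,1],[1,99]),'x',np.percentile(L[k,0],[1,99]))
```

```text
(0.5, 0.7, -0.15, 0.04) (array([597.9, -47.7]), array([178.4,  80.6]), -86.0, 178, np.float64(65.3)) [-135. -133. -132.  -65.   -6.   -4.   38.] [551. 564. 598. 633. 635.]
(0.5, 0.7, -0.2, 0.04) (array([597.9, -47.7]), array([178.4,  80.6]), -86.0, 178, np.float64(65.3)) [-135. -133. -132.  -65.   -6.   -4.   38.] [551. 564. 598. 633. 635.]
top tin 0.87 [ 0.604 -0.07   0.007] [335 196]
-15 5 [41.1 59.9 69.5]
-9 11 [41.3 56.  66. ]
-3 15 [34.3 54.2 95.1]
3 105 [36.2 73.7 94.2]
9 48 [27.6 63.  97. ]
15 13 [93.9 95.4 98.7]
21 13 [94.6 97.2 99.8]
27 14 [ 95.8  98.  100.2]
33 13 [ 96.8  99.4 100.7]
39 16 [ 96.8  99.7 102.3]
45 13 [ 97.6 101.6 102.9]
y range [-31.60936684  24.04112908] x [-20.54438687  47.40840567]
```

Six stones counted in the pan. But the tin was knocked: its centre is now about (598.5,-69.5), so I'll re-seat it. Scoop first, onto the tile.

Run:
```python
from t import *
go((433.8,-356.3,160,-8,8),(433.8,-356.3,104,-8,8))
```

```text
t 45.83 pos [ 457.2 -335.1  261.2] psi 3.6 tilt z [ 0.094  0.004 -0.996] F [-1.4  0.  -1.4] op 0.155 ff 54.999899212270975 q [ 0.08  0.77  0.93  1.84 -0.88  0.93 -0.08]
(433.8, -356.3, 160, -8, 8) dp [-34.1  19.5  98.5] tw [-0.022  0.045  0.202]
(433.8, -356.3, 104, -8, 8) dp [-7.8  0.  55.5] tw [0. 0. 0.]
```

>>> step_arm([
  {"dp": [-34,20,98],"twist": [-0.022,0.045,0.2],"hand": -1},
  {"dp": [-34,20,98],"twist": [-0.022,0.045,0.2],"hand": -1},
  {"dp": [-34,20,98],"twist": [-0.022,0.045,0.2],"hand": -1},
  {"dp": [-34,20,98],"twist": [-0.022,0.045,0.2],"hand": -1},
])

```text
clock: 46.32
tool_pos: [0.4334, -0.3596, 0.1624]
eef_rot: [0.995, -0.071, 0.07, 0.007]
contact_force: [-0.2, -0.2, -1.7]
opening: 0.155
finger_force: 55.0
```

>>> step_arm([
  {"dp": [-5,0,35],"twist": [0,0,0],"hand": -1},
  {"dp": [-7,0,50],"twist": [0,0,0],"hand": -1},
  {"dp": [-7,0,53],"twist": [0,0,0],"hand": -1},
  {"dp": [-7,0,53],"twist": [0,0,0],"hand": -1},
])

```text
clock: 46.82
tool_pos: [0.4337, -0.3596, 0.1084]
eef_rot: [0.995, -0.071, 0.07, 0.007]
contact_force: [-0.1, -0.4, -0.9]
opening: 0.151
finger_force: 55.0
```

Run:
```python
from t import *
go((433.8,-356.3,102,-8,8),(433.8,-356.3,100,-8,8))
```

```text
t 46.83 pos [ 433.7 -359.6  108.4] psi -8.1 tilt z [ 0.138 -0.024 -0.99 ] F [-0.1 -0.4 -0.9] op 0.151 ff 54.99994095414877 q [ 0.46  0.84  0.31  2.   -1.    0.35 -0.11]
(433.8, -356.3, 102, -8, 8) dp [-1.3 -3.3  6.3] tw [ 0.005 -0.001 -0.002]
(433.8, -356.3, 100, -8, 8) dp [-0.3  0.   2. ] tw [0. 0. 0.]
```

>>> step_arm([
  {"dp": [-1,-3,2.5],"twist": [0,0,0],"hand": -1},
  {"dp": [-1,-3,4.5],"twist": [0,0,0],"hand": -1},
  {"dp": [-1,-3,4.5],"twist": [0,0,0],"hand": -1},
])

```text
clock: 47.2
tool_pos: [0.433, -0.3558, 0.1028]
eef_rot: [0.995, -0.071, 0.07, 0.006]
contact_force: [0.6, 0.2, -1.8]
opening: 0.157
finger_force: 55.0
```

>>> step_arm([
  {"dp": [0,0,1.5],"twist": [0,0,0],"hand": -1},
  {"dp": [0,0,1.5],"twist": [0,0,0],"hand": -1},
])

```text
clock: 47.45
tool_pos: [0.433, -0.3559, 0.1011]
eef_rot: [0.995, -0.071, 0.069, 0.006]
contact_force: [0.9, -0.2, -1.8]
opening: 0.153
finger_force: 55.0
```

>>> step_arm([
  {"dp": [0,0,1.5],"twist": [0,0,0],"hand": -1},
  {"dp": [0,0,1.5],"twist": [0,0,0],"hand": -1},
])

```text
clock: 47.7
tool_pos: [0.4333, -0.356, 0.0998]
eef_rot: [0.995, -0.071, 0.07, 0.006]
contact_force: [0.0, -0.0, -0.4]
opening: 0.155
finger_force: 55.0
```

```bash
python3 g.py
```

```text
t 47.7 pos [ 433.3 -356.    99.8] psi -8.2 tilt z [ 0.138 -0.022 -0.99 ] F [ 0.  -0.  -0.4] op 0.155 ff 55.000405199825764 q [ 0.48  0.85  0.27  2.   -1.    0.32 -0.11]
```

>>> step_arm([
  {"dp": [0,0,1],"twist": [0,0,0],"hand": -1},
  {"dp": [0,0,1],"twist": [0,0,0],"hand": 0.2},
  {"dp": [0,0,1],"twist": [0,0,0],"hand": 0.3},
  {"dp": [0,0,1],"twist": [0,0,0],"hand": 0.3},
  {"dp": [0,0,1],"twist": [0,0,0],"hand": 0.3},
])

```text
clock: 48.32
tool_pos: [0.4334, -0.3559, 0.0986]
eef_rot: [0.995, -0.071, 0.069, 0.006]
contact_force: [0.5, 1.1, 1.1]
opening: 0.583
finger_force: 0.0
```

>>> step_arm([
  {"dp": [0,0,0],"twist": [0,0,0],"hand": 0.3},
  {"dp": [0,0,-40],"twist": [0,0,0],"hand": 0.3},
  {"dp": [0,0,-80],"twist": [0,0,0],"hand": 0.5},
  {"dp": [0,0,-120],"twist": [0,0,0],"hand": 1},
  {"dp": [0,0,-120],"twist": [0,0,0],"hand": 1},
])

```text
clock: 48.95
tool_pos: [0.4175, -0.3546, 0.2201]
eef_rot: [0.995, -0.071, 0.071, 0.008]
contact_force: [0.3, -0.3, -0.0]
opening: 0.951
finger_force: 0.0
```

Run:
```python
from t import *
from m import rect
go((520,-190,220,50,0),(598.5,-69.5,200,88,0))
s=snap('top'); P=cloud(s); print('tin',rect(P,(.5,.7,-.2,.025),.055,.075)); find(s,'top','scoop',3)
```

```text
t 48.95 pos [ 417.5 -354.6  220.1] psi -8.2 tilt z [ 0.141 -0.026 -0.99 ] F [ 0.3 -0.3 -0. ] op 0.951 ff 0.0 q [ 0.33  0.67  0.55  1.98 -0.79  0.59 -0.28]
(520, -190, 220, 50, 0) dp [  77.2 -177.6   10.3] tw [ 0.078 -0.129 -1.014]
(598.5, -69.5, 200, 88, 0) dp [142.8 -17.3  20. ] tw [ 0.     0.    -0.663]
tin (array([599.6, -69. ]), array([130. ,  66.3]), 87.2, 161, np.float64(64.8))
top scoop 0.78 [ 0.457 -0.225  0.003] [387 246]
top scoop 0.6 [ 0.462 -0.357  0.006] [432 245]
```

>>> step_arm([
  {"dp": [77,-177,10],"twist": [0.07,-0.12,-0.9],"hand": 1},
  {"dp": [77,-177,10],"twist": [0.07,-0.12,-0.9],"hand": 1},
  {"dp": [77,-177,10],"twist": [0.07,-0.12,-0.9],"hand": 1},
  {"dp": [77,-177,10],"twist": [0.07,-0.12,-0.9],"hand": 1},
  {"dp": [77,-177,10],"twist": [0.07,-0.12,-0.9],"hand": 1},
])

```text
clock: 49.68
tool_pos: [0.5193, -0.1869, 0.2161]
eef_rot: [0.927, 0.375, 0.003, -0.004]
contact_force: [-0.2, -1.0, -0.0]
opening: 0.999
finger_force: 0.0
```

```bash
python3 g.py 599.6,-69,160,87.2
```

```text
t 49.67 pos [ 519.3 -186.9  216.1] psi 44.0 tilt z [ 0.003  0.009 -1.   ] F [-0.2 -1.  -0. ] op 0.999 ff 0.0 q [ 0.01  0.7   0.44  1.85 -0.46  0.69 -0.08]
(599.6, -69.0, 160.0, 87.2) dp [139.1 -28.8  57.5] tw [-0.001 -0.01  -0.754]
```

>>> step_arm([
  {"dp": [139,-29,57],"twist": [0,-0.01,-0.754],"hand": 1},
  {"dp": [139,-29,57],"twist": [0,-0.01,-0.754],"hand": 1},
  {"dp": [139,-29,57],"twist": [0,-0.01,-0.754],"hand": 1},
  {"dp": [139,-29,57],"twist": [0,-0.01,-0.754],"hand": 1},
  {"dp": [139,-29,57],"twist": [0,-0.01,-0.754],"hand": 1},
])

```text
clock: 50.3
tool_pos: [0.5995, -0.0715, 0.1608]
eef_rot: [0.728, 0.686, 0.0, -0.0]
contact_force: [0.1, -0.2, 0.1]
opening: 0.994
finger_force: 0.0
```

```bash
python3 g.py 599.6,-69,160,87.2 599.6,-69,42,87.2; python3 sc.py >/dev/null
python3 - <<'E'
from m import *
s=snap('scene'); P=cloud(s); print('handle',rect(P,(.38,.52,-.42,-.29),.08,.118)); print('blade',rect(P,(.38,.52,-.42,-.29),.012,.118))
s=snap('top'); P=cloud(s); print('handle top',rect(P,(.38,.52,-.42,-.29),.09,.12),'walls',rect(P,(.38,.52,-.42,-.29),.018,.05))
E
```

```text
t 50.3 pos [599.5 -71.5 160.8] psi 86.6 tilt z [ 0.  0. -1.] F [ 0.1 -0.2  0.1] op 0.994 ff 0.0 q [-0.09  0.81  0.24  1.73 -0.29  0.64  0.25]
(599.6, -69.0, 160.0, 87.2) dp [ 2.5 -0.1  0.8] tw [-0.   -0.   -0.01]
(599.6, -69.0, 42.0, 87.2) dp [  0.   0. 118.] tw [0. 0. 0.]
handle (array([ 435.9, -351.9]), array([25.2, 17.2]), -11.7, 73, np.float64(100.6))
blade (array([ 453.7, -355.1]), array([61.5, 60.2]), -10.3, 304, np.float64(37.9))
handle top (array([ 432.4, -354.6]), array([21.5, 14.4]), -4.0, 51, np.float64(111.4)) walls (array([ 449.5, -357.7]), array([56.8, 55.2]), -5.8, 74, np.float64(32.1))
```

>>> step_arm([
  {"dp": [2,0,55],"twist": [0,0,-0.01],"hand": 1},
  {"dp": [2,0,110],"twist": [0,0,-0.01],"hand": 1},
  {"dp": [2,0,118],"twist": [0,0,-0.01],"hand": 1},
  {"dp": [2,0,118],"twist": [0,0,-0.01],"hand": 1},
])

```text
clock: 50.95
tool_pos: [0.6011, -0.0708, 0.0452]
eef_rot: [0.724, 0.689, 0.001, 0.002]
contact_force: [0.5, 0.4, 0.8]
opening: 0.997
finger_force: 0.0
```

>>> step_arm([
  {"dp": [0,0,0],"twist": [0,0,0],"hand": 0.2},
  {"dp": [0,0,0],"twist": [0,0,0],"hand": 0.2},
  {"dp": [0,0,0],"twist": [0,0,0],"hand": 0.2},
  {"dp": [0,0,0],"twist": [0,0,0],"hand": 0.2},
  {"dp": [0,0,0],"twist": [0,0,0],"hand": 0.2},
], force=15)

```text
clock: 51.58
tool_pos: [0.6019, -0.0703, 0.0461]
eef_rot: [0.724, 0.69, 0.002, 0.002]
contact_force: [-0.8, -0.8, 6.7]
opening: 0.745
finger_force: 15.0
```

>>> step_arm([
  {"dp": [0,0,-8],"twist": [0,0,0],"hand": 0.2},
  {"dp": [0,0,-12],"twist": [0,0,0],"hand": 0.2},
  {"dp": [0,0,-12],"twist": [0,0,0],"hand": 0.2},
])

```text
clock: 51.95
tool_pos: [0.6008, -0.0702, 0.0568]
eef_rot: [0.724, 0.69, 0.001, 0.002]
contact_force: [0.4, 0.5, -2.8]
opening: 0.747
finger_force: 15.0
```

```bash
python3 g.py 593.8,-33,55,88.1 593.8,-33,42.5,88.1
```

```text
t 51.95 pos [600.8 -70.2  56.8] psi 87.3 tilt z [ 0.003 -0.001 -1.   ] F [ 0.4  0.5 -2.8] op 0.747 ff 14.993749619770824 q [-0.05  0.96  0.17  1.77 -0.33  0.44  0.29]
(593.8, -33.0, 55.0, 88.1) dp [36.8 -8.8  1.7] tw [ 0.003  0.001 -0.015]
(593.8, -33.0, 42.5, 88.1) dp [ 0.   0.  12.5] tw [0. 0. 0.]
```

>>> step_arm([
  {"dp": [10,-2,0],"twist": [0,0,0],"hand": 0.2},
  {"dp": [25,-6,0],"twist": [0,0,-0.015],"hand": 0.2},
  {"dp": [37,-9,0],"twist": [0,0,-0.015],"hand": 0.2},
  {"dp": [37,-9,0],"twist": [0,0,-0.015],"hand": 0.2},
])

```text
clock: 52.45
tool_pos: [0.5931, -0.0303, 0.0562]
eef_rot: [0.718, 0.697, 0.001, 0.001]
contact_force: [0.6, -0.0, -2.9]
opening: 0.744
finger_force: 15.0
```

>>> step_arm([
  {"dp": [0,0,6],"twist": [0,0,0],"hand": 0.2},
  {"dp": [0,0,10.5],"twist": [0,0,0],"hand": 0.2},
  {"dp": [0,0,10.5],"twist": [0,0,0],"hand": 0.2},
  {"dp": [0,0,10.5],"twist": [0,0,0],"hand": 1},
  {"dp": [0,0,10.5],"twist": [0,0,0],"hand": 1},
])

```text
clock: 53.08
tool_pos: [0.5937, -0.033, 0.046]
eef_rot: [0.719, 0.695, 0.001, 0.002]
contact_force: [-0.5, 0.6, 0.3]
opening: 0.949
finger_force: 0.0
```

>>> step_arm([
  {"dp": [0,0,0],"twist": [0,0,0],"hand": 1},
  {"dp": [0,0,-60],"twist": [0,0,0],"hand": 1},
  {"dp": [0,0,-120],"twist": [0,0,0],"hand": 1},
  {"dp": [0,0,-150],"twist": [0,0,0],"hand": 1},
])

```text
clock: 53.58
tool_pos: [0.5944, -0.0329, 0.1992]
eef_rot: [0.719, 0.695, 0.002, 0.003]
contact_force: [0.9, 0.3, -0.1]
opening: 1.0
finger_force: 0.0
```

```bash
python3 - <<'E'
from m import *
s=snap('top'); P=cloud(s)
m=(P[...,0]>.44)&(P[...,0]<.535)&(P[...,1]>.06)&(P[...,1]<.17)&(P[...,2]>.02)&(P[...,2]<.075); Q=P[m]*1000
print(len(Q)); 
for x in range(440,540,8):
    k=(Q[:,0]>=x)&(Q[:,0]<x+8)
    if k.sum()>3: print(x+4,k.sum(),np.median(Q[k,2]).round(1),np.percentile(Q[k,1],[3,50,97]).round(1))
E
python3 g.py
```

```text
608
444 20 57.1 [124.5 139.  151.2]
452 26 56.6 [120.8 135.4 153.4]
460 42 54.4 [113.  132.  150.2]
468 52 50.6 [102.1 126.3 150.9]
476 60 47.6 [ 97.  124.2 151.5]
484 58 43.9 [ 96.3 123.6 149.5]
492 43 41.3 [ 94.5 120.  148.6]
500 63 39.2 [ 92.4 121.3 149.8]
508 63 35.6 [ 93.1 121.9 150.2]
516 60 32.4 [ 93.1 122.1 148.5]
524 39 29.8 [ 93.6 122.8 148.3]
532 82 26.5 [ 80.3 117.2 158.4]
t 53.62 pos [595.8 -33.1 202. ] psi 88.1 tilt z [ 0.012 -0.002 -1.   ] F [0.5 0.2 1.2] op 0.997 ff 0.0 q [-0.18  0.74  0.27  1.74 -0.28  0.69  0.21]
```

```bash
python3 g.py 500,0,200,135 473,122.5,180,180 473,122.5,80,180
python3 - <<'E'
from m import *
s=snap('top'); P=cloud(s); print('tin',rect(P,(.5,.7,-.2,.028),.055,.075))
E
```

```text
t 53.62 pos [595.8 -33.1 202. ] psi 88.1 tilt z [ 0.012 -0.002 -1.   ] F [0.5 0.2 1.2] op 0.997 ff 0.0 q [-0.18  0.74  0.27  1.74 -0.28  0.69  0.21]
(500.0, 0.0, 200.0, 135.0) dp [ 29.9 -96.9   0.8] tw [ 0.011  0.006 -0.819]
(473.0, 122.5, 180.0, 180.0) dp [105.7  67.5  20. ] tw [ 0.     0.    -0.785]
(473.0, 122.5, 80.0, 180.0) dp [  0.   0. 100.] tw [0. 0. 0.]
tin (array([587.3, -86.7]), array([63.8, 20.1]), -2.5, 38, np.float64(64.6))
```

>>> step_arm([
  {"dp": [30,-97,1],"twist": [0,0,-0.82],"hand": -1},
  {"dp": [30,-97,1],"twist": [0,0,-0.82],"hand": -1},
  {"dp": [30,-97,1],"twist": [0,0,-0.82],"hand": -1},
  {"dp": [30,-97,1],"twist": [0,0,-0.82],"hand": -1},
  {"dp": [30,-97,1],"twist": [0,0,-0.82],"hand": -1},
])

```text
clock: 54.3
tool_pos: [0.4965, 0.0006, 0.1938]
eef_rot: [0.38, 0.925, -0.0, 0.001]
contact_force: [0.1, -0.0, -0.3]
opening: 0.455
finger_force: 0.0
```

>>> step_arm([
  {"dp": [106,67,20],"twist": [0,0,-0.785],"hand": -1},
  {"dp": [106,67,20],"twist": [0,0,-0.785],"hand": -1},
  {"dp": [106,67,20],"twist": [0,0,-0.785],"hand": -1},
  {"dp": [106,67,20],"twist": [0,0,-0.785],"hand": -1},
  {"dp": [106,67,20],"twist": [0,0,-0.785],"hand": -1},
])

```text
clock: 54.92
tool_pos: [0.4688, 0.1228, 0.1737]
eef_rot: [-0.001, 1.0, -0.001, 0.001]
contact_force: [0.3, -0.3, -0.2]
opening: 0.005
finger_force: 0.0
```

```bash
python3 g.py 473,122.5,80,180
python3 - <<'E'
from m import *
s=snap('top'); P=cloud(s); print('tin',rect(P,(.5,.7,-.2,.028),.055,.075)); print('scoop',rect(P,(.38,.52,-.42,-.29),.09,.12))
g=s['pixels'].min(-1)[182:212,245:300]
for rr in range(4,26,2): print(' '.join('%3d'%v for v in g[rr,2:30:2]))
E
```

```text
t 54.92 pos [468.8 122.8 173.7] psi -179.9 tilt z [ 0.001 -0.001 -1.   ] F [ 0.3 -0.3 -0.2] op 0.005 ff 0.0 q [-0.26  0.66 -0.14  2.07  0.21  0.43  1.  ]
(473.0, 122.5, 80.0, 180.0) dp [-4.1 -0.2 93.7] tw [-0.001  0.001  0.002]
tin (array([590.4, -35.3]), array([123.9,  66.4]), 88.1, 136, np.float64(64.4))
scoop (array([ 432.3, -354.4]), array([22. , 14.4]), -12.4, 54, np.float64(111.1))
136 101 136 144 144 140 144 152 156 152 153 154 150 155
132  98  92 117 170 163 144 170 174 151 155 179 179 173
128  95 102 155 192 195 156 192 212 185 151 193 190 193
124 100 160 189 166 154 168 176 168 179 156 186 187 188
123 110 196 218 190 154 206 209 169 146 178 186 189 185
117  99 178 207 183 162 215 217 176 149 184 186 190 188
119  95 110 179 195 191 183 192 166 149 176 188 188 187
113 100  98 172 215 192 160 208 209 176 159 187 189 187
111  94  96 122 182 177 184 208 206 172 169 183 184 187
110 123 129 141 170 170 173 178 168 161 172 179 178 175
112 133 135 132 134 137 138 137 141 138 141 141 139 140
```

>>> step_arm([
  {"dp": [-4,0,50],"twist": [0,0,0],"hand": -1},
  {"dp": [-4,0,90],"twist": [0,0,0],"hand": -1},
  {"dp": [-4,0,100],"twist": [0,0,0],"hand": -1},
  {"dp": [-4,0,105],"twist": [0,0,0],"hand": -1},
  {"dp": [-4,0,110],"twist": [0,0,0],"hand": -1},
])

```text
clock: 55.6
tool_pos: [0.4723, 0.1221, 0.0655]
eef_rot: [0.0, 1.0, -0.001, 0.0]
contact_force: [-3.8, 0.4, 11.5]
opening: 0.002
finger_force: 4.9
```

>>> step_arm([
  {"dp": [0,0,5],"twist": [0,0,0],"hand": -1},
  {"dp": [0,0,10],"twist": [0,0,0],"hand": -1},
  {"dp": [0,0,15],"twist": [0,0,0],"hand": -1},
  {"dp": [0,0,19],"twist": [0,0,0],"hand": -1},
  {"dp": [0,0,22],"twist": [0,0,0],"hand": -1},
])

```text
clock: 56.22
tool_pos: [0.4711, 0.122, 0.0458]
eef_rot: [-0.0, 1.0, -0.002, -0.0]
contact_force: [-12.1, -0.1, 64.0]
opening: 0.008
finger_force: 31.5
```

```bash
python3 g.py 473,122.5,40,180
```

```text
t 56.23 pos [471.1 122.   45.8] psi -180.0 tilt z [-0.    -0.003 -1.   ] F [-12.1  -0.1  64. ] op 0.008 ff 31.54207798652351 q [-0.33  0.91 -0.04  2.11  0.27  0.12  0.96]
(473.0, 122.5, 40.0, 180.0) dp [-1.9  0.5  5.8] tw [-0.003 -0.     0.   ]
```

>>> step_arm([
  {"dp": [0,0,-3],"twist": [0,0,0],"hand": -1},
  {"dp": [0,0,-3],"twist": [0,0,0],"hand": -1},
  {"dp": [0,0,-3],"twist": [0,0,0],"hand": -1},
  {"dp": [0,0,-3],"twist": [0,0,0],"hand": -1},
  {"dp": [0,0,-3],"twist": [0,0,0],"hand": -1},
])

```text
clock: 56.85
tool_pos: [0.4714, 0.122, 0.0466]
eef_rot: [0.0, 1.0, -0.001, -0.001]
contact_force: [-5.0, 0.2, 8.2]
opening: 0.004
finger_force: 4.1
```

>>> step_arm([
  {"dp": [0,0,0],"twist": [0,0,0],"hand": -1},
  {"dp": [0,0,0],"twist": [0,0,0],"hand": -1},
  {"dp": [0,0,0],"twist": [0,0,0],"hand": -1},
  {"dp": [0,0,0],"twist": [0,0,0],"hand": -1},
  {"dp": [0,0,0],"twist": [0,0,0],"hand": -1},
])

```text
clock: 57.48
tool_pos: [0.4714, 0.122, 0.0466]
eef_rot: [0.0, 1.0, -0.001, -0.001]
contact_force: [-5.2, 0.3, 7.6]
opening: 0.009
finger_force: 4.1
```

>>> step_arm([
  {"dp": [0,0,0],"twist": [0,0,0],"hand": -1},
  {"dp": [0,0,0],"twist": [0,0,0],"hand": -1},
  {"dp": [0,0,0],"twist": [0,0,0],"hand": -1},
  {"dp": [0,0,0],"twist": [0,0,0],"hand": -1},
  {"dp": [0,0,0],"twist": [0,0,0],"hand": -1},
])

```text
clock: 58.1
tool_pos: [0.4714, 0.122, 0.0466]
eef_rot: [0.0, 1.0, -0.001, -0.001]
contact_force: [-5.2, -0.0, 7.6]
opening: 0.007
finger_force: 4.1
```

>>> step_arm([
  {"dp": [0,0,-5],"twist": [0,0,0],"hand": -1},
  {"dp": [0,0,-12],"twist": [0,0,0],"hand": -1},
  {"dp": [0,0,-20],"twist": [0,0,0],"hand": -1},
  {"dp": [0,0,-30],"twist": [0,0,0],"hand": -1},
  {"dp": [0,0,-45],"twist": [0,0,0],"hand": -1},
])

```text
clock: 58.72
tool_pos: [0.4732, 0.1227, 0.0913]
eef_rot: [-0.0, 1.0, -0.001, 0.001]
contact_force: [0.3, -0.3, 0.1]
opening: 0.009
finger_force: 0.0
```

>>> step_arm([
  {"dp": [0,0,-60],"twist": [0,0,0],"hand": -1},
  {"dp": [0,0,-110],"twist": [0,0,0],"hand": -1},
  {"dp": [0,0,-110],"twist": [0,0,0],"hand": -1},
])

```text
clock: 59.1
tool_pos: [0.4747, 0.1235, 0.2041]
eef_rot: [-0.001, 1.0, 0.001, 0.005]
contact_force: [0.1, -0.2, -1.3]
opening: 0.006
finger_force: 0.0
```

```bash
python3 - <<'E'
from q import *
from m import rect
print('tin',rect(P,(.5,.7,-.2,.028),.055,.075)); print('pan',rect(P,(.5,.7,.0,.25),.125,.2))
cr=s['pixels'][170:245,235:355][:,:,::-1]; cv2.imwrite('pics/c14.png',cv2.resize(cr,None,fx=6,fy=6,interpolation=cv2.INTER_CUBIC))
E
python3 g.py
```

```text
tin (array([590.4, -35.4]), array([123.8,  66.4]), 88.1, 131, np.float64(64.9))
pan (array([597.7, 113.2]), array([131.6,  95.8]), 88.3, 547, np.float64(135.3))
t 59.15 pos [473.6 123.1 202.2] psi -179.9 tilt z [ 0.006 -0.    -1.   ] F [-1.2 -1.  -0.8] op 0.007 ff 0.0 q [-0.24  0.61 -0.17  2.03  0.21  0.51  1.01]
```

View pics/c14.png

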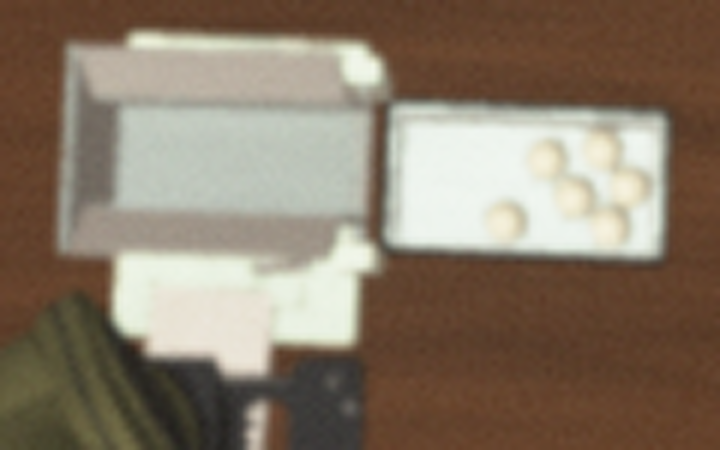

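Crop: all six stones are in the tin at (507–632,150–225), and the pan is empty and swung back. Now the tin goes to the mat.

```bash
python3 g.py 500,-10,210,135 593,-32.5,190,88.1
```

```text
t 59.15 pos [473.6 123.1 202.2] psi -179.9 tilt z [ 0.006 -0.    -1.   ] F [-1.2 -1.  -0.8] op 0.007 ff 0.0 q [-0.24  0.61 -0.17  2.03  0.21  0.51  1.01]
(500.0, -10.0, 210.0, 135.0) dp [ -26.2 -133.1   -7.7] tw [0.002 0.005 0.787]
(593.0, -32.5, 190.0, 88.1) dp [-81.7  49.9  20. ] tw [0.    0.    0.819]
```

>>> step_arm([
  {"dp": [-26,-133,-8],"twist": [0,0,0.787],"hand": 1},
  {"dp": [-26,-133,-8],"twist": [0,0,0.787],"hand": 1},
  {"dp": [-26,-133,-8],"twist": [0,0,0.787],"hand": 1},
  {"dp": [-26,-133,-8],"twist": [0,0,0.787],"hand": 1},
  {"dp": [-26,-133,-8],"twist": [0,0,0.787],"hand": 1},
])

```text
clock: 59.78
tool_pos: [0.4983, -0.0101, 0.2074]
eef_rot: [0.383, 0.924, -0.001, 0.0]
contact_force: [-0.1, 1.2, -0.2]
opening: 0.545
finger_force: 0.0
```

>>> step_arm([
  {"dp": [-82,50,20],"twist": [0,0,0.82],"hand": 1},
  {"dp": [-82,50,20],"twist": [0,0,0.82],"hand": 1},
  {"dp": [-82,50,20],"twist": [0,0,0.82],"hand": 1},
  {"dp": [-82,50,20],"twist": [0,0,0.82],"hand": 1},
  {"dp": [-82,50,20],"twist": [0,0,0.82],"hand": 1},
])

```text
clock: 60.4
tool_pos: [0.592, -0.032, 0.1876]
eef_rot: [0.719, 0.695, -0.001, 0.0]
contact_force: [0.0, 0.1, 0.5]
opening: 0.999
finger_force: 0.0
```

Run:
```python
from t import *
s=snap('scene'); find(s,'scene','tin',2)
go((593,-32.5,190,88.1),(593,-32.5,46,88.1))
```

```text
scene tin 0.57 [ 0.617 -0.038  0.035] [313 218]
scene tin 0.34 [0.574 0.11  0.111] [371 202]
t 60.5 pos [592.  -32.  187.8] psi 88.2 tilt z [-0.    -0.001 -1.   ] F [ 0.4 -0.2 -1. ] op 1.001 ff 0.0 q [-0.16  0.75  0.25  1.75 -0.27  0.67  0.2 ]
(593, -32.5, 190, 88.1) dp [-0.4  1.  -2.2] tw [0.    0.001 0.001]
(593, -32.5, 46, 88.1) dp [  0.   0. 144.] tw [0. 0. 0.]
```

>>> step_arm([
  {"dp": [0,1,55],"twist": [0,0,0],"hand": 1},
  {"dp": [0,1,110],"twist": [0,0,0],"hand": 1},
  {"dp": [0,1,138],"twist": [0,0,0],"hand": 1},
  {"dp": [0,1,142],"twist": [0,0,0],"hand": 1},
  {"dp": [0,1,142],"twist": [0,0,0],"hand": 1},
])

```text
clock: 61.12
tool_pos: [0.5945, -0.033, 0.0474]
eef_rot: [0.719, 0.695, 0.001, 0.002]
contact_force: [0.3, -0.2, -0.4]
opening: 0.999
finger_force: 0.0
```

>>> step_arm([
  {"dp": [0,0,0],"twist": [0,0,0],"hand": 0.2},
  {"dp": [0,0,0],"twist": [0,0,0],"hand": 0.2},
  {"dp": [0,0,0],"twist": [0,0,0],"hand": 0.2},
  {"dp": [0,0,0],"twist": [0,0,0],"hand": 0.2},
  {"dp": [0,0,0],"twist": [0,0,0],"hand": 0.2},
], force=20)

```text
clock: 61.75
tool_pos: [0.5944, -0.0329, 0.0479]
eef_rot: [0.719, 0.695, 0.001, 0.002]
contact_force: [-1.6, 0.9, 6.8]
opening: 0.748
finger_force: 20.0
```

>>> step_arm([
  {"dp": [0,0,-10],"twist": [0,0,0],"hand": 0.2},
  {"dp": [0,0,-25],"twist": [0,0,0],"hand": 0.2},
  {"dp": [0,0,-40],"twist": [0,0,0],"hand": 0.2},
  {"dp": [0,0,-50],"twist": [0,0,0],"hand": 0.2},
  {"dp": [0,0,-50],"twist": [0,0,0],"hand": 0.2},
])

```text
clock: 62.38
tool_pos: [0.5948, -0.033, 0.098]
eef_rot: [0.719, 0.695, 0.001, 0.002]
contact_force: [1.1, -0.9, -2.0]
opening: 0.744
finger_force: 20.0
```

```bash
python3 g.py 615.8,-258.8,100,88.1 615.8,-258.8,50,88.1
```

```text
t 62.38 pos [594.8 -33.   98. ] psi 88.0 tilt z [ 0.005 -0.001 -1.   ] F [ 1.1 -0.9 -2. ] op 0.744 ff 19.997318282257766 q [-0.13  0.89  0.19  1.79 -0.31  0.49  0.23]
(615.8, -258.8, 100.0, 88.1) dp [-225.    28.8   -1.6] tw [ 0.005  0.001 -0.001]
(615.8, -258.8, 50.0, 88.1) dp [ 0.  0. 50.] tw [0. 0. 0.]
```

>>> step_arm([
  {"dp": [-15,2,0],"twist": [0,0,0],"hand": 0.2},
  {"dp": [-40,5,0],"twist": [0,0,0],"hand": 0.2},
  {"dp": [-70,9,0],"twist": [0,0,0],"hand": 0.2},
  {"dp": [-100,13,0],"twist": [0,0,0],"hand": 0.2},
  {"dp": [-130,17,0],"twist": [0,0,0],"hand": 0.2},
])

```text
clock: 63.0
tool_pos: [0.6059, -0.166, 0.0964]
eef_rot: [0.72, 0.694, -0.0, 0.001]
contact_force: [-0.1, -0.6, -1.9]
opening: 0.747
finger_force: 20.0
```

>>> step_arm([
  {"dp": [-30,4,0],"twist": [0,0,0],"hand": 0.2},
  {"dp": [-56,7,0],"twist": [0,0,0],"hand": 0.2},
  {"dp": [-77,10,0],"twist": [0,0,0],"hand": 0.2},
  {"dp": [-90,11,0],"twist": [0,0,0],"hand": 0.2},
  {"dp": [-95,12,0],"twist": [0,0,0],"hand": 0.2},
])

```text
clock: 63.62
tool_pos: [0.615, -0.2596, 0.097]
eef_rot: [0.72, 0.694, 0.0, 0.001]
contact_force: [0.1, 0.4, -3.2]
opening: 0.749
finger_force: 20.0
```

Run:
```python
from t import *
snap('scene')
go((615.8,-259.3,52,88.1))
```

```text
t 63.67 pos [ 615.2 -259.6   97.1] psi 88.0 tilt z [ 0.003 -0.001 -1.   ] F [ 0.2 -1.  -3. ] op 0.75 ff 19.997245464473963 q [ 0.25  0.96  0.16  1.55 -0.22  0.65  0.48]
(615.8, -259.3, 52, 88.1) dp [ 0.4  0.4 45.1] tw [ 0.003  0.001 -0.002]
```

>>> step_arm([
  {"dp": [0,0,15],"twist": [0,0,0],"hand": 0.2},
  {"dp": [0,0,30],"twist": [0,0,0],"hand": 0.2},
  {"dp": [0,0,39],"twist": [0,0,0],"hand": 0.2},
  {"dp": [0,0,43],"twist": [0,0,0],"hand": 0.2},
  {"dp": [0,0,44],"twist": [0,0,0],"hand": 0.2},
])

```text
clock: 64.3
tool_pos: [0.6154, -0.2588, 0.053]
eef_rot: [0.719, 0.695, 0.0, 0.001]
contact_force: [0.4, 0.8, -2.9]
opening: 0.75
finger_force: 20.0
```

>>> step_arm([
  {"dp": [0,0,1],"twist": [0,0,0],"hand": 0.2},
  {"dp": [0,0,1],"twist": [0,0,0],"hand": 0.2},
])

```text
clock: 64.55
tool_pos: [0.6156, -0.2591, 0.0526]
eef_rot: [0.719, 0.695, 0.001, 0.002]
contact_force: [0.0, -0.3, -2.3]
opening: 0.745
finger_force: 20.0
```

```bash
python3 g.py
```

```text
t 64.55 pos [ 615.6 -259.1   52.6] psi 88.0 tilt z [ 0.003 -0.002 -1.   ] F [ 0.  -0.3 -2.3] op 0.745 ff 19.997379173291847 q [ 0.25  1.02  0.15  1.56 -0.23  0.58  0.49]
```

>>> step_arm([
  {"dp": [0,0,1],"twist": [0,0,0],"hand": 0.2},
  {"dp": [0,0,1.5],"twist": [0,0,0],"hand": 0.2},
  {"dp": [0,0,1.5],"twist": [0,0,0],"hand": 1},
  {"dp": [0,0,1.5],"twist": [0,0,0],"hand": 1},
  {"dp": [0,0,1.5],"twist": [0,0,0],"hand": 1},
])

```text
clock: 65.18
tool_pos: [0.6155, -0.259, 0.0508]
eef_rot: [0.719, 0.695, 0.001, 0.002]
contact_force: [0.1, -0.5, 0.6]
opening: 1.002
finger_force: 0.0
```

>>> step_arm([
  {"dp": [0,0,0],"twist": [0,0,0],"hand": 1},
  {"dp": [0,0,-50],"twist": [0,0,0],"hand": 1},
  {"dp": [0,0,-100],"twist": [0,0,0],"hand": 1},
  {"dp": [0,0,-150],"twist": [0,0,0],"hand": 1},
  {"dp": [0,0,-170],"twist": [0,0,0],"hand": 1},
])

```text
clock: 65.8
tool_pos: [0.6163, -0.2595, 0.2244]
eef_rot: [0.719, 0.695, 0.002, 0.004]
contact_force: [0.3, -0.1, -0.6]
opening: 1.003
finger_force: 0.0
```

>>> step_arm([
  {"dp": [180,60,-20],"twist": [0,0,0],"hand": 1},
  {"dp": [180,60,-20],"twist": [0,0,0],"hand": 1},
  {"dp": [180,60,-20],"twist": [0,0,0],"hand": 1},
  {"dp": [180,60,-20],"twist": [0,0,0],"hand": 1},
  {"dp": [180,60,-20],"twist": [0,0,0],"hand": 1},
])

```text
clock: 66.42
tool_pos: [0.6809, -0.081, 0.2405]
eef_rot: [0.719, 0.695, 0.0, 0.002]
contact_force: [-0.2, -1.0, -0.3]
opening: 0.998
finger_force: 0.0
```

Run:
```python
from q import *
from t import *
from m import rect
print('tin',rect(P,(.5,.7,-.36,-.17),.055,.078))
print('handle',rect(P,(.38,.52,-.42,-.29),.09,.12),'walls',rect(P,(.38,.52,-.42,-.29),.018,.05))
sub=im[225:275,412:455]; print('tile',mrect(sub.min(-1)>170,.005,412,225))
for t in ['oil_bottle','beaker','tin','scoop']: find(s,'top',t,2)
g=im.min(-1)[180:215,375:430]
for rr in range(2,34,2): print(' '.join('%3d'%v for v in g[rr,0:54:2]))
go()
```

```text
tin (array([ 612.5, -258.3]), array([131.1,  66.5]), 88.1, 204, np.float64(67.5))
handle (array([ 432.5, -354. ]), array([21.5, 13.9]), -1.2, 52, np.float64(111.6)) walls (array([ 450.1, -358.3]), array([56.9, 55.5]), 84.2, 79, np.float64(30.3))
tile ([array([ 452.1, -358.8]), array([ 83.6, 113.1]), np.float64(81.0)], array([ 454.2, -357.7], dtype=float32), 926)
top oil_bottle 0.75 [0.733 0.173 0.079] [251 149]
top beaker 0.61 [0.58  0.108 0.079] [272 203]
top tin 0.87 [ 0.617 -0.252  0.012] [397 192]
top scoop 0.95 [ 0.454 -0.35   0.008] [430 248]
top scoop 0.89 [ 0.458 -0.23   0.001] [388 246]
 63 130 198 184 174 175 177 176 176 179 176 179 183 179 186 186 187 195 201 199 199 185 186 180 170 113  48
 89 148 213 231 230 232 231 232 232 226 227 226 217 217 205 174 171 203 198 197 192 185 183 167 189 145  52
 91 151 213 234 234 236 237 236 237 236 229 220 230 237 219 197 182 219 238 238 237 236 231 177 189 149  49
 97 150 216 236 236 236 237 237 238 233 199 190 186 230 209 221 210 195 234 237 236 237 231 176 193 142  50
 94 147 222 236 236 239 238 238 238 224 213 219 188 224 214 213 1
[... 680 characters left out ...]
93  96  46
 60 120 141 146 146 153 163 158 169 170 172 181 188 192 200 204 199 206 204 213 218 220 210 194 186  78  50
 44  79 101  94  97 108 114 113 111 102 104 112 118 118 116 110 112 115 119 129 125 130 126 100  83  53  47
 40  50  84 101 105 109 113 107  97 100 100 106 101 104  99 102  91 103 109 116 104  93  67  52  47  48  49
 44  40  53  91 105 106 109 112 109 109 102 109 108  98  99 106  89  90 109 111  96  67  49  45  49  49  45
 45  44  44  58  96  95 107 114 114 108  99 117 108  99  85  97 107 105 107 101  72  49  47  50  47  44  46
t 66.67 pos [680.6 -83.  240.7] psi 87.8 tilt z [ 0.002 -0.002 -1.   ] F [-0.5  0.4  0. ] op 1.0 ff 0.0 q [-0.07  0.81  0.25  1.4  -0.21  0.96  0.19]
```

```bash
python3 -c "
from plant import r
print(r.finish_job())"
```

```text
the job is handed in; nothing more can be done
None
```

I handed the job in at about 67 s. All six stones went through the pan into the tin, which is upright within about 3 mm of the mat's centre; the scoop is upright within about 3 mm of its tile's centre. Two stones spilled onto the table on the first lift and were recovered with the scoop, the tin was knocked aside once and re-seated, and I never touched the bottle or beaker, though the arm hid the beaker in the last view.

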